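Load the blank feeder and start it

ROBOT

A 6-joint arm with a two-finger parallel gripper is mounted at the origin on the work surface. World frame = base frame: x ahead of the robot, y to its left, z up, the work surface at z = 0. Lengths are in m, angles in degrees, forces in N, time in s.
With the tool pointing down it reaches from about 0.375 to 0.9 m from the base axis. Payload 3.1 kg.
Tool frame: the origin (TCP) lies between the finger pads; the fingertips stand 25 mm ahead of it and the grasp point (between the pads) lies 6 mm ahead of it; y points along the fingers, x is the direction in which the jaws open and shut, and the axes are right-handed (so a half turn about y gives the same grasp; the last joint's range is limited). The gripper opens to 85 mm and grips with 20 to 120 N. Pads are 22 mm wide; open, the fingers measure 114 mm over their backs; the gripper's body (76 mm by 85 mm) begins 54 mm behind the grasp point. The pads swing forward as they close: fully open they stand 13 mm farther back than shut.
Start: joints at [57.897, 30.224, 82.088, -0, 67.689, -10.227], TCP at [0.233, 0.58, 0.256] pointing down, gripper open.
Joint ranges: [-176.69, 176.69], [-43.24, 126.21], [12.49, 139.97], [-82, 262], [0, 151.66], [-163.58, 163.58]. Speed limits (degrees/s): [159.86, 159.86, 180, 180, 180, 180].

INTERFACE

Orientations are given as a 3x3 rotation matrix whose columns are the frame's x, y, z axes.
In Python, from cell import manip gives the robot as it stands.
- The arm moves only by the tool step_arm, never from a script. Its argument "targets" is a list of rows, each a list of 6 numbers: the shift along the tool's x, y, z scaled (see below), then the turn, a rotation vector about the tool's x, y, z scaled (see below). In form: [[dx, dy, dz, rx, ry, rz], ...]. A call has 1 to 12 rows; each row shifts and turns the pose as measured when the row begins, along the tool's axes as they then stand; what a row does not reach is not made up. The controller multiplies each number of a shift by 0.12 m and each number of a turn by 180 degrees. A row lasts 1/10 s, in which the tool goes at most 50 mm and 8.59 degrees, less where a joint would pass 70% of its speed; a pose out of reach is approached as far as the arm can. A call with a number of a shift or a turn outside -1 to 1 is refused whole. A call with a gripper value outside its range is refused whole. "grip" is the opening, from -1 (shut) to 1 (fully open), set as the call begins (left out, the last holds). The fingers move at their own pace and stop on an object; "force" is the grip in N (left out, the last holds). Time passes only in rows, so rows that do not move let the fingers close. It gives the time, the measured TCP pose, the force and the opening at its end, in the units of the state.
- manip.sense(): the state, without advancing time (a new reading comes with each control period).
- manip.camera(name): name is "scene" or "side" or "wrist"; returns the picture (400x640x3 uint8, red, green, blue); there is no depth.
- manip.camera_params(name): a dict with "mtx" (3x3 intrinsics, pixels), "R" (3x3) and "t" (3): a world point X has camera coordinates R X + t. Camera axes: x right, y down, z forward; pixel columns grow to the right and rows downward; lengths in m; the calibration is good to about 2 mm. A picture is of the moment at which its call begins: read the wrist's pose just before it. camera_params takes no time and is no camera call; for the wrist camera it gives the pose at the moment of the call.
- manip.sign_off(): hands the job in, once; it reports no verdict.
Trained networks look in the newest picture that a camera, given by its name, has taken for a name from the list of things; names that differ only in an ending like _2 or _b are one class to them, and where a whole thing is asked for, a point or a joint stands for the part that bears it (a point fixed in the world has none). Each returns a list of dicts, best first, with "confidence" (0 to 1); they miss things now and then, are a little off and sometimes report something else, mostly with a low value. They report only what shows in the picture. A call takes as long as a camera call. They do not tell look-alikes from the thing itself.
- manip.recognise(camera, target): "rect" ([left, top, width, height] in pixels, round what is visible of it).
The state is a dict: "clock": time; "joints": joint angles; "dq": joint speeds; "tau": joint torques, N m; "eef_pos": TCP position; "tcp_rot": TCP orientation; "contact_force": force on the tool from outside, world axes, zero at the start; "wrist_torque": the same for the moment, N m; "opening": finger opening in m.
Only numpy, scipy, OpenCV 4.12 (cv2) and the standard library are available. Lean on these libraries where they do the work, as an engineer would, in place of code of your own. Each camera call takes 0.05 s, during which the arm holds its last target.

TASK

Lift the cover off the feeder's hopper and lay it flat on the two rails of the sloping rack, and let go; then drop every one of the long square wooden blanks into the hopper so that all of them end up down in the narrow magazine below it. After that put the cover back squarely so that it closes the hopper, and only then swing the feed lever fully over, away from the robot. Do not put the short dark offcut into the hopper, and leave the other tools and supplies on the bench where they are.

Things in the scene. Friction and masses are not known exactly. Their poses are not given: they have to be found in the camera images.
- feeder: Fixed plywood blank feeder. Origin: centre of its magazine, on the bench; x across the narrow magazine (away from the robot), y along it, z up. Magazine inside 34 (x) by 122 mm (y), floor 12 and throat 177 mm above the bench, clear window on its +x face. Blanks lie in it along y, one above another (five fit), each centre under 175 mm up. A 62 mm high gearbox stands at its +x side.
- feeder_mouth (a point): Centre of the hopper's mouth at the height of its rim; axes as the feeder. The hopper above the magazine has a flat steel rim 241 mm above the bench; mouth inside 120 (x) by 150 mm (y), rim outside 140 by 170 mm; its long walls slope down to the throat at 54 degrees.
- cover_grip (a point): Loose plywood cover, 0.28 kg, 160 (x) by 190 (y) by 12 mm, with a wooden grip bar on top, 22 wide (x), 90 long (y), 40 mm high. The point: middle of the bar, 32 mm above the cover's underside, 20 above its top face; z is the cover's normal. Starts on the hopper. Shut: underside on the rim, centred on the mouth, bar along the feeder's y (either way round).
- rack_rails: Fixed sloping wooden rack: two rails 24 mm wide, 180 long, 110 between centres, rising at 0.35 rad away from the robot. Origin: midway between them at mid-length, level with their tops, 85 mm above the bench; x up the slope, y across, z normal. A stop 14 mm high crosses the low end, face at x = -90 mm: a cover (bar along y) against it has its centre at x = -10 mm; a few mm higher is fine.
- blank0_c (a point): Loose wooden blank, 26 by 26 by 110 mm with 5 mm chamfered long edges, 50 g, lying flat on the bench; the point is its centre, x along its length. Between three and five blanks are present.
- blank1_c (a point): Loose wooden blank, 26 by 26 by 110 mm with 5 mm chamfered long edges, 50 g, lying flat on the bench; the point is its centre, x along its length. Between three and five blanks are present.
- blank2_c (a point): Loose wooden blank, 26 by 26 by 110 mm with 5 mm chamfered long edges, 50 g, lying flat on the bench; the point is its centre, x along its length. Between three and five blanks are present.
- blank3_c (a point): Loose wooden blank, 26 by 26 by 110 mm with 5 mm chamfered long edges, 50 g, lying flat on the bench; the point is its centre, x along its length. Between three and five blanks are present.
- blank4_c (a point): Loose wooden blank, 26 by 26 by 110 mm with 5 mm chamfered long edges, 50 g, lying flat on the bench; the point is its centre, x along its length. Between three and five blanks are present.
- lever (a joint): Feed lever: rad, about 0 leaning back towards the robot, 1.0 fully over away from the robot; it stays where it is left and moves with under 3 N.
- lever_tip (a point): Centre of the lever's black ball, 26 mm diameter, 100 mm from its hinge, on a 10 mm stem. Hinge 62 mm above the bench on a grey switch box; the ball is 150 mm up at either end, 162 mm midway, and travels 96 mm. The point's axes turn with the lever: y is the hinge axis; the lever swings along the level direction square to it, away from the robot.
- offcut_c (a point): Centre of a short dark offcut, 60 by 45 by 30 mm, lying among the blanks: not to be loaded.
- hammer_grip (a point): Bystander: hammer, 260 mm, lying at the right; point on its handle.
- glue_c (a point): Bystander: white glue bottle, 170 mm high; point 20 mm above the bench.
- jar_c (a point): Bystander: glass jar, 90 mm high; point 20 mm up.
- plane_c (a point): Bystander: wooden hand plane, 200 mm long, lying at the left; point 20 mm up.
- tape_c (a point): Bystander: tape measure, 70 mm, at the back; point 20 mm up.
Things that resemble listed ones, but are neither listed nor needed, are in the scene too. Leave any pink look-alike of the part that bears blank4_c alone. What is shaped like the part that bears blank2_c but yellow is not meant.

How it is judged (in metres and radians):
On the way, in this order (a step that is already met when the one before it is completed fails the run):
1. the cover lies flat on the rack's two rails, let go (x of cover_grip in the frame of rack_rails between -0.045 and 0.045 m and y of cover_grip in the frame of rack_rails between -0.05 and 0.05 m and z of cover_grip in the frame of rack_rails between 0.024 and 0.04 m and angle between the z axis of cover_grip and the z axis of rack_rails, either way round below 0.1 rad and distance between the grasp point and cover_grip above 0.06 m), for 0.3 s.
2. every blank is down in the magazine (x of blank0_c in the frame of feeder between -0.02 and 0.02 m and y of blank0_c in the frame of feeder between -0.02 and 0.02 m and z of blank0_c in the frame of feeder between 0 and 0.175 m and x of blank1_c in the frame of feeder between -0.02 and 0.02 m and y of blank1_c in the frame of feeder between -0.02 and 0.02 m and z of blank1_c in the frame of feeder between 0 and 0.175 m and x of blank2_c in the frame of feeder between -0.02 and 0.02 m and y of blank2_c in the frame of feeder between -0.02 and 0.02 m and z of blank2_c in the frame of feeder between 0 and 0.175 m and x of blank3_c in the frame of feeder between -0.02 and 0.02 m and y of blank3_c in the frame of feeder between -0.02 and 0.02 m and z of blank3_c in the frame of feeder between 0 and 0.175 m and x of blank4_c in the frame of feeder between -0.02 and 0.02 m and y of blank4_c in the frame of feeder between -0.02 and 0.02 m and z of blank4_c in the frame of feeder between 0 and 0.175 m), for 0.3 s.
3. the cover is back on the hopper, let go (x of cover_grip in the frame of feeder between -0.015 and 0.015 m and y of cover_grip in the frame of feeder between -0.015 and 0.015 m and z of cover_grip in the frame of feeder between 0.265 and 0.281 m and angle between the z axis of cover_grip and the z axis of feeder, either way round below 0.06 rad and angle between the y axis of cover_grip and the y axis of feeder, either way round below 0.15 rad and distance between the grasp point and cover_grip above 0.06 m), for 0.3 s.
4. the feed lever is fully over (value of joint lever above 0.85 rad), for 0.2 s.
At the end, for the whole second after the job is handed in: Every blank that is present is down in the magazine (centre under 175 mm above the bench), the cover lies on the hopper rim within 15 mm of the mouth's centre and 0.15 rad of square, and the lever stands beyond 0.85 rad (all of step 2 and x of cover_grip in the frame of feeder between -0.015 and 0.015 m and y of cover_grip in the frame of feeder between -0.015 and 0.015 m and z of cover_grip in the frame of feeder between 0.265 and 0.281 m and angle between the z axis of cover_grip and the z axis of feeder, either way round below 0.06 rad and angle between the y axis of cover_grip and the y axis of feeder, either way round below 0.15 rad and value of joint lever above 0.85 rad); the robot touches nothing.
It fails at once if the feed lever is swung while the hopper is not covered (value of joint lever above 0.35 rad and distance between cover_grip and feeder_mouth above 0.06 m).
It fails at once if the offcut falls into the hopper (horizontal distance between offcut_c and feeder_mouth below 0.06 m).
It fails at once if a bystander (hammer, glue bottle, jar, hand plane or tape measure) is moved by more than 40 mm (distance of any of hammer_grip, glue_c, jar_c, plane_c, tape_c from where it was at the start of the episode above 0.04 m).
Of blank0, blank1, blank2, blank3, blank4 only 3 to 5 are there at a start; the rules pass over those that are not, and their reading is None.
At some moment in a run one of blank0, blank1, blank2, blank3, blank4 may be knocked a few centimetres aside while the robot is not near it.
It also fails if it takes over 210 s, if anything falls off the work surface, if the arm or the gripper's body presses on something with over 40 N, if the wrist force passes 120 N, or if a joint passes its speed limit or range.

## Working session

There is one attempt and no reset: what is moved stays moved. The work goes in short steps, Python scripts to look and compute and a tool call to move; the robot and the scene stay as the last step left them, time stands still between calls to the robot, and variables do not carry over. Pictures are saved under pics/ and viewed, and the job is handed in when it is done.

Besides the shell and the picture viewer there is one more tool, called after ">>>" by a JSON object that holds its "method" and its "body", one argument or row to a line. step_arm: Moves the arm, as the interface text tells. Shifts and turns lie within -1 to 1; 1 stands for 0.12 m of shift or 180 degrees of turn. Its arguments: {"type":"object","properties":{"targets":{"type":"array"},"grip":{"type":"number"},"force":{"type":"number"}},"required":["targets"]}

```bash
ls; mkdir -p pics
python3 - <<'E'
from cell import manip
import cv2,numpy as np
np.set_printoptions(precision=4,suppress=True)
s=manip.sense(); print(s)
for n in ['scene','side','wrist']:
    im=manip.camera(n); cv2.imwrite(f'pics/{n}0.png',im[:,:,::-1])
    p=manip.camera_params(n); print(n,p)
E
```

```text
pics
{'clock': 0.0, 'joints': array([ 57.897 ,  30.2793,  82.1582,  -0.0009,  67.6898, -10.2279]), 'dq': array([ 0.036 , -0.0161, -0.0371,  0.0083, -0.0097, -0.0668]), 'tau': array([ -0.0005, -44.2335, -17.803 ,  -0.0002,   0.0082,   0.    ]), 'eef_pos': array([0.2325, 0.5794, 0.2553]), 'tcp_rot': array([[ 0.3726, -0.0012, -0.928 ],
       [ 0.928 , -0.0019,  0.3726],
       [-0.0022, -1.    ,  0.0004]]), 'contact_force': array([-0.1444, -0.7102,  0.0852]), 'wrist_torque': array([-0.0341,  0.0388, -0.0012]), 'opening': 0.08534830060508605}
scene {'mtx': array([[488.47  ,   0.    , 314.4316],
       [  0.    , 488.47  , 202.036 ],
       [  0.    ,   0.    ,   1.    ]]), 'R': array([[-0.67  ,  0.7422,  0.0149],
       [ 0.5749,  0.5315, -0.6221],
       [-0.4696, -0.4083, -0.7828]]), 't': array([ 0.3677, -0.1873,  1.7854])}
side {'mtx': array([[377.8225,   0.    , 320.6036],
       [  0.    , 377.8225, 203.0395],
       [  0.    ,   0.    ,   1.    ]]), 'R': array([[ 0.9951, -0.0973, -0.017 ],
       [-0.0664, -0.5318, -0.8443],
       [ 0.0731,  0.8413, -0.5356]]), 't': array([-0.521 ,  0.1879,  1.0894])}
wrist {'mtx': array([[353.8362,   0.    , 318.5465],
       [  0.    , 353.8362, 201.5237],
       [  0.    ,   0.    ,   1.    ]]), 'R': array([[ 0.3724,  0.9281, -0.0016],
       [ 0.8947, -0.3586,  0.2663],
       [ 0.2466, -0.1007, -0.9639]]), 't': array([-0.6246, -0.0347,  0.3802])}
```

View pics/scene0.png

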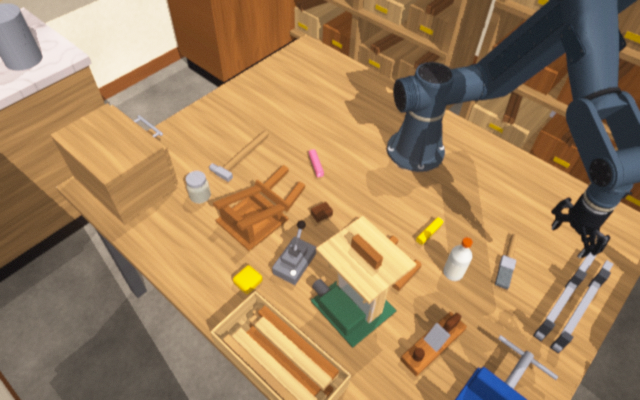

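View pics/side0.png

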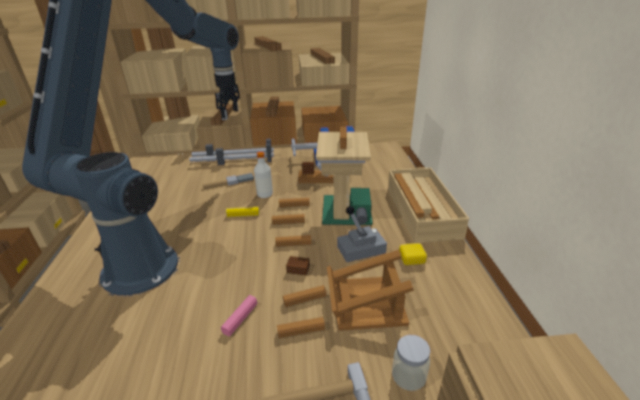

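View pics/wrist0.png

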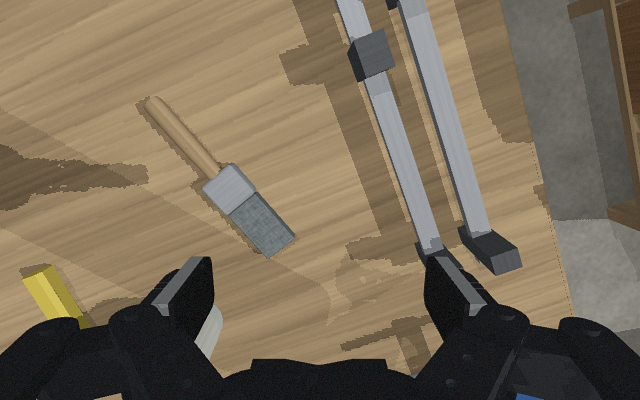

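```bash
cat > h.py <<'E'
from cell import manip
import cv2,numpy as np
np.set_printoptions(precision=4,suppress=True)
def ray(p,u,v):
    d=np.linalg.inv(p['mtx'])@np.array([u,v,1.]); R=np.array(p['R']);return -R.T@p['t'],R.T@d
def onz(p,u,v,z):
    o,d=ray(p,u,v); return o+d*(z-o[2])/d[2]
def proj(p,X):
    X=np.atleast_2d(X); c=X@np.array(p['R']).T+p['t']; q=c@p['mtx'].T; return q[:,:2]/q[:,2:]
def tri(obs):
    A=np.zeros((3,3));b=np.zeros(3)
    for p,u,v in obs:
        o,d=ray(p,u,v);d=d/np.linalg.norm(d);M=np.eye(3)-np.outer(d,d);A+=M;b+=M@o
    return np.linalg.solve(A,b)
E
python3 - <<'E'
from h import *
names=['feeder','cover_grip','rack_rails','blank0_c','lever_tip','lever','offcut_c','hammer_grip','glue_c','jar_c','plane_c','tape_c']
for n in ['scene','side']:
    manip.camera(n);p=manip.camera_params(n)
    for t in names:
        for r in manip.recognise(n,t)[:7]:
            x,y,w,h=r['rect']; print(n,t,round(r['confidence'],2),np.round(r['rect']).astype(int),onz(p,x+w/2,y+h/2,0.013)[:2])
print(manip.sense()['clock'])
E
python3 -c "
import cv2
a=cv2.imread('pics/scene0.png')[120:360,180:500];cv2.imwrite('pics/sc_crop.png',cv2.resize(a,None,fx=2.5,fy=2.5,interpolation=2))
a=cv2.imread('pics/side0.png')[110:350,200:470];cv2.imwrite('pics/si_crop.png',cv2.resize(a,None,fx=2.5,fy=2.5,interpolation=2))"
```

```text
scene feeder 0.62 [312 276  83  73] [0.6536 0.241 ]
scene feeder 0.43 [312 203  19  21] [ 0.4543 -0.0567]
scene cover_grip 0.96 [320 217  96  88] [0.4952 0.1672]
scene rack_rails 0.75 [211 181  83  50] [ 0.5846 -0.2421]
scene offcut_c 0.87 [310 205  23  18] [ 0.4562 -0.0541]
scene hammer_grip 0.82 [209 134  59  50] [ 0.4727 -0.4316]
scene glue_c 0.92 [444 238  29  45] [0.3057 0.3699]
scene glue_c 0.37 [396 262  26  28] [0.454  0.2906]
scene plane_c 0.89 [401 315  65  62] [0.5853 0.4624]
scene tape_c 0.78 [235 264  25  30] [ 0.782  -0.0544]
scene tape_c 0.32 [295 222   9  27] [ 0.5651 -0.0484]
side feeder 0.69 [318 163  56  61] [0.6487 0.3203]
side cover_grip 0.78 [319 129  49  31] [0.7065 0.7664]
side rack_rails 0.95 [328 248  86  69] [ 0.645  -0.1476]
side blank0_c 0.8 [274 233  34  14] [0.4373 0.0641]
side blank0_c 0.19 [273 211  34  16] [0.4373 0.1778]
side lever_tip 0.68 [344 208  17  23] [0.6454 0.1459]
side lever 0.58 [344 209  15  20] [0.6433 0.1558]
side offcut_c 0.7 [284 258  24  16] [ 0.4488 -0.0603]
side offcut_c 0.56 [328 248  86  70] [ 0.6442 -0.1483]
side hammer_grip 0.7 [258 364 114  36] [ 0.4722 -0.4119]
side hammer_grip 0.24 [315 127  55  34] [0.7038 0.7656]
side glue_c 0.65 [254 152  22  41] [0.345  0.5292]
side glue_c 0.19 [318 162  57  63] [0.6504 0.3172]
side jar_c 0.94 [395 333  36  59] [ 0.6819 -0.3909]
side plane_c 0.64 [299 162  38  20] [0.5593 0.4977]
side plane_c 0.63 [254 151  20  46] [0.3408 0.5078]
side plane_c 0.38 [257 364 112  36] [ 0.4671 -0.4115]
side tape_c 0.93 [397 247  30  19] [ 0.7853 -0.0542]
side tape_c 0.24 [273 215  36  11] [0.4402 0.1695]
1.45
```

View pics/sc_crop.png

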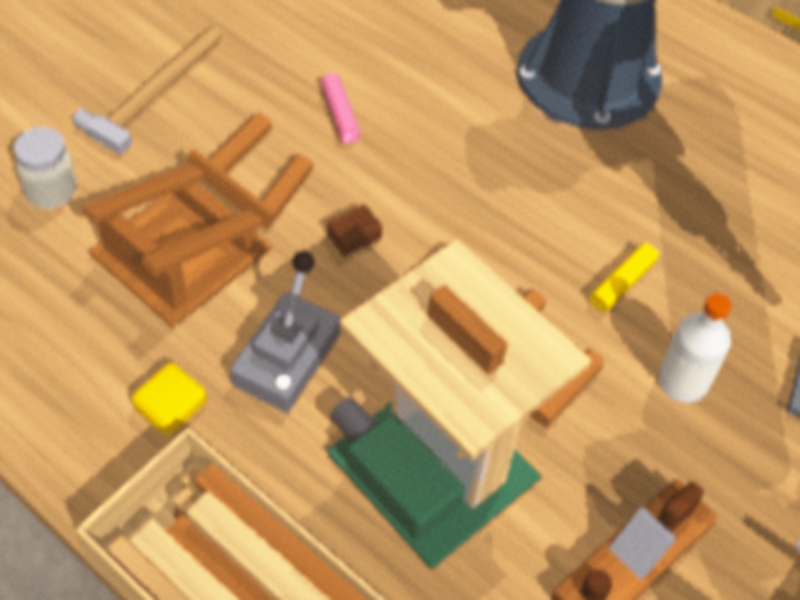

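View pics/si_crop.png

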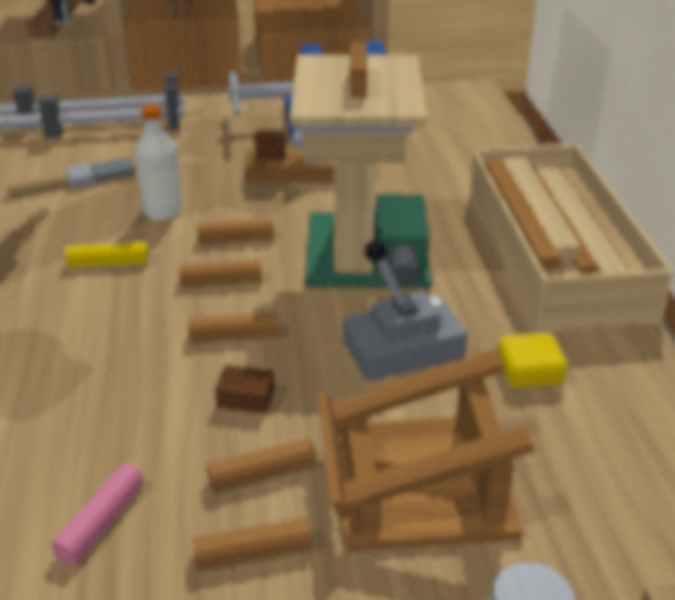

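Run:
```python
from h import *
p=manip.camera_params('scene');q=manip.camera_params('side')
C=[onz(p,a/2.5+180,b/2.5+120,0.253) for a,b in [(457,240),(590,362),(472,450),(345,320)]]
print(np.array(C)); c=np.mean(C,0); print(c,[np.linalg.norm(C[i]-C[i-1]) for i in range(4)])
for i in range(4):
  d=C[i]-C[i-1]; print(np.degrees(np.arctan2(d[1],d[0])))
# side blanks ends: left-right top edges, z~.013
for nm,e in dict(b1=[(197,232),(274,231)],b2=[(181,273),(262,272)],b3=[(189,327),(278,325)],b4=[(209,474),(314,458)],b5=[(195,550),(311,534)],off=[(218,390),(273,390)]).items():
  P=[onz(q,a/2.5+200,b/2.5+110,0.013) for a,b in e]; d=P[1]-P[0]
  print(nm,(P[0]+P[1])[:2]/2,np.linalg.norm(d),np.degrees(np.arctan2(d[1],d[0])))
print('lever tip',tri([(p,303/2.5+180,262/2.5+120),(q,375/2.5+200,250/2.5+110)]))
# rack : upper ends of rails 
print('rack', tri([(p,90/2.5+180,210/2.5+120),(q,518/2.5+200,440/2.5+110)]),tri([(p,148/2.5+180,252/2.5+120),(q,500/2.5+200,360/2.5+110)]))
print(tri([(p,195/2.5+180,155/2.5+120),(q,342/2.5+200,497/2.5+110)]),tri([(p,265/2.5+180,210/2.5+120),(q,325/2.5+200,400/2.5+110)]))
print('jar',onz(q,413,385,0)[:2],'glue',onz(q,264,195,0)[:2])
```

```text
[[0.5277 0.1466 0.253 ]
 [0.5561 0.3347 0.253 ]
 [0.7084 0.3083 0.253 ]
 [0.6815 0.1267 0.253 ]]
[0.6184 0.2291 0.253 ] [np.float64(0.15505785995293808), np.float64(0.1902335120808776), np.float64(0.15463362761710356), np.float64(0.18359852310905167)]
172.61198669938898
81.43741306545152
-9.843602872952902
-98.42830304684215
b1 [0.4562 0.2788] 0.11017603841611934 -5.7318391552304
b2 [0.4336 0.1782] 0.1085175904641101 -5.747034047668566
b3 [0.4453 0.0604] 0.1098441314266695 -4.748123142916098
b4 [ 0.4658 -0.1754] 0.10893792115434266 5.160773341790265
b5 [ 0.4519 -0.2705] 0.10969367292146293 3.3321003343371216
off [ 0.4545 -0.0582] 0.0622209082830098 -6.669792176268087
lever tip [ 0.6071 -0.0021  0.1538]
rack [ 0.6994 -0.2649  0.1104] [ 0.7045 -0.1625  0.1208]
[ 0.5324 -0.2687  0.0638] [ 0.5339 -0.1379  0.0629]
jar [ 0.6717 -0.4322] glue [0.3451 0.3673]
```

```bash
cat >> h.py <<'E'
from scipy.spatial.transform import Rotation as Ro
def down(yaw):  # tool x at yaw deg, y down
    a=np.radians(yaw);x=np.array([np.cos(a),np.sin(a),0]);y=np.array([0,0,-1.]);return np.column_stack([x,y,np.cross(x,y)])
def plan(pos,R,n=None,start=None,sp=0.045):
    s=manip.sense(); P=np.array(s['eef_pos']);T=np.array(s['tcp_rot'])
    if start is not None: P,T=start
    pos=np.array(pos,float); rv=Ro.from_matrix(T.T@R).as_rotvec(); D=np.linalg.norm(pos-P)
    if n is None: n=max(1,int(np.ceil(max(D/sp,np.degrees(np.linalg.norm(rv))/8.4))))
    rows=[]
    for i in range(n):
        d=T.T@((pos-P)/(n-i)); r=Ro.from_matrix(T.T@R).as_rotvec()/(n-i)
        row=np.round(np.r_[d/0.12,r/np.pi],3); rows.append(row)
        P=P+T@(row[:3]*0.12); T=T@Ro.from_rotvec(row[3:]*np.pi).as_matrix()
    print('plan',n,'D',round(D,3),'[',','.join('['+','.join('%g'%v for v in (r+0.0))+']' for r in rows),']')
    return pos,R
def st():
    s=manip.sense();T=s['tcp_rot'];print('t',round(s['clock'],2),'pos',s['eef_pos'],'yaw',np.degrees(np.arctan2(T[1,0],T[0,0])).round(2),'tilt',np.degrees(np.arccos(min(1,-T[2,1]))).round(2),'F',s['contact_force'],'op',round(s['opening'],4),'q',s['joints'])
def cam(n,name=None):
    p=manip.camera_params(n);im=manip.camera(n)
    if name: cv2.imwrite('pics/'+name+'.png',im[:,:,::-1])
    return p,im
E
python3 - <<'E'
from h import *
p=manip.camera_params('wrist');s=manip.sense();c=-p['R'].T@p['t'];print('cam in tool',s['tcp_rot'].T@(c-s['eef_pos']))
a=plan([0.233,0.58,0.45],down(68.1))
plan([0.42,0.08,0.5],down(81),start=a)
E
```

```text
cam in tool [ 0.0005 -0.1191  0.0678]
plan 5 D 0.194 [ [0,-0.323,0,0,0,0],[0,-0.323,0,0,0,0],[0,-0.323,0,0,0,0],[0,-0.323,-0.001,0,0,0],[0.001,-0.322,0,0,0,0] ]
plan 12 D 0.536 [ [-0.274,-0.035,-0.25,0,-0.006,0],[-0.278,-0.035,-0.245,0,-0.006,0],[-0.283,-0.035,-0.239,0,-0.006,0],[-0.287,-0.035,-0.234,0,-0.006,0],[-0.292,-0.035,-0.229,0,-0.006,0],[-0.296,-0.035,-0.223,0,-0.006,0],[-0.3,-0.034,-0.218,0,-0.006,0],[-0.304,-0.035,-0.212,0,-0.006,0],[-0.308,-0.034,-0.206,0,-0.006,0],[-0.312,-0.035,-0.2,0,-0.006,0],[-0.316,-0.034,-0.194,0,-0.006,0],[-0.32,-0.035,-0.188,0,-0.006,0] ]
```

>>> {"method": "step_arm", "body": {
  "targets": [
    [0,-0.323,0,0,0,0],
    [0,-0.323,0,0,0,0],
    [0,-0.323,0,0,0,0],
    [0,-0.323,0,0,0,0],
    [0,-0.323,0,0,0,0]
  ]
}}

```text
clock: 1.95
eef_pos: [0.2315, 0.5776, 0.4481]
tcp_rot: [[0.373, -0.01, -0.928], [0.928, -0.017, 0.373], [-0.019, -1.0, 0.003]]
contact_force: [0.0, -0.0, -0.3]
opening: 0.0857
```

>>> {"method": "step_arm", "body": {
  "targets": [
    [-0.274,-0.035,-0.25,0,-0.006,0],
    [-0.278,-0.035,-0.245,0,-0.006,0],
    [-0.283,-0.035,-0.239,0,-0.006,0],
    [-0.287,-0.035,-0.234,0,-0.006,0],
    [-0.292,-0.035,-0.229,0,-0.006,0],
    [-0.296,-0.035,-0.223,0,-0.006,0],
    [-0.3,-0.034,-0.218,0,-0.006,0],
    [-0.304,-0.035,-0.212,0,-0.006,0],
    [-0.308,-0.034,-0.206,0,-0.006,0],
    [-0.312,-0.035,-0.2,0,-0.006,0],
    [-0.316,-0.034,-0.194,0,-0.006,0],
    [-0.32,-0.035,-0.188,0,-0.006,0]
  ]
}}

```text
clock: 3.15
eef_pos: [0.4266, 0.0682, 0.5111]
tcp_rot: [[0.133, 0.008, -0.991], [0.991, 0.001, 0.133], [0.002, -1.0, -0.008]]
contact_force: [1.5, 0.7, 0.5]
opening: 0.0854
```

Run:
```python
from h import *
st();cam('wrist','w1')
```

```text
t 3.15 pos [0.4266 0.0682 0.5111] yaw 82.33 tilt 0.46 F [1.4544 0.7283 0.4874] op 0.0854 q [ -5.8725   1.4677  83.492    0.1049  94.5886 -88.1944]
```

View pics/w1.png

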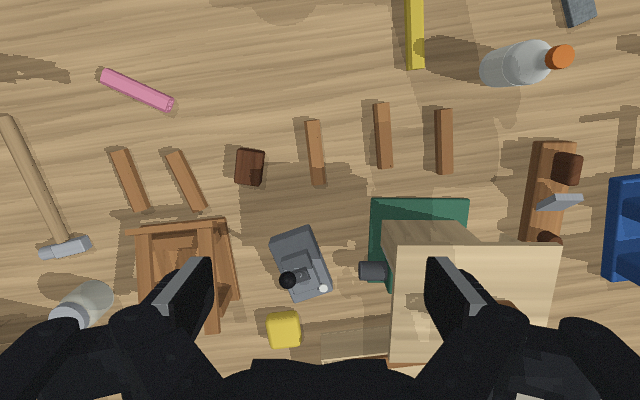

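Run:
```python
from h import *
p,im=cam('wrist','w2'); st()
np.savez('w2.npz',im=im,**p)
a=im[80:220,90:470,::-1]; cv2.imwrite('pics/w2a.png',cv2.resize(a,None,fx=2.1,fy=2.1,interpolation=2))
a=im[180:370,120:570,::-1]; cv2.imwrite('pics/w2b.png',cv2.resize(a,None,fx=1.75,fy=1.75,interpolation=2))
```

```text
t 3.25 pos [0.4286 0.0653 0.5109] yaw 81.83 tilt 0.51 F [-0.573   0.3444  0.0387] op 0.0857 q [ -6.1535   1.6115  83.3614  -0.0378  94.5134 -87.9837]
```

View pics/w2a.png

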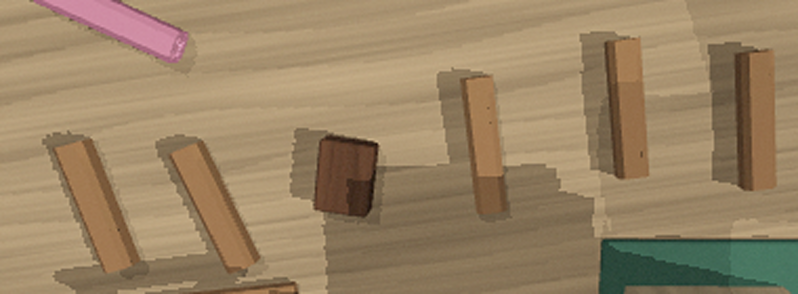

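View pics/w2b.png

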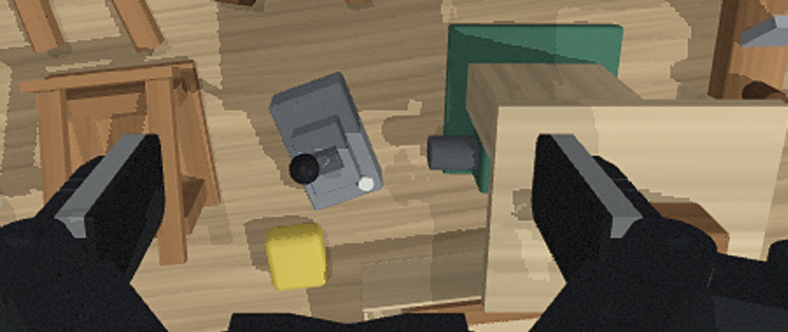

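Run:
```python
from h import *
d=np.load('w2.npz');p={k:d[k] for k in('mtx','R','t')}
A=lambda u,v:(u/2.1+90,v/2.1+80)
for nm,e in dict(b5=[(74,142),(122,267)],b4=[(187,147),(242,265)],b3=[(478,78),(492,210)],b2=[(624,40),(632,177)],b1=[(757,53),(761,188)],off=[(348,142),(344,210)]).items():
  P=[onz(p,*A(*x),0.026) for x in e];dd=P[1]-P[0];print(nm,(P[0]+P[1])[:2]/2,np.linalg.norm(dd),np.degrees(np.arctan2(dd[1],dd[0])))
B=lambda u,v:(u/1.75+120,v/1.75+180)
# cover near edge top z .253: (497,105)-(788,100) & left edge (497,105)-(482,310)
P=[onz(p,*B(*x),0.253) for x in [(497,105),(784,101),(483,310)]];print(P)
for a in P[1:]: print(np.degrees(np.arctan2(*(a-P[0])[[1,0]])),np.linalg.norm(a-P[0]))
# green base
P=[onz(p,*B(*x),0.004) for x in [(448,24),(621,27),(446,95)]];print('base',P[:2]);print([np.degrees(np.arctan2(*(a-P[0])[[1,0]])) for a in P[1:]])
# rack low stop edge, rails
P=[onz(p,*B(*x),0.06) for x in [(20,84),(196,62)]];print('rack low',P,np.degrees(np.arctan2(*(P[1]-P[0])[[1,0]])))
# lever tip
q=manip.camera_params('scene');print('lever',tri([(p,*B(305,169)),(q,303/2.5+180,262/2.5+120)]))
P=[onz(p,*B(*x),0.04) for x in [(271,105),(343,73),(383,187)]];print('box',P,[np.degrees(np.arctan2(*(P[1]-P[i])[[1,0]])) for i in (0,2)])
```

```text
b5 [ 0.448  -0.2628] 0.10899070748872829 5.116753794706443
b4 [ 0.4626 -0.1669] 0.10642341144025412 11.63455684047986
b3 [0.4432 0.0626] 0.1074451377675259 -1.8817461272298541
b2 [0.4311 0.1797] 0.10860510639367618 -1.522767368145433
b1 [0.4552 0.2829] 0.10813704580337558 -0.4229633952775112
off [ 0.4522 -0.0541] 0.05673105312057944 -14.243040488276842
[array([0.5282, 0.146 , 0.253 ]), array([0.5512, 0.3308, 0.253 ]), array([0.6864, 0.1242, 0.253 ])]
82.91368432680488 0.18623470394582248
-7.854881618279648 0.15964425170596333
base [array([0.5403, 0.1505, 0.004 ]), array([0.5686, 0.329 , 0.004 ])]
[np.float64(80.98706705788781), np.float64(-7.034203106281927)]
rack low [array([ 0.5267, -0.2779,  0.06  ]), array([ 0.5284, -0.102 ,  0.06  ])] 89.45422298847126
lever [ 0.6071 -0.0008  0.1558]
box [array([ 0.5904, -0.0415,  0.04  ]), array([0.5663, 0.0364, 0.04  ]), array([0.6994, 0.0604, 0.04  ])] [np.float64(107.19136689336678), np.float64(-169.80858766139667)]
```

Run:
```python
from h import *
plan([0.44,-0.17,0.47],down(85))
```

```text
plan 6 D 0.239 [ [-0.321,0.058,-0.062,0,-0.003,0],[-0.322,0.057,-0.058,0.001,-0.003,0],[-0.322,0.057,-0.056,0,-0.003,0],[-0.323,0.057,-0.053,0.001,-0.003,0],[-0.323,0.058,-0.05,0,-0.003,0],[-0.324,0.057,-0.046,0.001,-0.003,0] ]
```

>>> {"method": "step_arm", "body": {
  "targets": [
    [-0.321,0.058,-0.062,0,-0.003,0],
    [-0.322,0.057,-0.058,0,-0.003,0],
    [-0.322,0.057,-0.056,0,-0.003,0],
    [-0.323,0.057,-0.053,0,-0.003,0],
    [-0.323,0.058,-0.05,0,-0.003,0],
    [-0.324,0.057,-0.046,0,-0.003,0],
    [0,0,0,0,0,0]
  ]
}}

```text
clock: 3.95
eef_pos: [0.4409, -0.1739, 0.4686]
tcp_rot: [[0.079, 0.013, -0.997], [0.997, 0.002, 0.079], [0.003, -1.0, -0.013]]
contact_force: [0.2, 1.2, 0.4]
opening: 0.0856
```

Run:
```python
from h import *
st();p,im=cam('wrist','w3');np.savez('w3.npz',im=im,**p)
a=im[150:400,180:500,::-1]; cv2.imwrite('pics/w3a.png',cv2.resize(a,None,fx=2.4,fy=2.4,interpolation=2))
```

```text
t 3.95 pos [ 0.4409 -0.1739  0.4686] yaw 85.46 tilt 0.75 F [0.1826 1.2012 0.4374] op 0.0856 q [ -35.3774    6.5562   84.02      0.5255   88.8909 -120.8431]
```

View pics/w3a.png

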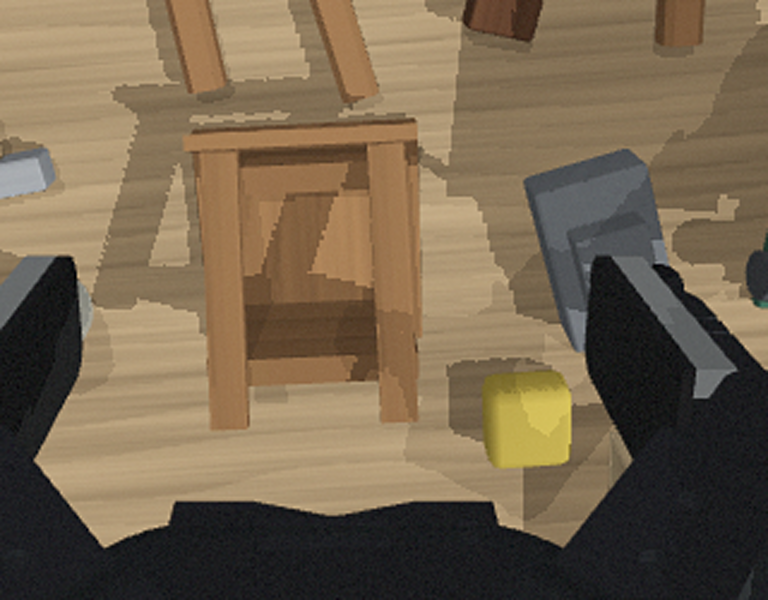

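```bash
cat > rack.py <<'E'
from h import *
from scipy.optimize import least_squares
def rackT(x0,y0,yaw,z0=0.085):
    Rz=Ro.from_euler('z',yaw).as_matrix()@Ro.from_euler('y',-0.35).as_matrix(); return Rz,np.array([x0,y0,z0])
if __name__=='__main__':
    d=np.load('w3.npz');p={k:d[k] for k in('mtx','R','t')}
    A=lambda u,v:np.array((u/2.4+180,v/2.4+150))
    M=[(.09,-.067,0,210,430),(.09,-.043,0,249,428),(.09,.043,0,381,421),(.09,.067,0,417,420)]
    L=[(-.067,203,152),(-.043,240,152),(.043,368,143),(.067,406,143)]
    def f(v):
        R,t=rackT(*v); r=[]
        for *m,u,w in M: r+=list(proj(p,R@np.array(m)+t)[0]-A(u,w))
        for y,u,w in L: r.append((proj(p,R@np.array([-.088,y,0.01])+t)[0]-A(u,w))[0])
        for u,w in [(187,150),(416,137)]:
            # line at stop
            a=proj(p,R@np.array([-.09,-.07,.014])+t)[0];b=proj(p,R@np.array([-.09,.07,.014])+t)[0];q=A(u,w)
            r.append(a[1]+(b[1]-a[1])*(q[0]-a[0])/(b[0]-a[0])-q[1])
        return np.array(r)
    s=least_squares(f,[.61,-.2,0]);print(s.x,np.degrees(s.x[2]),f(s.x).round(1))
    R,t=rackT(*s.x); print('low',R@[-.09,0,0]+t,'high',R@[.09,0,0]+t)
E
python3 rack.py
python3 - <<'E'
from h import *
a=plan([0.45,-0.1,0.45],down(60));a=plan([0.618,0.229,0.40],down(-8.3),start=a)
E
```

```text
[ 0.624  -0.2017 -0.0368] -2.106460020111223 [ 0.4 -0.7 -0.4 -0.4  0.3  0.4  0.8  0.2 -1.2 -1.2  0.8  0.5 -0.4  1.1]
low [ 0.5395 -0.1986  0.0541] high [ 0.7085 -0.2048  0.1159]
plan 4 D 0.075 [ [0.15,0.041,-0.007,0.001,0.035,0.001],[0.151,0.04,0.009,0.001,0.036,0],[0.148,0.04,0.026,0.001,0.035,0.001],[0.145,0.04,0.043,0.001,0.036,0] ]
plan 9 D 0.373 [ [0.342,0.046,0.018,0,0.042,0],[0.336,0.046,0.062,0,0.042,0],[0.325,0.046,0.106,0,0.042,0],[0.308,0.046,0.148,0,0.042,0],[0.286,0.047,0.187,0,0.042,0],[0.259,0.046,0.223,0,0.042,0],[0.228,0.047,0.256,0,0.042,0],[0.192,0.046,0.283,0,0.043,0],[0.152,0.047,0.307,0,0.042,0] ]
```

>>> {"method": "step_arm", "body": {
  "targets": [
    [0.15,0.041,-0.007,0,0.036,0],
    [0.15,0.04,0.009,0,0.036,0],
    [0.15,0.04,0.026,0,0.036,0],
    [0.145,0.04,0.043,0,0.036,0]
  ]
}}

```text
clock: 4.4
eef_pos: [0.4507, -0.0939, 0.4511]
tcp_rot: [[0.521, 0.015, -0.853], [0.853, 0.006, 0.521], [0.013, -1.0, -0.01]]
contact_force: [0.0, 0.3, -0.3]
opening: 0.0856
```

>>> {"method": "step_arm", "body": {
  "targets": [
    [0.342,0.046,0.018,0,0.042,0],
    [0.336,0.046,0.062,0,0.042,0],
    [0.325,0.046,0.106,0,0.042,0],
    [0.308,0.046,0.148,0,0.042,0],
    [0.286,0.047,0.187,0,0.042,0],
    [0.259,0.046,0.223,0,0.042,0],
    [0.228,0.047,0.256,0,0.042,0],
    [0.192,0.046,0.283,0,0.043,0],
    [0.152,0.047,0.307,0,0.042,0],
    [0,0,0,0,0,0]
  ]
}}

```text
clock: 5.4
eef_pos: [0.6212, 0.2635, 0.4102]
tcp_rot: [[0.983, 0.018, 0.184], [-0.184, 0.013, 0.983], [0.016, -1.0, 0.016]]
contact_force: [0.1, -0.7, 0.5]
opening: 0.0857
```

Run:
```python
from h import *
st();cam('wrist','w4')
plan([0.620,0.229,0.285],down(-8.3))
```

```text
t 5.4 pos [0.6212 0.2635 0.4102] yaw -10.6 tilt 1.28 F [ 0.09   -0.6887  0.499 ] op 0.0857 q [13.3255 27.1505 63.0654  0.4722 88.5991 23.9123]
plan 3 D 0.13 [ [0.011,0.349,-0.095,-0.002,-0.004,0.002],[0.011,0.349,-0.093,-0.001,-0.004,0.001],[0.012,0.35,-0.091,-0.002,-0.004,0.002] ]
```

View pics/w4.png

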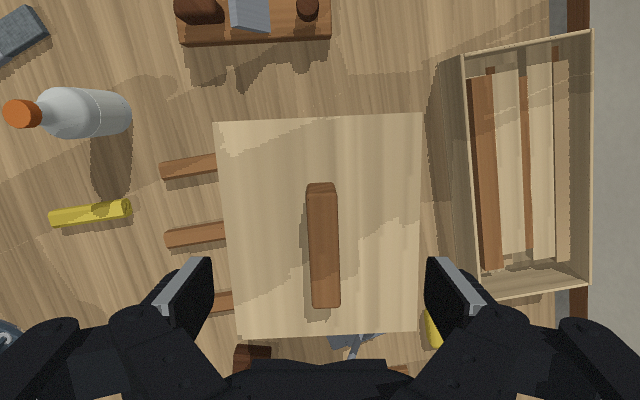

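Run:
```python
from h import *
p=manip.camera_params('wrist')
C=np.array([onz(p,u,v,0.253) for u,v in [(213,122),(421,112),(416,331),(241,338)]])
print(C,C.mean(0)); 
for a,b in[(0,1),(3,2),(1,2),(0,3)]: d=C[b]-C[a];print(np.degrees(np.arctan2(d[1],d[0])),np.linalg.norm(d))
B=[onz(p,u,v,.293) for u,v in[(322,185),(326,307)]];d=B[1]-B[0];print('bar',np.mean(B,0),np.degrees(np.arctan2(d[1],d[0])),np.linalg.norm(d))
```

```text
[[0.5536 0.332  0.253 ]
 [0.7113 0.3102 0.253 ]
 [0.6857 0.1201 0.253 ]
 [0.5297 0.1435 0.253 ]] [0.62   0.2265 0.253 ]
-7.849588243727735 0.15917214341907507
-8.519697978826544 0.1577678117643449
-97.66061913684273 0.19177807383872297
-97.23191399624498 0.18994291758169166
bar [0.6201 0.2302 0.293 ] -98.52805024057919 0.09399503147672778
```

Run:
```python
from h import *
plan([0.620,0.229,0.30],down(-8.0))
```

```text
plan 3 D 0.116 [ [0.011,0.307,-0.094,-0.001,-0.005,0.002],[0.012,0.307,-0.093,-0.002,-0.004,0.002],[0.012,0.308,-0.092,-0.002,-0.005,0.001] ]
```

>>> {"method": "step_arm", "body": {
  "targets": [
    [0.011,0.307,-0.094,-0.002,-0.005,0.002],
    [0.012,0.307,-0.093,-0.002,-0.005,0.002],
    [0.012,0.308,-0.092,-0.002,-0.005,0.002],
    [0,0,0,0,0,0]
  ]
}}

```text
clock: 5.85
eef_pos: [0.6161, 0.2312, 0.3028]
tcp_rot: [[0.992, 0.001, 0.124], [-0.124, -0.004, 0.992], [0.002, -1.0, -0.004]]
contact_force: [-1.2, -0.3, -0.6]
opening: 0.0856
```

Run:
```python
from h import *
st();plan([0.620,0.229,0.284],down(-8.0),n=2)
```

```text
t 5.85 pos [0.6161 0.2312 0.3028] yaw -7.1 tilt 0.23 F [-1.1627 -0.2852 -0.5932] op 0.0856 q [10.9594 30.3573 73.9065 -0.2384 75.713  18.1227]
plan 2 D 0.019 [ [0.017,0.078,-0.007,0.001,0.002,0],[0.018,0.079,-0.007,0,0.003,0.001] ]
```

>>> {"method": "step_arm", "body": {
  "targets": [
    [0.017,0.078,-0.007,0,0.002,0],
    [0.018,0.079,-0.007,0,0.003,0],
    [0,0,0,0,0,0]
  ]
}}

```text
clock: 6.15
eef_pos: [0.6211, 0.2298, 0.2887]
tcp_rot: [[0.99, 0.009, 0.14], [-0.14, -0.002, 0.99], [0.009, -1.0, -0.0]]
contact_force: [-1.0, -0.2, 0.6]
opening: 0.0855
```

>>> {"method": "step_arm", "body": {
  "targets": [
    [0,0,0,0,0,0],
    [0,0,0,0,0,0],
    [0,0,0,0,0,0],
    [0,0,0,0,0,0],
    [0,0,0,0,0,0],
    [0,0,0,0,0,0]
  ],
  "grip": -1,
  "force": 60
}}

```text
clock: 6.75
eef_pos: [0.6229, 0.231, 0.294]
tcp_rot: [[0.99, 0.017, 0.139], [-0.139, 0.0, 0.99], [0.017, -1.0, 0.003]]
contact_force: [0.8, 0.1, -1.2]
opening: 0.0209
```

Run:
```python
from h import *
st();cam('scene','s5')
plan([0.620,0.229,0.36],down(-8.0),n=4)
```

```text
t 6.75 pos [0.6229 0.231  0.294 ] yaw -8.01 tilt 0.98 F [ 0.7566  0.1189 -1.2356] op 0.0209 q [10.8019 30.9554 74.2415 -0.1727 73.8331 18.8555]
plan 4 D 0.066 [ [-0.003,-0.138,-0.005,0,0,0.001],[-0.004,-0.138,-0.005,0,0,0.001],[-0.004,-0.137,-0.004,0,0,0.002],[-0.005,-0.138,-0.005,-0.001,0,0.001] ]
```

View pics/s5.png

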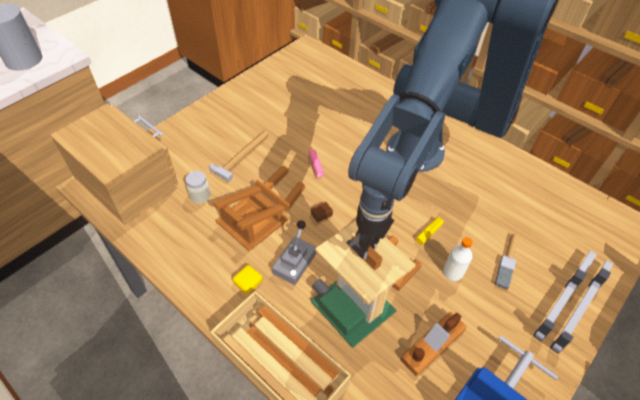

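>>> {"method": "step_arm", "body": {
  "targets": [
    [0,-0.2,-0.005,0,0,0.001],
    [-0.004,-0.2,-0.005,0,0,0.001],
    [-0.004,-0.2,-0.004,0,0,0.002],
    [-0.005,-0.15,-0.005,0,0,0.001]
  ]
}}

```text
clock: 7.2
eef_pos: [0.6171, 0.2282, 0.3779]
tcp_rot: [[0.99, -0.015, 0.139], [-0.139, -0.001, 0.99], [-0.015, -1.0, -0.003]]
contact_force: [0.3, -0.8, -2.2]
opening: 0.0209
```

Run:
```python
from h import *
from rack import rackT
st();cam('wrist','w6')
R,t=rackT(.624,-.2017,-.0368)
TR=np.column_stack([R[:,0],-R[:,2],np.cross(R[:,0],-R[:,2])])
s=manip.sense()
a=plan([0.60,-0.05,0.33],Ro.from_matrix(s['tcp_rot']).as_matrix()*0+down(-5))
b=plan(R@[0,0,0.032+.021+.06]+t,TR,start=a)
```

```text
t 7.2 pos [0.6171 0.2282 0.3779] yaw -8.02 tilt 0.88 F [ 0.342  -0.7994 -2.2241] op 0.0209 q [10.5289 27.5111 67.2319  0.1253 86.1299 18.5372]
plan 7 D 0.284 [ [0.025,0.061,-0.331,0,-0.002,0],[0.023,0.061,-0.331,0,-0.002,-0.001],[0.021,0.061,-0.331,0,-0.003,0],[0.018,0.061,-0.332,0,-0.002,-0.001],[0.016,0.061,-0.332,0,-0.003,0],[0.013,0.061,-0.332,0,-0.002,-0.001],[0.01,0.062,-0.331,0,-0.003,0] ]
plan 5 D 0.205 [ [-0.003,0.231,-0.252,0.001,-0.003,-0.022],[-0.021,0.23,-0.252,0,-0.003,-0.022],[-0.039,0.228,-0.252,0.001,-0.003,-0.022],[-0.057,0.224,-0.252,0,-0.003,-0.023],[-0.075,0.218,-0.252,0.001,-0.004,-0.022] ]
```

View pics/w6.png

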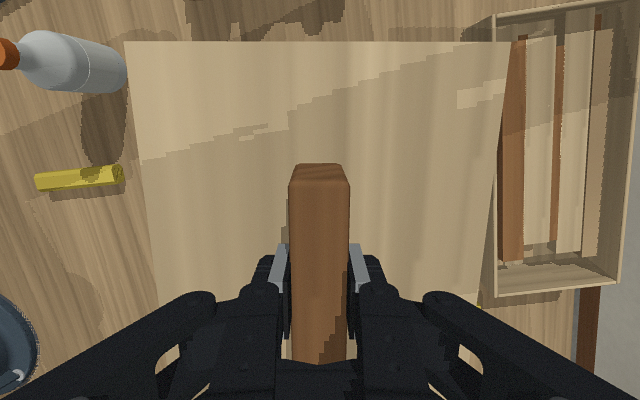

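>>> {"method": "step_arm", "body": {
  "targets": [
    [0.025,0.061,-0.331,0,-0.002,0],
    [0.023,0.061,-0.331,0,-0.002,-0.001],
    [0.021,0.061,-0.331,0,-0.003,0],
    [0.018,0.061,-0.332,0,-0.002,-0.001],
    [0.016,0.061,-0.332,0,-0.003,0],
    [0.013,0.061,-0.332,0,-0.002,-0.001],
    [0.01,0.062,-0.331,0,-0.003,0],
    [0.01,0.0,-0.33,0,0,0],
    [0,0,-0.33,0,0,0],
    [0,0,-0.33,0,0,-0.02]
  ]
}}

```text
clock: 8.25
eef_pos: [0.5903, -0.1751, 0.3145]
tcp_rot: [[0.996, 0.055, 0.072], [-0.073, 0.002, 0.997], [0.055, -0.998, 0.005]]
contact_force: [0.9, 0.4, -2.5]
opening: 0.0208
```

```bash
cat > placeplan.py <<'E'
from h import *
from rack import rackT
R,t=rackT(.624,-.2017,-.0368)
TR=np.column_stack([R[:,0],-R[:,2],np.cross(R[:,0],-R[:,2])])
def inrack(off=.021):
    s=manip.sense();T=s['tcp_rot'];g=s['eef_pos']+T[:,1]*off
    print('grip in rack',R.T@(g-t),'ang err',np.degrees(Ro.from_matrix(TR.T@T).as_rotvec()))
def to(x,y,z,**k):
    return plan(R@np.array([x,y,z+.021])+t,TR,**k)
E
python3 - <<'E'
from placeplan import *
st();inrack();to(0,0,.08)
E
```

```text
t 8.25 pos [ 0.5903 -0.1751  0.3145] yaw -4.17 tilt 3.14 F [ 0.8727  0.3617 -2.505 ] op 0.0208 q [-27.5979  25.0033  81.6102   1.6231  70.6479 -23.937 ]
grip in rack [0.04   0.0254 0.2074] ang err [-0.104   2.074  16.9181]
plan 4 D 0.137 [ [-0.013,0.28,-0.054,0,-0.003,-0.023],[-0.034,0.278,-0.054,0,-0.003,-0.024],[-0.056,0.275,-0.054,0,-0.003,-0.023],[-0.075,0.27,-0.053,0.001,-0.002,-0.024] ]
```

>>> {"method": "step_arm", "body": {
  "targets": [
    [-0.013,0.28,-0.054,0,-0.003,0.024],
    [-0.034,0.278,-0.054,0,-0.003,0.024]
  ]
}}

```text
clock: 8.45
eef_pos: [0.5846, -0.1954, 0.2498]
tcp_rot: [[0.994, -0.089, 0.061], [-0.061, 0.005, 0.998], [-0.089, -0.996, -0.001]]
contact_force: [-0.2, 0.1, -3.0]
opening: 0.0212
```

Run:
```python
from placeplan import *
st();inrack();to(0,0,.08)
```

```text
t 8.45 pos [ 0.5846 -0.1954  0.2498] yaw -3.52 tilt 5.11 F [-0.1717  0.0953 -3.0448] op 0.0212 q [-27.8936  31.8432  80.2911  -2.255   72.5173 -23.6101]
grip in rack [0.0104 0.0049 0.1494] ang err [-0.2321  1.4012 25.1648]
plan 4 D 0.07 [ [0.024,0.144,-0.01,0,-0.002,-0.035],[0.007,0.146,-0.01,0,-0.002,-0.035],[-0.009,0.146,-0.01,0.001,-0.002,-0.035],[-0.024,0.144,-0.009,0,-0.002,-0.035] ]
```

>>> {"method": "step_arm", "body": {
  "targets": [
    [0.024,0.1,-0.01,0,-0.002,-0.035],
    [0.007,0.11,-0.01,0,-0.002,-0.035],
    [-0.009,0.146,-0.01,0.001,-0.002,-0.035],
    [-0.024,0.144,-0.009,0,-0.002,-0.035]
  ]
}}

```text
clock: 8.85
eef_pos: [0.5899, -0.2023, 0.1775]
tcp_rot: [[0.937, 0.347, 0.038], [-0.036, -0.013, 0.999], [0.347, -0.938, 0.0]]
contact_force: [1.4, 1.3, -3.3]
opening: 0.0211
```

Run:
```python
from placeplan import *
st();inrack();to(0,0,.045)
```

```text
t 8.85 pos [ 0.5899 -0.2023  0.1775] yaw -2.18 tilt 20.29 F [ 1.4072  1.2623 -3.3399] op 0.0211 q [-33.8486  31.1823 100.281   19.7479  32.6335 -46.8753]
grip in rack [-0.0002 -0.0019  0.0776] ang err [-0.0136  0.0671 -0.2349]
plan 1 D 0.033 [ [0.001,0.272,0.016,0,0,0.001] ]
```

>>> {"method": "step_arm", "body": {
  "targets": [
    [0,0.136,0.008,0,0,0.001],
    [0,0.136,0.008,0,0,0],
    [0,0,0,0,0,0]
  ]
}}

```text
clock: 9.15
eef_pos: [0.5947, -0.1993, 0.1394]
tcp_rot: [[0.942, 0.334, 0.042], [-0.041, -0.009, 0.999], [0.334, -0.942, 0.005]]
contact_force: [2.1, -0.2, -2.2]
opening: 0.0209
```

```bash
python3 - <<'E'
from placeplan import *
st();inrack();to(-0.002,0,.033,n=2);cam('side','d7');cam('scene','s7')
for n,c in(('side',(220,220,440,340)),('scene',(190,130,350,260))):
    im=manip.camera(n)[c[1]:c[3],c[0]:c[2],::-1];cv2.imwrite(f'pics/{n}7c.png',cv2.resize(im,None,fx=3,fy=3,interpolation=2))
E
cd pics; python3 -c "
import cv2,numpy as np
a=cv2.imread('side7c.png');b=cv2.imread('scene7c.png');h=max(a.shape[0],b.shape[0])
f=lambda x:cv2.copyMakeBorder(x,0,h-x.shape[0],0,0,0)
c=np.hstack([f(a),f(b)]);cv2.imwrite('m7.png',cv2.resize(c,None,fx=.7,fy=.7))"
```

```text
t 9.15 pos [ 0.5947 -0.1993  0.1394] yaw -2.48 tilt 19.54 F [ 2.0765 -0.1897 -2.2025] op 0.0209 q [-33.1676  35.0443 100.6775  21.0872  29.1105 -47.8613]
grip in rack [-0.0091  0.0014  0.0402] ang err [0.1657 0.3516 0.5166]
plan 2 D 0.01 [ [0.029,0.03,-0.006,0,-0.001,-0.001],[0.029,0.03,-0.005,-0.001,-0.001,-0.002] ]
```

View pics/m7.png

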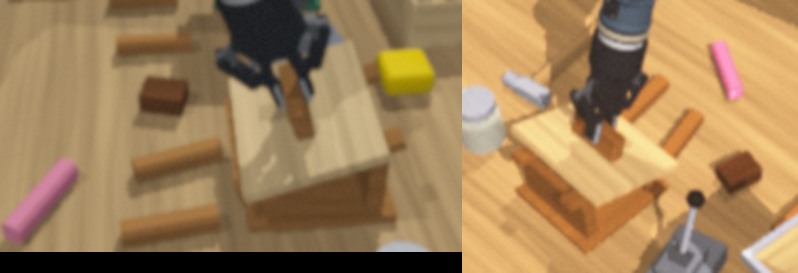

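>>> {"method": "step_arm", "body": {
  "targets": [
    [0.04,0.0,-0.006,0,-0.001,-0.002],
    [0.029,0.03,-0.005,0,-0.001,-0.002],
    [0,0.025,0,0,0,0]
  ]
}}

```text
clock: 9.65
eef_pos: [0.6041, -0.2001, 0.1389]
tcp_rot: [[0.937, 0.347, 0.035], [-0.034, -0.008, 0.999], [0.347, -0.938, 0.004]]
contact_force: [-0.9, 0.5, -3.8]
opening: 0.021
```

Run:
```python
from placeplan import *
st();inrack()
```

```text
t 9.65 pos [ 0.6041 -0.2001  0.1389] yaw -2.08 tilt 20.28 F [-0.8762  0.5467 -3.7682] op 0.021 q [-32.9156  35.5262  99.8523  22.0205  28.9403 -48.7571]
grip in rack [-0.0002  0.001   0.0365] ang err [ 0.2599 -0.0247 -0.2291]
```

>>> {"method": "step_arm", "body": {
  "targets": [
    [0,0.025,0,0,0,0],
    [0,0.015,0,0,0,0],
    [0,0.01,0,0,0,0]
  ]
}}

```text
clock: 9.95
eef_pos: [0.6055, -0.2, 0.1342]
tcp_rot: [[0.937, 0.346, 0.035], [-0.034, -0.008, 0.999], [0.347, -0.938, 0.004]]
contact_force: [-11.3, 1.2, 17.8]
opening: 0.0209
```

Run:
```python
from placeplan import *
st();inrack()
```

```text
t 9.95 pos [ 0.6055 -0.2     0.1342] yaw -2.07 tilt 20.28 F [-11.2959   1.1889  17.831 ] op 0.0209 q [-32.8279  36.0502  99.8084  22.3168  28.4881 -49.0295]
grip in rack [-0.0005  0.0011  0.0316] ang err [ 0.2737 -0.0325 -0.2213]
```

>>> {"method": "step_arm", "body": {
  "targets": [
    [0,-0.005,0,0,0,0],
    [0,0,0,0,0,0],
    [0,0,0,0,0,0],
    [0,0,0,0,0,0]
  ],
  "grip": 1
}}

```text
clock: 10.35
eef_pos: [0.6066, -0.2009, 0.1365]
tcp_rot: [[0.936, 0.35, 0.036], [-0.034, -0.011, 0.999], [0.35, -0.937, 0.002]]
contact_force: [0.6, -0.2, 0.5]
opening: 0.0774
```

>>> {"method": "step_arm", "body": {
  "targets": [
    [0,-0.1,0,0,0,0],
    [0,-0.35,0,0,0,0],
    [0,-0.4,0,0,0,0],
    [0,-0.3,0,0,0,0]
  ]
}}

```text
clock: 10.75
eef_pos: [0.5555, -0.1983, 0.2647]
tcp_rot: [[0.94, 0.34, 0.035], [-0.036, -0.005, 0.999], [0.34, -0.94, 0.008]]
contact_force: [0.2, -0.5, -0.3]
opening: 0.0857
```

Run:
```python
from placeplan import *
st();cam('wrist','w8')
s=manip.sense();T=s['tcp_rot'];print(R.T@(s['eef_pos']-t))
a=plan([0.50,-0.15,0.42],down(20));plan([0.56,0.2,0.45],down(82),start=a)
```

```text
t 10.75 pos [ 0.5555 -0.1983  0.2647] yaw -2.17 tilt 19.91 F [ 0.2299 -0.5424 -0.2884] op 0.0857 q [-35.798   21.4994  99.8199  16.5321  43.3694 -44.2464]
[ 0.0001 -0.0002  0.1973]
plan 4 D 0.167 [ [-0.005,-0.334,0.099,0.005,-0.03,0.028],[-0.025,-0.331,0.106,0.005,-0.03,0.028],[-0.044,-0.327,0.115,0.005,-0.031,0.028],[-0.06,-0.32,0.125,0.006,-0.03,0.028] ]
plan 8 D 0.356 [ [0.183,-0.031,0.321,0,-0.043,0],[0.225,-0.031,0.294,0,-0.043,0],[0.263,-0.031,0.261,0,-0.043,0],[0.295,-0.031,0.223,0,-0.043,0],[0.323,-0.032,0.181,0,-0.043,0],[0.344,-0.031,0.136,0,-0.043,0],[0.359,-0.032,0.088,0,-0.043,0],[0.367,-0.031,0.039,0,-0.043,0] ]
```

View pics/w8.png

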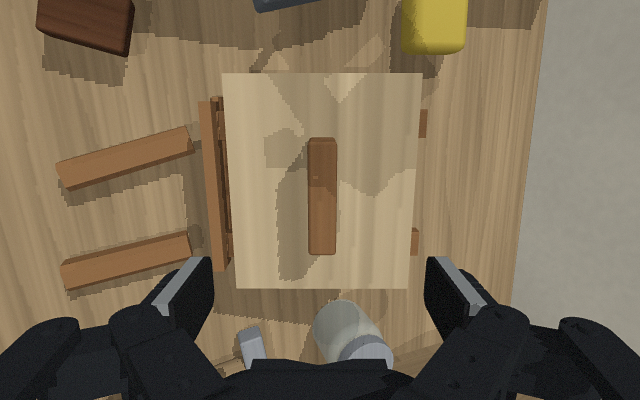

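>>> {"method": "step_arm", "body": {
  "targets": [
    [-0.005,-0.334,0.099,0.005,-0.03,0.028],
    [-0.025,-0.331,0.106,0.005,-0.03,0.028],
    [-0.044,-0.327,0.115,0.005,-0.031,0.028],
    [-0.06,-0.32,0.125,0.006,-0.03,0.028]
  ]
}}

```text
clock: 11.2
eef_pos: [0.4932, -0.1492, 0.4253]
tcp_rot: [[0.938, -0.019, -0.346], [0.346, -0.0, 0.938], [-0.018, -1.0, 0.006]]
contact_force: [1.6, -0.3, -0.5]
opening: 0.0854
```

>>> {"method": "step_arm", "body": {
  "targets": [
    [0.183,-0.031,0.321,0,-0.043,0],
    [0.225,-0.031,0.294,0,-0.043,0],
    [0.263,-0.031,0.261,0,-0.043,0],
    [0.295,-0.031,0.223,0,-0.043,0],
    [0.323,-0.032,0.181,0,-0.043,0],
    [0.344,-0.031,0.136,0,-0.043,0],
    [0.359,-0.032,0.088,0,-0.043,0],
    [0.367,-0.031,0.039,0,-0.043,0]
  ]
}}

```text
clock: 12.0
eef_pos: [0.5476, 0.2098, 0.4652]
tcp_rot: [[0.102, 0.001, -0.995], [0.995, -0.011, 0.102], [-0.011, -1.0, -0.003]]
contact_force: [0.9, 0.0, 0.1]
opening: 0.0854
```

Run:
```python
from placeplan import *
st();plan([0.59,0.23,0.47],down(82))
```

```text
t 12.0 pos [0.5476 0.2098 0.4652] yaw 84.13 tilt 0.65 F [0.8848 0.0043 0.0863] op 0.0854 q [ 10.357   17.8586  69.648   -0.6489  92.5293 -73.8006]
plan 2 D 0.047 [ [0.102,-0.021,-0.167,0,0.006,-0.002],[0.104,-0.019,-0.165,0.001,0.006,-0.001] ]
```

>>> {"method": "step_arm", "body": {
  "targets": [
    [0.102,-0.021,-0.167,0,0.006,-0.002],
    [0.104,-0.019,-0.165,0,0.006,-0.001],
    [0,0,0,0,0,0]
  ]
}}

```text
clock: 12.3
eef_pos: [0.5887, 0.2382, 0.4713]
tcp_rot: [[0.129, 0.004, -0.992], [0.992, 0.001, 0.129], [0.001, -1.0, -0.004]]
contact_force: [-0.9, -0.5, -0.0]
opening: 0.0857
```

Run:
```python
from h import *
st();p,im=cam('wrist','w9');np.savez('w9.npz',im=im,**p)
a=im[90:320,180:480,::-1]; cv2.imwrite('pics/w9a.png',cv2.resize(a,None,fx=2.5,fy=2.5,interpolation=2))
```

```text
t 12.3 pos [0.5887 0.2382 0.4713] yaw 82.6 tilt 0.24 F [-0.8553 -0.4817 -0.0148] op 0.0857 q [ 11.966   22.3056  62.0771  -0.016   95.3729 -70.6362]
```

View pics/w9.png

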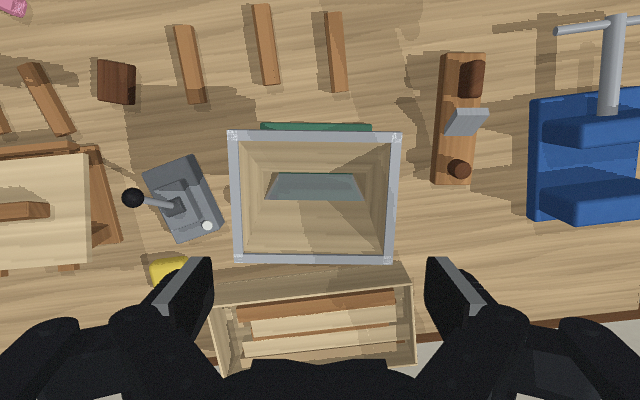

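View pics/w9a.png

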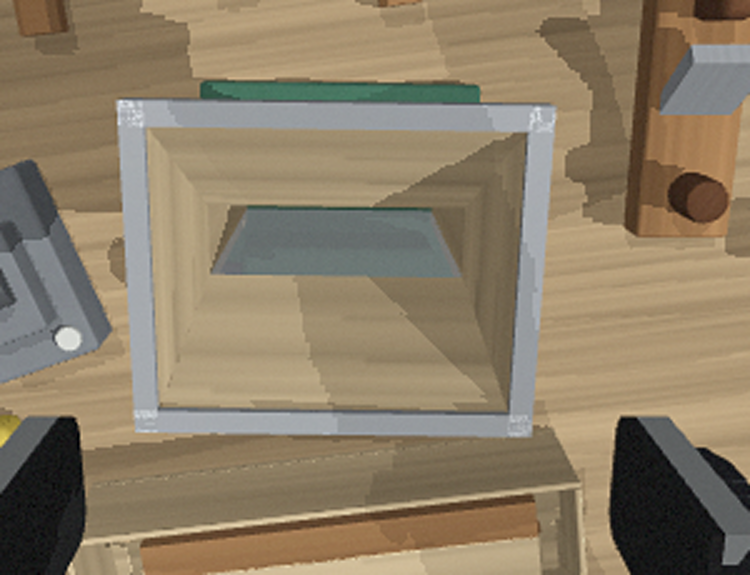

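Run:
```python
from h import *
d=np.load('w9.npz');p={k:d[k] for k in('mtx','R','t')}
A=lambda u,v:(u/2.5+180,v/2.5+90)
for pts in ([(118,100),(555,105),(531,437),(137,431)],[(147,128),(528,131),(511,410),(160,407)]):
  C=np.array([onz(p,*A(*x),.241) for x in pts]);print(C.mean(0))
  for a,b in[(0,1),(3,2),(1,2),(0,3)]: v=C[b]-C[a];print(np.degrees(np.arctan2(v[1],v[0])),np.linalg.norm(v))
B=lambda u,v:(u,v)
for nm,e in dict(b3=[(182,26),(194,102)],b2=[(261,5),(268,84)],b1=[(335,13),(341,91)]).items():
  P=[onz(p,*x,0.026) for x in e];dd=P[1]-P[0];print(nm,(P[0]+P[1])[:2]/2,np.linalg.norm(dd),np.degrees(np.arctan2(dd[1],dd[0])))
```

```text
[0.6172 0.2308 0.241 ]
81.96188392416975 0.16964448585736597
81.62807710053706 0.16990707127862564
-7.939287984397444 0.14111084969468196
-8.044782560481938 0.14012076294873835
[0.6165 0.2314 0.241 ]
82.15744204294842 0.14911390341607358
82.05299714677226 0.1500750224664017
-7.723663316433354 0.11844296618374076
-8.189273310871343 0.1181713020897374
b3 [0.4435 0.0617] 0.10654124886421698 -3.455741332087366
b2 [0.4317 0.1795] 0.10765167079447649 -4.263106168258573
b1 [0.4557 0.2857] 0.10779636784380053 -1.8064004335269368
```

Run:
```python
from h import *
plan([0.4555,0.284,0.17],down(88.9))
```

```text
plan 8 D 0.332 [ [0.03,0.314,0.143,0,-0.004,0],[0.032,0.313,0.143,0,-0.004,0],[0.034,0.314,0.143,0,-0.005,0],[0.036,0.313,0.142,0,-0.004,0],[0.038,0.314,0.142,0,-0.005,0],[0.04,0.313,0.141,0,-0.004,0],[0.042,0.314,0.14,0,-0.005,0],[0.043,0.313,0.14,0.001,-0.004,0] ]
```

>>> {"method": "step_arm", "body": {
  "targets": [
    [0.03,0.2,0.2,0,-0.004,0],
    [0.032,0.3,0.18,0,-0.004,0],
    [0.034,0.314,0.15,0,-0.005,0],
    [0.036,0.313,0.14,0,-0.004,0],
    [0.038,0.33,0.13,0,-0.005,0],
    [0.04,0.33,0.12,0,-0.004,0],
    [0.042,0.33,0.11,0,-0.005,0],
    [0.043,0.33,0.1,0,-0.004,0],
    [0,0,0,0,0,0]
  ]
}}

```text
clock: 13.25
eef_pos: [0.4457, 0.2765, 0.1742]
tcp_rot: [[0.021, 0.009, -1.0], [1.0, -0.004, 0.021], [-0.003, -1.0, -0.009]]
contact_force: [-0.6, -0.5, -0.4]
opening: 0.0853
```

```bash
cat > look.py <<'E'
from h import *
import sys
st();cam('wrist',sys.argv[1])
E
python3 look.py w10
```

```text
t 13.25 pos [0.4457 0.2765 0.1742] yaw 88.77 tilt 0.56 F [-0.5877 -0.4611 -0.4197] op 0.0853 q [ 19.79    29.265  101.2708  -0.4884  49.0477 -68.6656]
```

View pics/w10.png

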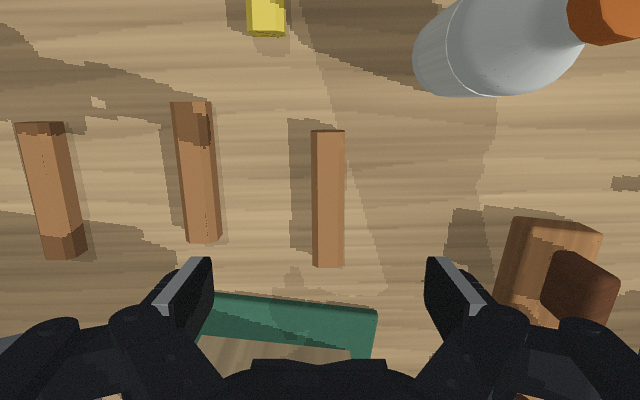

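Run:
```python
from h import *
p=manip.camera_params('wrist')
for nm,e in dict(b1=[(328,131),(328,266)],b2=[(191,102),(204,241)],b3=[(39,122),(66,257)]).items():
  P=[onz(p,*x,0.026) for x in e];dd=P[1]-P[0];print(nm,(P[0]+P[1])[:2]/2,np.linalg.norm(dd),np.degrees(np.arctan2(dd[1],dd[0])))
plan([0.4552,0.2845,0.05],down(89))
```

```text
b1 [0.4588 0.2848] 0.11115192806552167 -0.8087818819040821
b2 [0.435  0.1842] 0.10956192826226763 -1.4854665580599247
b3 [0.4468 0.0687] 0.10964716776378362 -2.2579971475813756
plan 3 D 0.127 [ [0.021,0.352,-0.012,0.002,0,0],[0.022,0.352,-0.015,0.001,-0.001,0],[0.021,0.353,-0.016,0.002,0,0] ]
```

>>> {"method": "step_arm", "body": {
  "targets": [
    [0.022,0.352,-0.025,0.002,0,0],
    [0.022,0.352,-0.025,0.001,0,0],
    [0.021,0.353,-0.025,0.002,0,0]
  ]
}}

```text
clock: 13.6
eef_pos: [0.4729, 0.2873, 0.0608]
tcp_rot: [[0.023, 0.03, -0.999], [1.0, 0.009, 0.023], [0.009, -1.0, -0.03]]
contact_force: [0.8, 0.4, -0.6]
opening: 0.0852
```

Run:
```python
from h import *
st();plan([0.457,0.2847,0.029],down(89.1))
```

```text
t 13.6 pos [0.4729 0.2873 0.0608] yaw 88.67 tilt 1.8 F [ 0.843   0.3742 -0.5597] op 0.0852 q [ 19.7665  41.5495 101.5878  -0.1909  35.0683 -68.7414]
plan 1 D 0.036 [ [-0.028,0.261,0.14,0.01,-0.002,0.003] ]
```

>>> {"method": "step_arm", "body": {
  "targets": [
    [-0.014,0.13,0.07,0.005,-0.001,0.003],
    [-0.014,0.13,0.07,0.005,-0.001,0],
    [0,0,0,0,0,0]
  ]
}}

```text
clock: 13.9
eef_pos: [0.46, 0.2838, 0.0298]
tcp_rot: [[0.019, 0.0, -1.0], [1.0, 0.0, 0.019], [0.0, -1.0, -0.0]]
contact_force: [-0.5, 0.4, -0.5]
opening: 0.0855
```

Run:
```python
from h import *
st();plan([0.457,0.2847,0.028],down(89.1))
```

```text
t 13.9 pos [0.46   0.2838 0.0298] yaw 88.92 tilt 0.04 F [-0.4989  0.4316 -0.4513] op 0.0855 q [ 19.8174  44.6174 102.6507   0.0193  32.6983 -69.1168]
plan 1 D 0.004 [ [0.007,0.015,0.025,0,-0.001,0] ]
```

>>> {"method": "step_arm", "body": {
  "targets": [
    [0.007,0.015,0.02,0,0,0],
    [0,0,0,0,0,0],
    [0,0,0,0,0,0],
    [0,0,0,0,0,0],
    [0,0,0,0,0,0],
    [0,0,0,0,0,0]
  ],
  "grip": -1,
  "force": 35
}}

```text
clock: 14.5
eef_pos: [0.4609, 0.2861, 0.0346]
tcp_rot: [[0.018, 0.012, -1.0], [1.0, 0.004, 0.018], [0.004, -1.0, -0.012]]
contact_force: [-0.0, -0.2, -0.3]
opening: 0.0251
```

Run:
```python
from h import *
st();a=plan([0.457,0.2847,0.13],down(89.1));a=plan([0.47,0.25,0.34],down(50),start=a); a=plan([0.617,0.231,0.34],down(-8.1),start=a)
```

```text
t 14.5 pos [0.4609 0.2861 0.0346] yaw 88.95 tilt 0.71 F [-0.001  -0.2362 -0.2828] op 0.0251 q [ 20.0191  44.0776 102.7826   0.0031  32.4299 -68.9312]
plan 3 D 0.096 [ [-0.003,-0.265,0.008,0.001,0,0],[-0.003,-0.265,0.008,0.001,0,0.001],[-0.003,-0.265,0.01,0.002,-0.001,0] ]
plan 5 D 0.213 [ [-0.057,-0.35,-0.023,0,0.043,0],[-0.054,-0.35,-0.03,0,0.044,0],[-0.049,-0.35,-0.037,0,0.043,0],[-0.044,-0.35,-0.044,0,0.044,0],[-0.038,-0.35,-0.049,0,0.043,0] ]
plan 7 D 0.148 [ [0.095,0,-0.149,0,0.046,0],[0.116,0,-0.133,0,0.046,0],[0.133,0,-0.115,0,0.046,0],[0.149,0,-0.095,0,0.046,0],[0.161,0,-0.072,0,0.046,0],[0.17,0,-0.049,0,0.046,0],[0.175,0,-0.024,0,0.047,0] ]
```

>>> {"method": "step_arm", "body": {
  "targets": [
    [-0.003,-0.265,0.008,0.001,0,0],
    [-0.003,-0.265,0.008,0.001,0,0.001],
    [-0.003,-0.265,0.01,0.002,-0.001,0],
    [-0.057,-0.35,-0.023,0,0.043,0],
    [-0.054,-0.35,-0.03,0,0.044,0],
    [-0.049,-0.35,-0.037,0,0.043,0],
    [-0.044,-0.35,-0.044,0,0.044,0],
    [-0.038,-0.35,-0.049,0,0.043,0]
  ]
}}

```text
clock: 15.3
eef_pos: [0.4662, 0.2479, 0.3431]
tcp_rot: [[0.661, -0.021, -0.75], [0.751, -0.006, 0.661], [-0.018, -1.0, 0.012]]
contact_force: [0.7, 0.5, -0.1]
opening: 0.0251
```

Run:
```python
from h import *
st();cam('wrist','w11');a=plan([0.617,0.231,0.33],down(-8.1))
```

```text
t 15.3 pos [0.4662 0.2479 0.3431] yaw 48.65 tilt 1.26 F [ 0.735   0.4799 -0.1153] op 0.0251 q [ 15.8505  17.6674  88.6832   0.029   74.9116 -32.8005]
plan 7 D 0.149 [ [0.101,0.024,-0.144,0,0.045,0],[0.12,0.024,-0.129,0,0.045,0],[0.137,0.024,-0.11,0,0.045,0],[0.151,0.024,-0.09,0,0.045,-0.001],[0.162,0.024,-0.068,0,0.045,0],[0.17,0.024,-0.044,0,0.044,-0.001],[0.174,0.024,-0.02,0,0.045,0] ]
```

View pics/w11.png

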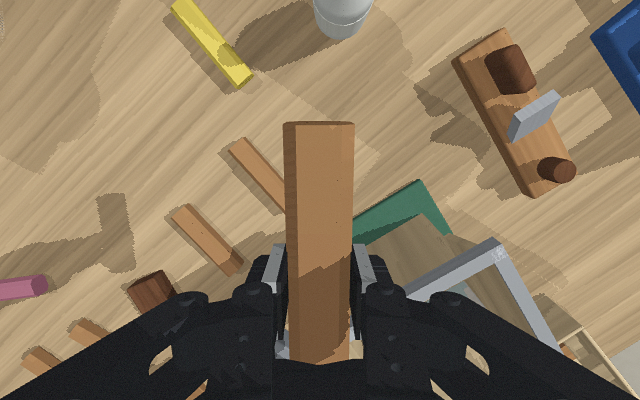

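Run:
```python
from h import *
p=manip.camera_params('wrist');s=manip.sense()
X=onz(p,320,123,s['eef_pos'][2]-.009);print(s['tcp_rot'].T@(X-s['eef_pos']))
```

```text
[0.0008 0.0092 0.0613]
```

>>> {"method": "step_arm", "body": {
  "targets": [
    [0.101,0.024,-0.144,0,0.045,0],
    [0.12,0.024,-0.129,0,0.045,0],
    [0.137,0.024,-0.11,0,0.045,0],
    [0.151,0.024,-0.09,0,0.045,-0.001],
    [0.162,0.024,-0.068,0,0.045,0],
    [0.17,0.024,-0.044,0,0.044,-0.001],
    [0.174,0.024,-0.02,0,0.045,0],
    [0,0,0,0,0,0]
  ]
}}

```text
clock: 16.15
eef_pos: [0.6204, 0.2282, 0.3315]
tcp_rot: [[0.985, 0.004, 0.175], [-0.175, 0.0, 0.985], [0.004, -1.0, 0.001]]
contact_force: [-0.9, -0.6, -0.4]
opening: 0.025
```

Run:
```python
from h import *
st();a=plan([0.617,0.231,0.26],down(-8.1))
```

```text
t 16.15 pos [0.6204 0.2282 0.3315] yaw -10.05 tilt 0.25 F [-0.8855 -0.6147 -0.4388] op 0.025 q [10.5374 29.1705 71.4615 -0.0303 79.117  20.5959]
plan 2 D 0.072 [ [-0.017,0.298,0.009,0,-0.005,0.001],[-0.017,0.298,0.009,0,-0.006,0] ]
```

>>> {"method": "step_arm", "body": {
  "targets": [
    [-0.017,0.298,-0.015,0,0.005,0.001],
    [-0.017,0.298,-0.015,0,0.006,0],
    [0,0.1,0,0,0,0],
    [0,0,0,0,0,0]
  ]
}}

```text
clock: 16.55
eef_pos: [0.614, 0.226, 0.2458]
tcp_rot: [[0.98, -0.0, 0.2], [-0.2, 0.002, 0.98], [-0.001, -1.0, 0.001]]
contact_force: [0.2, -0.0, -0.2]
opening: 0.0252
```

Run:
```python
from h import *
st();a=plan([0.616,0.225,0.24],down(-8.1));cam('scene','s12')
im=manip.camera('scene')[200:330,300:440,::-1];cv2.imwrite('pics/s12c.png',cv2.resize(im,None,fx=4,fy=4,interpolation=2))
```

```text
t 16.55 pos [0.614  0.226  0.2458] yaw -11.52 tilt 0.09 F [ 0.232  -0.0385 -0.2046] op 0.0252 q [10.403  33.1429 78.2307  0.0972 68.6219 21.8831]
plan 1 D 0.006 [ [0.018,0.049,-0.005,0,-0.019,0] ]
```

View pics/s12c.png

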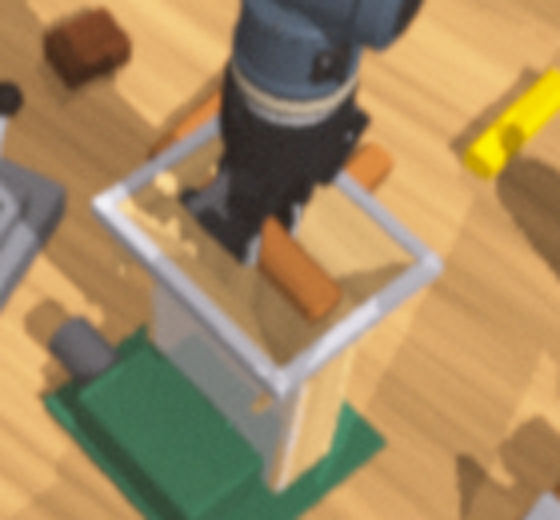

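>>> {"method": "step_arm", "body": {
  "targets": [
    [0.018,0.06,-0.005,0,-0.019,0],
    [0,0.02,0,0,0,0]
  ]
}}

```text
clock: 16.85
eef_pos: [0.6194, 0.2262, 0.2428]
tcp_rot: [[0.99, 0.012, 0.138], [-0.138, 0.004, 0.99], [0.011, -1.0, 0.005]]
contact_force: [-0.4, 0.7, 0.5]
opening: 0.025
```

Run:
```python
from h import *
st();a=plan([0.616,0.225,0.24],down(-8.1))
```

```text
t 16.85 pos [0.6194 0.2262 0.2428] yaw -7.92 tilt 0.71 F [-0.4291  0.695   0.5162] op 0.025 q [10.3337 33.4781 78.1054  0.1021 67.7105 18.2093]
plan 1 D 0.005 [ [-0.027,0.023,-0.014,-0.002,0.001,0.004] ]
```

>>> {"method": "step_arm", "body": {
  "targets": [
    [-0.02,0.023,-0.014,0,0,0.003]
  ]
}}

```text
clock: 16.95
eef_pos: [0.6178, 0.2254, 0.2419]
tcp_rot: [[0.99, 0.006, 0.138], [-0.138, 0.006, 0.99], [0.005, -1.0, 0.007]]
contact_force: [-0.5, 0.1, -0.0]
opening: 0.0252
```

>>> {"method": "step_arm", "body": {
  "targets": [
    [0,0,0,0,0,0],
    [0,0,0,0,0,0],
    [0,0,0,0,0,0],
    [0,0,0,0,0,0]
  ],
  "grip": 0.1
}}

```text
clock: 17.35
eef_pos: [0.6188, 0.2256, 0.2451]
tcp_rot: [[0.99, 0.011, 0.139], [-0.139, 0.007, 0.99], [0.009, -1.0, 0.008]]
contact_force: [-0.0, 0.2, 1.1]
opening: 0.047
```

>>> {"method": "step_arm", "body": {
  "targets": [
    [0,-0.25,0,0,0,0],
    [0,-0.35,0,0,0,0],
    [0,-0.35,0,0,0,0]
  ]
}}

```text
clock: 17.65
eef_pos: [0.614, 0.224, 0.3538]
tcp_rot: [[0.99, -0.008, 0.14], [-0.14, 0.004, 0.99], [-0.008, -1.0, 0.003]]
contact_force: [1.2, -0.4, 0.3]
opening: 0.047
```

```bash
python3 look.py w13
python3 - <<'E'
from h import *
plan([0.435,0.183,0.17],down(88.5))
im=manip.camera('scene')[200:330,300:440,::-1];cv2.imwrite('pics/s13c.png',cv2.resize(im,None,fx=4,fy=4,interpolation=2))
E
```

```text
t 17.65 pos [0.614  0.224  0.3538] yaw -8.04 tilt 0.5 F [ 1.162  -0.3614  0.3084] op 0.047 q [10.1459 27.8176 70.375   0.2914 82.2169 18.1429]
plan 12 D 0.269 [ [-0.122,0.133,-0.047,0,-0.045,0],[-0.128,0.133,-0.03,0,-0.045,0],[-0.131,0.133,-0.011,0,-0.045,0],[-0.131,0.133,0.007,0,-0.045,0],[-0.129,0.133,0.026,0,-0.045,0],[-0.124,0.133,0.043,0,-0.044,0],[-0.117,0.133,0.06,0,-0.045,0.001],[-0.107,0.133,0.076,0,-0.044,0],[-0.095,0.133,0.09,0,-0.045,0],[-0.081,0.133,0.102,0,-0.044,0.001],[-0.066,0.133,0.113,0.001,-0.045,0],[-0.05,0.134,0.12,0,-0.044,0.001] ]
```

View pics/w13.png

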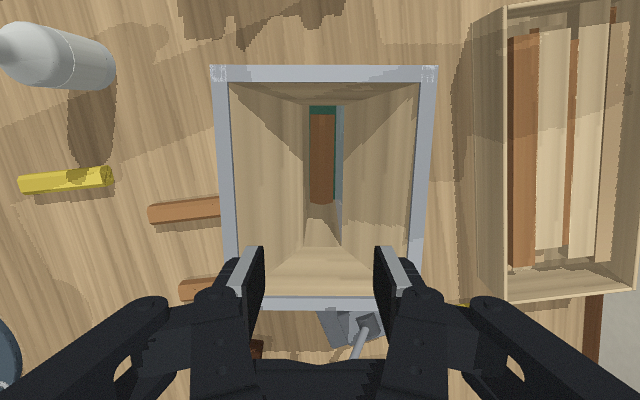

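View pics/s13c.png

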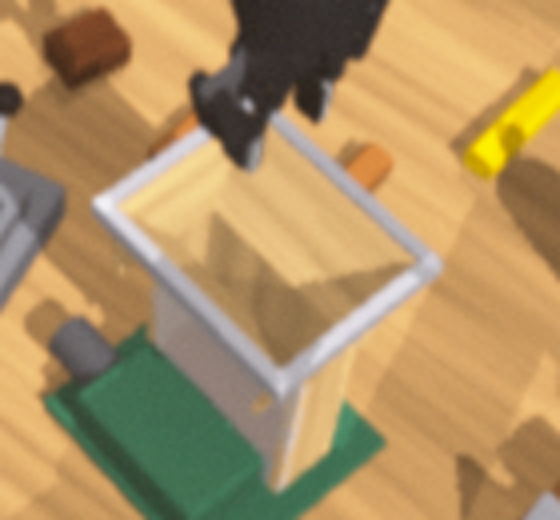

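```bash
cat > fz.py <<'E'
from h import *
FR=Ro.from_euler('z',np.radians(-8.1)).as_matrix();FT=np.array([.617,.231,0])
def F(x,y,z): return FR@np.array([x,y,z])+FT
E
python3 - <<'E'
from fz import *
p=manip.camera_params('wrist')
for q in[(0,.055,.038),(0,-.055,.038),(0,.061,.177),(0,-.061,.177),(0,.061,.012),(0,-.061,.012),(-.017,0,.177),(.017,0,.177)]: print(q,proj(p,F(*q)))
p=manip.camera_params('scene')
for q in[(.017,.055,.038),(.017,-.055,.038),(.017,.061,.012),(.017,-.061,.012),(.017,.061,.16),(.017,-.061,.16)]: print(q,proj(p,F(*q)))
E
```

```text
(0, 0.055, 0.038) [[315.2979 111.9008]]
(0, -0.055, 0.038) [[315.3754 199.6648]]
(0, 0.061, 0.177) [[315.1644 106.7854]]
(0, -0.061, 0.177) [[315.2985 244.4006]]
(0, 0.061, 0.012) [[315.309  106.7767]]
(0, -0.061, 0.012) [[315.3895 199.0873]]
(-0.017, 0, 0.177) [[295.7557 179.1105]]
(0.017, 0, 0.177) [[334.6964 179.1041]]
(0.017, 0.055, 0.038) [[368.6072 314.5187]]
(0.017, -0.055, 0.038) [[341.8473 286.8704]]
(0.017, 0.061, 0.012) [[369.1512 320.2023]]
(0.017, -0.061, 0.012) [[339.9366 289.8098]]
(0.017, 0.061, 0.16) [[375.1298 294.9819]]
(0.017, -0.061, 0.16) [[343.043  262.9916]]
```

>>> {"method": "step_arm", "body": {
  "targets": [
    [-0.25,0,-0.047,0,-0.045,0],
    [-0.3,0.0,-0.03,0,-0.045,0],
    [-0.25,0.133,-0.011,0,-0.045,0],
    [-0.15,0.15,0.007,0,-0.045,0],
    [-0.1,0.15,0.026,0,-0.045,0],
    [-0.08,0.15,0.043,0,-0.044,0],
    [-0.08,0.15,0.06,0,-0.045,0.001],
    [-0.08,0.15,0.076,0,-0.044,0],
    [-0.06,0.15,0.06,0,-0.045,0],
    [-0.04,0.15,0.05,0,-0.044,0.001],
    [0,0.15,0.03,0,-0.045,0],
    [0,0.1,0,0,-0.044,0.001]
  ],
  "grip": 0.6
}}

```text
clock: 18.95
eef_pos: [0.4305, 0.1994, 0.1817]
tcp_rot: [[-0.041, 0.015, -0.999], [0.999, -0.0, -0.041], [-0.001, -1.0, -0.015]]
contact_force: [0.7, -0.2, -0.2]
opening: 0.0681
```

```bash
python3 look.py w14
python3 - <<'E'
from h import *
plan([0.425,0.184,0.17],down(88.5))
E
```

```text
t 18.95 pos [0.4305 0.1994 0.1817] yaw 92.36 tilt 0.85 F [ 0.735  -0.2173 -0.2096] op 0.0681 q [ 11.4225  25.346  108.1157  -0.2435  45.7033 -80.7672]
plan 1 D 0.019 [ [-0.125,0.085,0.047,0.004,0.023,0] ]
```

View pics/w14.png

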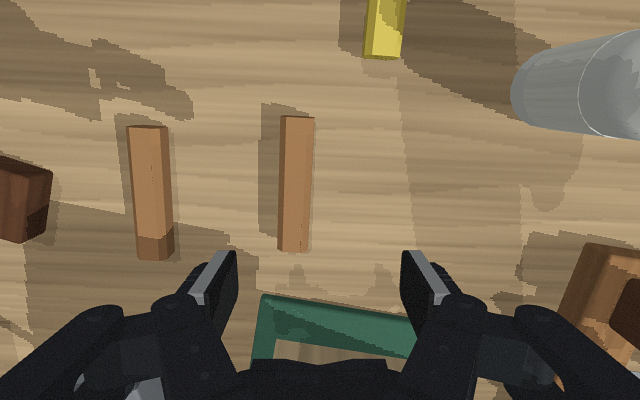

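```bash
cat > meas.py <<'E'
from h import *
def seg(a,b,n='wrist',z=.026):
    p=manip.camera_params(n)
    P=[onz(p,*x,z) for x in (a,b)];dd=P[1]-P[0];c=(P[0]+P[1])/2;y=np.degrees(np.arctan2(dd[1],dd[0]));print('blank',c[:2],'len',np.linalg.norm(dd).round(4),'yaw',y.round(2));return c,y
E
python3 - <<'E'
from meas import *
c,y=seg((298,117),(293,250));plan([c[0],c[1],.055],down(90+y),n=3)
seg((148,127),(155,257))
E
```

```text
blank [0.4287 0.1811] len 0.1083 yaw -0.56
plan 3 D 0.127 [ [-0.049,0.348,0.01,0.001,0.006,0],[-0.05,0.348,0.007,0.001,0.006,0],[-0.05,0.348,0.006,0.002,0.005,0] ]
blank [0.4407 0.0667] len 0.1076 yaw -1.95
```

>>> {"method": "step_arm", "body": {
  "targets": [
    [-0.049,0.348,0.01,0.001,0.006,0],
    [-0.05,0.348,0.01,0.001,0.006,0],
    [-0.05,0.348,0.01,0.002,0.005,0],
    [0,0,0.03,0,0,0]
  ]
}}

```text
clock: 19.4
eef_pos: [0.4288, 0.1819, 0.052]
tcp_rot: [[0.019, 0.007, -1.0], [1.0, 0.001, 0.019], [0.001, -1.0, -0.007]]
contact_force: [-0.6, -0.1, 0.6]
opening: 0.0683
```

Run:
```python
from meas import *
st();plan([.431,.1815,.027],down(89.2),n=2)
```

```text
t 19.4 pos [0.4288 0.1819 0.052 ] yaw 88.88 tilt 0.41 F [-0.5831 -0.0619  0.624 ] op 0.0683 q [  9.2071  39.9348 113.5218  -0.0282  26.132  -79.6509]
plan 2 D 0.025 [ [-0.002,0.104,-0.009,0.001,-0.001,0],[-0.001,0.104,-0.008,0.001,-0.001,0] ]
```

>>> {"method": "step_arm", "body": {
  "targets": [
    [-0.002,0.104,-0.009,0,-0.001,0],
    [-0.001,0.104,-0.008,0.001,-0.001,0],
    [0,0.02,0,0,0,0]
  ]
}}

```text
clock: 19.7
eef_pos: [0.432, 0.1822, 0.0266]
tcp_rot: [[0.016, 0.007, -1.0], [1.0, 0.002, 0.016], [0.002, -1.0, -0.007]]
contact_force: [-0.5, 0.2, 0.4]
opening: 0.0684
```

>>> {"method": "step_arm", "body": {
  "targets": [
    [0,0.01,0,0,0,0],
    [0,0.01,0,0,0,0],
    [0,0.01,0,0,0,0],
    [0,0.01,0,0,0,0],
    [0,0.01,0,0,0,0]
  ],
  "grip": -1
}}

```text
clock: 20.2
eef_pos: [0.4342, 0.1831, 0.0267]
tcp_rot: [[0.016, 0.016, -1.0], [1.0, 0.003, 0.016], [0.003, -1.0, -0.016]]
contact_force: [-1.1, -1.7, 5.8]
opening: 0.025
```

Run:
```python
from meas import *
st();a=plan([0.432,0.182,0.13],down(88));a=plan([0.48,0.20,0.33],down(50),start=a)
```

```text
t 20.2 pos [0.4342 0.1831 0.0267] yaw 89.07 tilt 0.92 F [-1.1419 -1.7483  5.7829] op 0.025 q [  9.224   43.1571 113.3665   0.048   22.5611 -79.8849]
plan 3 D 0.103 [ [-0.002,-0.287,0.002,0.002,0.002,0],[-0.002,-0.287,0.003,0.001,0.002,0.001],[-0.003,-0.287,0.004,0.002,0.002,0] ]
plan 5 D 0.206 [ [0.033,-0.333,-0.079,0,0.042,0],[0.043,-0.333,-0.074,0,0.042,0],[0.052,-0.334,-0.068,0,0.042,0],[0.061,-0.333,-0.06,0,0.043,0],[0.068,-0.334,-0.051,0,0.042,0] ]
```

Held at the middle (z 0.027). Lift and carry.

>>> {"method": "step_arm", "body": {
  "targets": [
    [-0.002,-0.287,0.002,0.002,0.002,0],
    [-0.002,-0.287,0.003,0.001,0.002,0.001],
    [-0.003,-0.287,0.004,0.002,0.002,0],
    [0.033,-0.333,-0.079,0,0.042,0],
    [0.043,-0.333,-0.074,0,0.042,0],
    [0.052,-0.334,-0.068,0,0.042,0],
    [0.061,-0.333,-0.06,0,0.043,0],
    [0.068,-0.334,-0.051,0,0.042,0]
  ]
}}

```text
clock: 21.0
eef_pos: [0.4751, 0.1992, 0.3393]
tcp_rot: [[0.664, -0.014, -0.748], [0.748, -0.002, 0.664], [-0.011, -1.0, 0.009]]
contact_force: [0.7, 1.0, -0.4]
opening: 0.0251
```

Run:
```python
from meas import *
st();a=plan([0.617,0.231,0.33],down(-8.1))
```

```text
t 21.0 pos [0.4751 0.1992 0.3393] yaw 48.43 tilt 0.82 F [ 0.7418  0.9534 -0.4342] op 0.0251 q [ 10.2894  16.5831  90.9454   0.0282  73.2901 -38.1446]
plan 7 D 0.146 [ [0.14,0.009,-0.101,0,0.045,-0.001],[0.153,0.009,-0.081,0,0.045,-0.001],[0.163,0.009,-0.058,0,0.045,-0.001],[0.17,0.01,-0.034,0,0.045,0],[0.173,0.01,-0.01,0,0.045,-0.001],[0.173,0.011,0.014,-0.001,0.045,-0.001],[0.169,0.011,0.038,0,0.044,0] ]
```

>>> {"method": "step_arm", "body": {
  "targets": [
    [0.14,0.009,-0.101,0,0.045,-0.001],
    [0.153,0.009,-0.081,0,0.045,-0.001],
    [0.163,0.009,-0.058,0,0.045,-0.001],
    [0.17,0.01,-0.034,0,0.045,0],
    [0.173,0.01,-0.01,0,0.044,-0.001],
    [0.173,0.011,0.014,0,0.043,-0.001],
    [0.169,0.011,0.038,0,0.04,0],
    [0,0,0,0,0,0]
  ]
}}

```text
clock: 21.8
eef_pos: [0.6216, 0.2309, 0.3452]
tcp_rot: [[0.987, 0.021, 0.16], [-0.16, 0.008, 0.987], [0.019, -1.0, 0.012]]
contact_force: [-0.0, 0.6, -0.9]
opening: 0.025
```

Run:
```python
from meas import *
st();a=plan([0.617,0.229,0.235],down(-8.1),n=3)
```

```text
t 21.8 pos [0.6216 0.2309 0.3452] yaw -9.23 tilt 1.3 F [-0.0129  0.5917 -0.8932] op 0.025 q [10.6394 28.3235 70.8309  0.2552 79.5702 19.8196]
plan 3 D 0.11 [ [-0.018,0.306,-0.011,-0.001,-0.002,0.002],[-0.016,0.306,-0.01,-0.001,-0.002,0.002],[-0.014,0.306,-0.009,-0.002,-0.002,0.002] ]
```

>>> {"method": "step_arm", "body": {
  "targets": [
    [-0.018,0.306,-0.011,-0.001,-0.002,0.002],
    [-0.016,0.306,-0.01,-0.001,-0.002,0.002],
    [-0.014,0.29,-0.009,-0.002,-0.002,0.002],
    [0,0,0,0,0,0]
  ]
}}

```text
clock: 22.2
eef_pos: [0.6138, 0.2288, 0.2372]
tcp_rot: [[0.991, 0.001, 0.132], [-0.132, -0.001, 0.991], [0.002, -1.0, -0.001]]
contact_force: [-1.1, -0.3, -0.3]
opening: 0.0251
```

Run:
```python
from meas import *
st();a=plan([0.617,0.229,0.235],down(-8.1))
```

```text
t 22.2 pos [0.6138 0.2288 0.2372] yaw -7.6 tilt 0.11 F [-1.1024 -0.3318 -0.2507] op 0.0251 q [10.7193 33.7172 78.6173 -0.0866 67.5952 18.3563]
plan 1 D 0.004 [ [0.026,0.018,0.005,0,0.003,0.001] ]
```

>>> {"method": "step_arm", "body": {
  "targets": [
    [0.026,0.01,0.005,0,0.003,0.001]
  ]
}}

```text
clock: 22.3
eef_pos: [0.6165, 0.2291, 0.2372]
tcp_rot: [[0.99, -0.002, 0.141], [-0.141, -0.001, 0.99], [-0.001, -1.0, -0.001]]
contact_force: [0.6, -0.0, -0.4]
opening: 0.0253
```

>>> {"method": "step_arm", "body": {
  "targets": [
    [0,0,0,0,0,0],
    [0,0,0,0,0,0],
    [0,0,0,0,0,0],
    [0,0,0,0,0,0]
  ],
  "grip": 0.1
}}

```text
clock: 22.7
eef_pos: [0.6195, 0.2297, 0.2444]
tcp_rot: [[0.99, 0.01, 0.14], [-0.14, 0.002, 0.99], [0.01, -1.0, 0.003]]
contact_force: [0.2, -0.4, 0.5]
opening: 0.0471
```

>>> {"method": "step_arm", "body": {
  "targets": [
    [0,-0.25,0,0,0,0],
    [0,-0.35,0,0,0,0],
    [0,-0.35,0,0,0,0],
    [0,0,0,0,0,0]
  ]
}}

```text
clock: 23.1
eef_pos: [0.6186, 0.2296, 0.3641]
tcp_rot: [[0.99, 0.011, 0.139], [-0.139, 0.002, 0.99], [0.011, -1.0, 0.004]]
contact_force: [-0.1, 0.3, 0.5]
opening: 0.0467
```

```bash
python3 look.py w15
python3 - <<'E'
from fz import *
p=manip.camera_params('wrist')
for q in[(0,.055,.064),(0,-.055,.064),(-.017,0,.177),(.017,0,.177),(-.07,0,.241),(.07,0,.241)]: print(q,proj(p,F(*q)))
plan([0.425,0.067,0.17],down(88))
E
```

```text
t 23.1 pos [0.6186 0.2296 0.3641] yaw -8.01 tilt 0.67 F [-0.1134  0.2576  0.4925] op 0.0467 q [10.6785 27.5389 69.2801 -0.0045 82.5119 18.6926]
(0, 0.055, 0.064) [[316.7877 114.5202]]
(0, -0.055, 0.064) [[316.7641 206.9687]]
(-0.017, 0, 0.177) [[297.5422 182.6896]]
(0.017, 0, 0.177) [[336.3652 182.6977]]
(-0.07, 0, 0.241) [[217.1464 202.1561]]
(0.07, 0, 0.241) [[416.765  202.1269]]
plan 12 D 0.316 [ [-0.117,0.132,-0.13,0,-0.044,0],[-0.134,0.132,-0.113,0,-0.044,0],[-0.148,0.132,-0.094,0,-0.045,0],[-0.16,0.132,-0.072,0,-0.044,0],[-0.169,0.132,-0.049,0,-0.045,0],[-0.174,0.131,-0.025,0,-0.044,0],[-0.175,0.132,0,0,-0.045,0],[-0.174,0.131,0.024,0,-0.044,0],[-0.169,0.132,0.048,0,-0.045,0],[-0.16,0.131,0.071,0.001,-0.044,0],[-0.149,0.132,0.092,0,-0.045,0],[-0.134,0.132,0.113,0.001,-0.044,0.001] ]
```

View pics/w15.png

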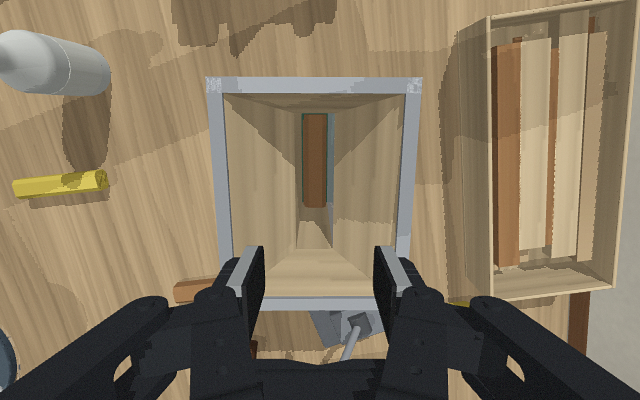

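>>> {"method": "step_arm", "body": {
  "targets": [
    [-0.3,0.0,-0.1,0,-0.044,0],
    [-0.3,0.0,-0.08,0,-0.044,0],
    [-0.3,0.132,-0.06,0,-0.045,0],
    [-0.16,0.15,-0.05,0,-0.044,0],
    [-0.14,0.15,-0.03,0,-0.045,0],
    [-0.14,0.15,-0.02,0,-0.044,0],
    [-0.13,0.15,0,0,-0.045,0],
    [-0.13,0.15,0,0,-0.044,0],
    [-0.13,0.15,0.02,0,-0.045,0],
    [-0.13,0.15,0.02,0.001,-0.044,0],
    [-0.13,0.15,0.03,0,-0.04,0],
    [-0.1,0.1,0.03,0.001,-0.03,0.001]
  ],
  "grip": 0.6
}}

```text
clock: 24.35
eef_pos: [0.3989, 0.0905, 0.1758]
tcp_rot: [[0.024, -0.009, -1.0], [1.0, -0.0, 0.024], [-0.001, -1.0, 0.009]]
contact_force: [1.0, -0.1, 0.1]
opening: 0.0683
```

```bash
python3 look.py w16
```

```text
t 24.35 pos [0.3989 0.0905 0.1758] yaw 88.6 tilt 0.53 F [ 0.9976 -0.1172  0.0653] op 0.0683 q [ -2.9301  22.4543 116.4235  -0.0755  41.6456 -91.4716]
```

View pics/w16.png

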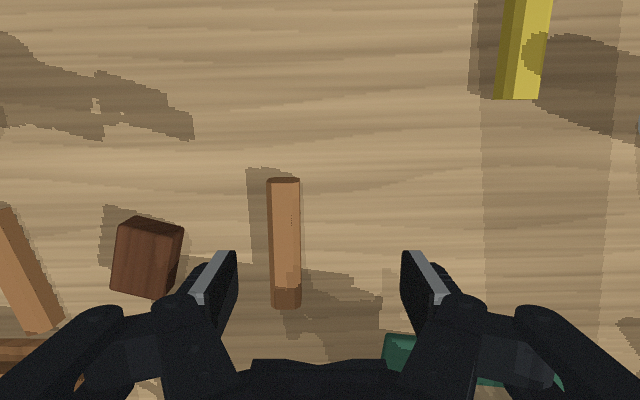

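Run:
```python
from meas import *
c,y=seg((284,181),(286,308));plan([.4435,c[1],.055],down(90+y),n=3)
```

```text
blank [0.4395 0.0618] len 0.1101 yaw -1.84
plan 3 D 0.131 [ [-0.074,0.33,-0.135,-0.001,0.001,0],[-0.073,0.331,-0.134,-0.002,0.001,0],[-0.073,0.331,-0.133,-0.001,0.001,0] ]
```

>>> {"method": "step_arm", "body": {
  "targets": [
    [-0.07,0.33,-0.13,0,0.001,0],
    [-0.07,0.331,-0.13,-0.001,0.001,0],
    [-0.07,0.331,-0.11,0,0.001,0],
    [0,0,0,0,0,0]
  ]
}}

```text
clock: 24.8
eef_pos: [0.4414, 0.0625, 0.0506]
tcp_rot: [[0.041, -0.009, -0.999], [0.999, -0.0, 0.041], [-0.001, -1.0, 0.009]]
contact_force: [-1.1, 0.3, 0.4]
opening: 0.0681
```

```bash
python3 look.py w17
python3 - <<'E'
from meas import *
st();plan([.442,.0625,.026],down(88.),n=2)
E
```

```text
t 24.8 pos [0.4414 0.0625 0.0506] yaw 87.65 tilt 0.52 F [-1.1073  0.2859  0.3643] op 0.0681 q [ -6.3124  39.7766 115.8037  -0.1934  24.9327 -93.7825]
t 24.85 pos [0.441  0.0629 0.0531] yaw 87.69 tilt 0.39 F [-0.1832  0.6056  0.0085] op 0.0679 q [ -6.256   39.4273 115.885   -0.1832  25.0696 -93.7845]
plan 2 D 0.027 [ [-0.002,0.113,-0.005,-0.001,-0.001,0],[-0.001,0.113,-0.004,-0.001,-0.001,0] ]
```

View pics/w17.png

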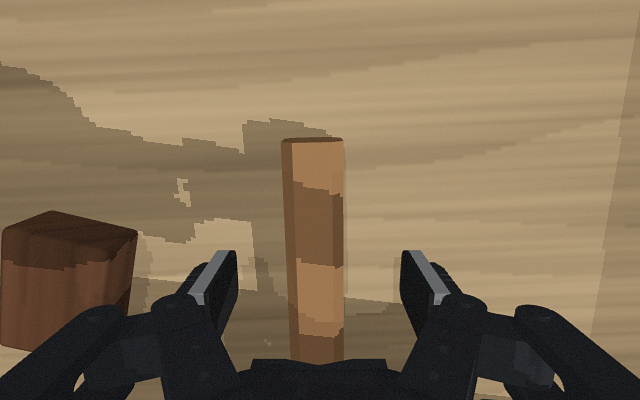

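Centred between the fingers. Descend and grip.

>>> {"method": "step_arm", "body": {
  "targets": [
    [0,0.113,-0.005,0,0,0],
    [0,0.113,-0.004,0,0,0],
    [0,0.02,0,0,0,0]
  ]
}}

```text
clock: 25.15
eef_pos: [0.4421, 0.0645, 0.0292]
tcp_rot: [[0.042, -0.001, -0.999], [0.999, -0.001, 0.042], [-0.001, -1.0, 0.001]]
contact_force: [-0.6, 0.1, -0.2]
opening: 0.0683
```

>>> {"method": "step_arm", "body": {
  "targets": [
    [0,0.01,0,0,0,0],
    [0,0.01,0,0,0,0],
    [0,0.01,0,0,0,0],
    [0,0.005,0,0,0,0],
    [0,0.005,0,0,0,0]
  ],
  "grip": -1
}}

```text
clock: 25.65
eef_pos: [0.4435, 0.0657, 0.0313]
tcp_rot: [[0.041, 0.009, -0.999], [0.999, -0.002, 0.041], [-0.002, -1.0, -0.009]]
contact_force: [-0.3, 0.2, -0.8]
opening: 0.0254
```

Run:
```python
from meas import *
st();a=plan([0.442,0.065,0.13],down(86));a=plan([0.49,0.10,0.33],down(48),start=a);a=plan([0.617,0.231,0.33],down(-8.1),start=a)
```

```text
t 25.65 pos [0.4435 0.0657 0.0313] yaw 87.67 tilt 0.52 F [-0.3173  0.2217 -0.7935] op 0.0254 q [ -5.8738  42.266  116.356   -0.1617  20.8568 -93.395 ]
plan 3 D 0.099 [ [-0.002,-0.274,0.002,0.001,0.003,0],[-0.003,-0.274,0.002,0.001,0.003,0],[-0.003,-0.274,0.004,0.001,0.003,0] ]
plan 5 D 0.209 [ [0.064,-0.333,-0.076,0,0.042,0],[0.073,-0.333,-0.067,0,0.042,0],[0.081,-0.334,-0.056,0,0.042,0],[0.088,-0.333,-0.045,0,0.043,0],[0.094,-0.334,-0.033,0,0.042,0] ]
plan 7 D 0.182 [ [0.217,0,-0.008,0,0.045,0],[0.216,0,0.023,0,0.044,0],[0.211,0,0.052,0,0.045,0],[0.201,0,0.081,0,0.044,0],[0.188,0,0.108,0,0.045,0],[0.171,0,0.134,0,0.044,0],[0.152,0,0.157,0,0.045,0] ]
```

>>> {"method": "step_arm", "body": {
  "targets": [
    [-0.002,-0.274,0.002,0.001,0.003,0],
    [-0.003,-0.274,0.002,0.001,0.003,0],
    [-0.003,-0.274,0.004,0.001,0.003,0],
    [0.064,-0.333,-0.076,0,0.042,0],
    [0.073,-0.333,-0.067,0,0.042,0],
    [0.081,-0.334,-0.056,0,0.042,0],
    [0.088,-0.333,-0.045,0,0.043,0],
    [0.094,-0.334,-0.033,0,0.042,0]
  ]
}}

```text
clock: 26.45
eef_pos: [0.4867, 0.1, 0.3338]
tcp_rot: [[0.691, -0.024, -0.723], [0.723, 0.001, 0.691], [-0.016, -1.0, 0.018]]
contact_force: [0.9, 0.2, -0.6]
opening: 0.0252
```

>>> {"method": "step_arm", "body": {
  "targets": [
    [0.217,0,-0.008,0,0.045,0],
    [0.216,0,0.023,0,0.044,0],
    [0.211,0,0.052,0,0.045,0],
    [0.201,0,0.081,0,0.044,0],
    [0.188,0,0.108,0,0.045,0],
    [0.171,0,0.134,0,0.044,0],
    [0.152,0,0.157,0,0.045,0],
    [0,0,0,0,0,0]
  ]
}}

```text
clock: 27.25
eef_pos: [0.6253, 0.23, 0.3375]
tcp_rot: [[0.976, -0.013, 0.215], [-0.215, 0.0, 0.977], [-0.013, -1.0, -0.002]]
contact_force: [0.1, 0.0, -1.1]
opening: 0.0254
```

Run:
```python
from meas import *
st();a=plan([0.617,0.230,0.30],down(-8.1),n=3)
```

```text
t 27.25 pos [0.6253 0.23   0.3375] yaw -12.43 tilt 0.76 F [ 0.0548  0.027  -1.1404] op 0.0254 q [10.5357 29.7758 69.4399  0.163  81.5312 22.9377]
plan 3 D 0.038 [ [-0.021,0.105,-0.005,0,-0.008,-0.001],[-0.022,0.104,-0.004,0,-0.008,-0.002],[-0.022,0.104,-0.003,0.001,-0.008,-0.001] ]
```

>>> {"method": "step_arm", "body": {
  "targets": [
    [-0.021,0.2,-0.005,0,-0.008,-0.001],
    [-0.022,0.25,-0.004,0,-0.008,-0.002],
    [-0.022,0.3,-0.003,0,-0.008,-0.001],
    [0,0.05,0,0,0,0]
  ]
}}

```text
clock: 27.65
eef_pos: [0.615, 0.2292, 0.239]
tcp_rot: [[0.991, -0.002, 0.133], [-0.133, -0.003, 0.991], [-0.001, -1.0, -0.003]]
contact_force: [0.2, -0.9, -0.4]
opening: 0.025
```

Run:
```python
from meas import *
st();a=plan([0.617,0.229,0.24],down(-8.1),n=2)
```

```text
t 27.65 pos [0.615  0.2292 0.239 ] yaw -7.62 tilt 0.19 F [ 0.1645 -0.9366 -0.4384] op 0.025 q [10.7674 33.7709 78.1784 -0.165  68.1675 18.4522]
plan 2 D 0.002 [ [0.009,-0.004,0,0.001,0.001,0],[0.008,-0.004,0.001,0,0.002,0] ]
```

>>> {"method": "step_arm", "body": {
  "targets": [
    [0.012,0.01,0,0,0.002,0],
    [0,0,0,0,0,0],
    [0,0,0,0,0,0],
    [0,0,0,0,0,0]
  ],
  "grip": 0.1
}}

```text
clock: 28.05
eef_pos: [0.6181, 0.2284, 0.2416]
tcp_rot: [[0.99, 0.003, 0.14], [-0.14, -0.002, 0.99], [0.003, -1.0, -0.002]]
contact_force: [0.7, -0.2, -1.0]
opening: 0.0471
```

>>> {"method": "step_arm", "body": {
  "targets": [
    [0,-0.25,0,0,0,0],
    [0,-0.35,0,0,0,0],
    [0,-0.35,0,0,0,0],
    [0,0,0,0,0,0]
  ]
}}

```text
clock: 28.45
eef_pos: [0.6193, 0.2287, 0.3638]
tcp_rot: [[0.99, 0.009, 0.14], [-0.14, -0.001, 0.99], [0.009, -1.0, -0.0]]
contact_force: [1.0, 0.6, 0.7]
opening: 0.047
```

```bash
python3 look.py w18
python3 - <<'E'
from fz import *
p=manip.camera_params('wrist')
for q in[(0,.055,.09),(0,-.055,.09)]: print(q,proj(p,F(*q)))
a=plan([0.52,0.1,0.36],down(40));plan([0.44,-0.165,0.2],down(100),start=a)
E
```

```text
t 28.45 pos [0.6193 0.2287 0.3638] yaw -8.07 tilt 0.52 F [0.962  0.636  0.6986] op 0.047 q [10.6568 27.6638 69.1084 -0.171  82.733  18.7452]
(0, 0.055, 0.09) [[316.4088 113.4825]]
(0, -0.055, 0.09) [[316.495  211.7853]]
plan 6 D 0.161 [ [-0.11,0.001,-0.196,0,-0.045,0],[-0.136,0.001,-0.178,0,-0.044,0],[-0.159,0.001,-0.158,0,-0.045,0],[-0.18,0.001,-0.134,0,-0.044,0],[-0.197,0.001,-0.107,0.001,-0.045,0],[-0.21,0.001,-0.079,0,-0.044,0.001] ]
plan 8 D 0.32 [ [-0.241,0.167,-0.158,0,-0.042,0],[-0.26,0.167,-0.125,0,-0.042,0],[-0.274,0.167,-0.089,0,-0.042,0],[-0.284,0.166,-0.053,0,-0.041,0],[-0.288,0.167,-0.016,0,-0.042,0],[-0.287,0.166,0.022,0,-0.041,0],[-0.282,0.167,0.059,0,-0.042,0],[-0.272,0.166,0.096,0,-0.041,0] ]
```

View pics/w18.png

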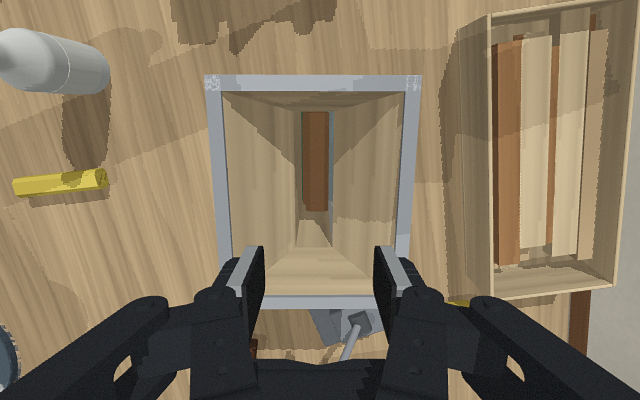

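>>> {"method": "step_arm", "body": {
  "targets": [
    [-0.11,0.0,-0.196,0,-0.045,0],
    [-0.136,0.001,-0.178,0,-0.044,0],
    [-0.159,0.001,-0.158,0,-0.045,0],
    [-0.18,0.001,-0.134,0,-0.044,0],
    [-0.197,0.001,-0.107,0,-0.045,0],
    [-0.21,0.001,-0.079,0,-0.044,0.001]
  ],
  "grip": 0.6
}}

```text
clock: 29.1
eef_pos: [0.5179, 0.0969, 0.3575]
tcp_rot: [[0.741, 0.001, -0.671], [0.671, -0.003, 0.741], [-0.002, -1.0, -0.003]]
contact_force: [-0.2, -0.1, -0.2]
opening: 0.0682
```

>>> {"method": "step_arm", "body": {
  "targets": [
    [-0.241,0.167,-0.158,0,-0.042,0],
    [-0.26,0.167,-0.125,0,-0.042,0],
    [-0.274,0.167,-0.089,0,-0.042,0],
    [-0.284,0.166,-0.053,0,-0.041,0],
    [-0.288,0.167,-0.016,0,-0.042,0],
    [-0.287,0.166,0.022,0,-0.041,0],
    [-0.282,0.167,0.059,0,-0.042,0],
    [-0.272,0.166,0.096,0,-0.041,0],
    [0,0,0,0,0,0]
  ]
}}

```text
clock: 30.0
eef_pos: [0.4472, -0.183, 0.1918]
tcp_rot: [[-0.256, 0.004, -0.967], [0.967, -0.002, -0.256], [-0.003, -1.0, -0.003]]
contact_force: [0.2, 0.7, -0.0]
opening: 0.0683
```

```bash
python3 look.py w19
```

```text
t 30.0 pos [ 0.4472 -0.183   0.1918] yaw 104.81 tilt 0.25 F [ 0.1571  0.6855 -0.0404] op 0.0683 q [ -35.5439   25.0385  106.0571    0.0225   48.6596 -140.3687]
```

View pics/w19.png

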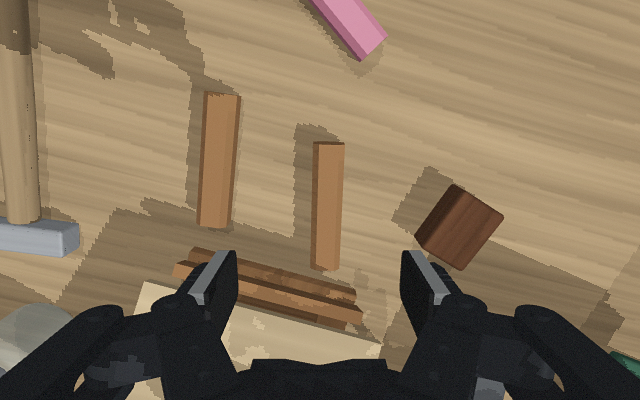

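Run:
```python
from meas import *
c,y=seg((329,143),(325,268));seg((221,93),(214,226));plan([c[0]-.002,c[1],.055],down(90+y),n=4)
```

```text
blank [ 0.4634 -0.1697] len 0.1097 yaw 13.34
blank [ 0.4486 -0.266 ] len 0.1097 yaw 7.35
plan 4 D 0.139 [ [0.017,0.287,-0.033,0,0.002,0],[0.017,0.287,-0.033,0,0.002,0],[0.017,0.286,-0.033,0.001,0.002,0],[0.018,0.287,-0.034,0,0.002,-0.001] ]
```

>>> {"method": "step_arm", "body": {
  "targets": [
    [0.017,0.287,-0.033,0,0.002,0],
    [0.017,0.287,-0.033,0,0.002,0],
    [0.017,0.286,-0.025,0,0.002,0],
    [0.018,0.287,-0.02,0,0.002,0],
    [0,0,0,0,0,0]
  ]
}}

```text
clock: 30.55
eef_pos: [0.4635, -0.1678, 0.0548]
tcp_rot: [[-0.223, 0.013, -0.975], [0.975, -0.005, -0.223], [-0.008, -1.0, -0.011]]
contact_force: [-0.8, 0.8, 0.0]
opening: 0.0683
```

```bash
python3 look.py w20
python3 - <<'E'
from meas import *
plan([.462,-.1697,.026],down(103.),n=2)
E
```

```text
t 30.55 pos [ 0.4635 -0.1678  0.0548] yaw 102.88 tilt 0.78 F [-0.8067  0.7677  0.0412] op 0.0683 q [ -32.9837   40.2649  109.8197    0.2641   29.1446 -136.095 ]
plan 2 D 0.031 [ [-0.002,0.128,0.013,0.002,0,-0.002],[-0.002,0.127,0.011,0.002,-0.001,-0.001] ]
```

View pics/w20.png

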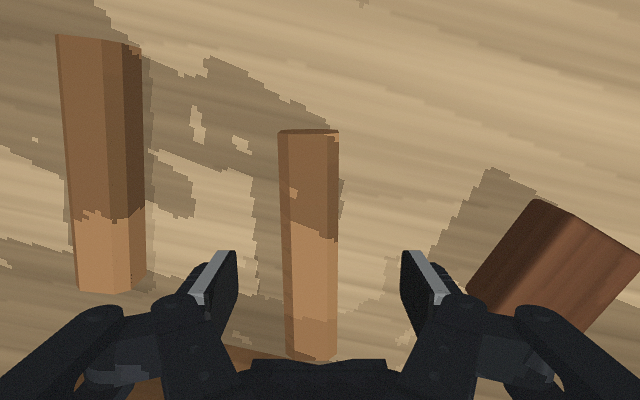

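>>> {"method": "step_arm", "body": {
  "targets": [
    [-0.01,0.128,0.013,0.002,0,-0.002],
    [-0.01,0.127,0.011,0.002,0,-0.001],
    [0,0.02,0,0,0,0]
  ]
}}

```text
clock: 30.9
eef_pos: [0.4659, -0.1717, 0.0281]
tcp_rot: [[-0.225, 0.008, -0.974], [0.974, -0.006, -0.225], [-0.008, -1.0, -0.007]]
contact_force: [0.5, 0.2, 0.2]
opening: 0.0678
```

>>> {"method": "step_arm", "body": {
  "targets": [
    [0,0.01,0,0,0,0],
    [0,0.01,0,0,0,0],
    [0,0.01,0,0,0,0],
    [0,0.005,0,0,0,0],
    [0,0.005,0,0,0,0]
  ],
  "grip": -1
}}

```text
clock: 31.4
eef_pos: [0.4674, -0.1722, 0.0273]
tcp_rot: [[-0.224, 0.013, -0.974], [0.974, -0.009, -0.224], [-0.012, -1.0, -0.011]]
contact_force: [-0.0, -0.0, 4.5]
opening: 0.0249
```

Run:
```python
from meas import *
st();a=plan([0.455,-0.165,0.14],down(100));a=plan([0.48,-0.05,0.36],down(62),start=a);a=plan([0.617,0.231,0.35],down(-8.1),start=a)
```

```text
t 31.4 pos [ 0.4674 -0.1722  0.0273] yaw 102.96 tilt 0.92 F [-0.0353 -0.0066  4.5344] op 0.0249 q [ -33.1032   43.623   109.4663   -0.0099   25.9866 -136.063 ]
plan 3 D 0.114 [ [0.024,-0.314,0.026,0.001,0.005,-0.001],[0.024,-0.313,0.027,0.001,0.006,-0.001],[0.025,-0.314,0.028,0.002,0.005,-0.002] ]
plan 6 D 0.249 [ [0.151,-0.306,-0.062,0,0.035,0],[0.157,-0.305,-0.045,0,0.035,0],[0.161,-0.306,-0.027,0,0.035,0],[0.163,-0.305,-0.01,0,0.035,0],[0.164,-0.306,0.009,0,0.036,0],[0.161,-0.305,0.026,0,0.035,0] ]
plan 9 D 0.313 [ [0.289,0.009,0.01,0,0.043,0],[0.285,0.009,0.049,0,0.043,0],[0.276,0.009,0.087,0,0.043,0],[0.262,0.009,0.123,0,0.043,0],[0.243,0.009,0.158,0,0.043,0],[0.219,0.01,0.189,0,0.044,0],[0.191,0.009,0.217,0,0.043,0],[0.161,0.01,0.241,0,0.044,0],[0.126,0.009,0.261,0,0.043,0] ]
```

>>> {"method": "step_arm", "body": {
  "targets": [
    [0.024,-0.314,0.026,0.001,0.005,-0.001],
    [0.024,-0.313,0.027,0.001,0.006,-0.001],
    [0.025,-0.314,0.028,0.002,0.005,-0.002],
    [0.151,-0.306,-0.062,0,0.035,0],
    [0.157,-0.305,-0.045,0,0.035,0],
    [0.161,-0.306,-0.027,0,0.035,0],
    [0.163,-0.305,-0.01,0,0.035,0],
    [0.164,-0.306,0.009,0,0.036,0],
    [0.161,-0.305,0.026,0,0.035,0]
  ]
}}

```text
clock: 32.3
eef_pos: [0.4795, -0.0485, 0.366]
tcp_rot: [[0.499, -0.015, -0.867], [0.867, 0.009, 0.499], [0.001, -1.0, 0.017]]
contact_force: [0.6, 0.1, -0.4]
opening: 0.025
```

>>> {"method": "step_arm", "body": {
  "targets": [
    [0.289,0.009,0.01,0,0.043,0],
    [0.285,0.009,0.049,0,0.043,0],
    [0.276,0.009,0.087,0,0.043,0],
    [0.262,0.009,0.123,0,0.043,0],
    [0.243,0.009,0.158,0,0.043,0],
    [0.219,0.01,0.189,0,0.044,0],
    [0.191,0.009,0.217,0,0.043,0],
    [0.161,0.01,0.241,0,0.044,0],
    [0.126,0.009,0.261,0,0.043,0],
    [0,0,0,0,0,0]
  ]
}}

```text
clock: 33.3
eef_pos: [0.6375, 0.237, 0.3611]
tcp_rot: [[0.974, -0.002, 0.225], [-0.225, 0.005, 0.974], [-0.003, -1.0, 0.004]]
contact_force: [-0.7, -0.3, -0.6]
opening: 0.0255
```

```bash
python3 look.py w21
python3 - <<'E'
from meas import *
st();a=plan([0.617,0.226,0.24],down(-8.1),n=4)
E
```

```text
t 33.3 pos [0.6375 0.237  0.3611] yaw -13.01 tilt 0.29 F [-0.6802 -0.3308 -0.6499] op 0.0255 q [10.8833 29.8132 65.7632  0.2794 84.4863 23.8624]
t 33.35 pos [0.6365 0.2352 0.361 ] yaw -12.94 tilt 0.27 F [-0.9071 -0.3795 -1.0785] op 0.0252 q [10.7869 29.7308 65.9212  0.1957 84.5327 23.7042]
plan 4 D 0.123 [ [-0.034,0.252,-0.028,0,-0.007,0],[-0.035,0.252,-0.028,0,-0.007,0],[-0.035,0.252,-0.027,0,-0.006,-0.001],[-0.037,0.252,-0.025,-0.001,-0.007,0] ]
```

View pics/w21.png

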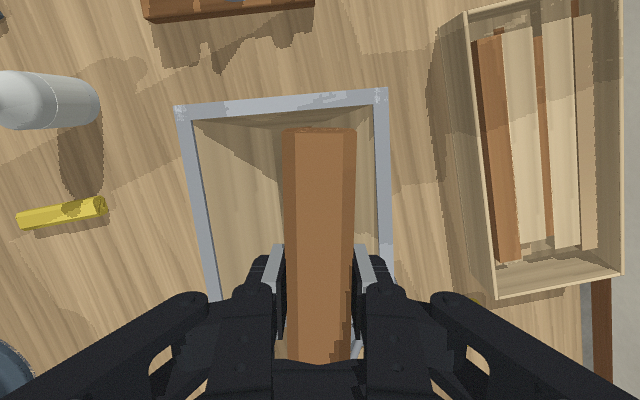

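>>> {"method": "step_arm", "body": {
  "targets": [
    [-0.06,0.15,-0.035,0,-0.007,0],
    [-0.05,0.25,-0.03,0,-0.007,0],
    [-0.03,0.252,-0.027,0,-0.007,0],
    [-0.02,0.252,-0.02,0,-0.007,0],
    [0,0.05,0,0,0,0]
  ]
}}

```text
clock: 33.85
eef_pos: [0.6122, 0.2214, 0.2449]
tcp_rot: [[0.992, -0.002, 0.13], [-0.13, 0.0, 0.992], [-0.002, -1.0, -0.0]]
contact_force: [-0.2, 0.5, -0.8]
opening: 0.0251
```

Run:
```python
from meas import *
st();a=plan([0.617,0.226,0.24],down(-8.1),n=1)
```

```text
t 33.85 pos [0.6122 0.2214 0.2449] yaw -7.46 tilt 0.13 F [-0.1577  0.4822 -0.7773] op 0.0251 q [10.0491 32.9947 78.6958  0.0329 68.4326 17.5005]
plan 1 D 0.008 [ [0.035,0.041,0.044,0,0.004,-0.001] ]
```

>>> {"method": "step_arm", "body": {
  "targets": [
    [0.035,0.05,0.044,0,0.003,-0.001],
    [0,0.01,0,0,0,0]
  ]
}}

```text
clock: 34.05
eef_pos: [0.6174, 0.2249, 0.238]
tcp_rot: [[0.99, 0.001, 0.142], [-0.142, -0.001, 0.99], [0.001, -1.0, -0.0]]
contact_force: [0.5, -0.1, -0.7]
opening: 0.0255
```

>>> {"method": "step_arm", "body": {
  "targets": [
    [0,0,0,0,0,0],
    [0,0,0,0,0,0],
    [0,0,0,0,0,0],
    [0,0,0,0,0,0]
  ],
  "grip": 0.1
}}

```text
clock: 34.45
eef_pos: [0.6207, 0.2255, 0.2431]
tcp_rot: [[0.99, 0.011, 0.141], [-0.141, 0.001, 0.99], [0.011, -1.0, 0.002]]
contact_force: [0.6, -0.7, -0.9]
opening: 0.0471
```

>>> {"method": "step_arm", "body": {
  "targets": [
    [0,-0.25,0,0,0,0],
    [0,-0.35,0,0,0,0],
    [0,-0.35,0,0,0,0],
    [0,0,0,0,0,0]
  ]
}}

```text
clock: 34.85
eef_pos: [0.6194, 0.2256, 0.3613]
tcp_rot: [[0.99, 0.01, 0.141], [-0.141, 0.001, 0.99], [0.01, -1.0, 0.002]]
contact_force: [0.4, -0.0, -0.0]
opening: 0.0468
```

```bash
python3 look.py w22
python3 - <<'E'
from fz import *
p=manip.camera_params('wrist')
for q in[(0,.055,.116),(0,-.055,.116)]: print(q,proj(p,F(*q)))
a=plan([0.52,0.05,0.36],down(40));plan([0.43,-0.265,0.2],down(96),start=a)
E
```

```text
t 34.85 pos [0.6194 0.2256 0.3613] yaw -8.1 tilt 0.56 F [ 0.3555 -0.0308 -0.0393] op 0.0468 q [10.3417 27.6385 69.5416 -0.0555 82.2604 18.4497]
(0, 0.055, 0.116) [[315.8465 111.6613]]
(0, -0.055, 0.116) [[316.0431 217.4734]]
plan 6 D 0.201 [ [-0.1,-0.003,-0.26,0,-0.045,0],[-0.136,-0.003,-0.244,0,-0.044,0],[-0.168,-0.003,-0.222,0,-0.045,0],[-0.198,-0.003,-0.196,0,-0.044,0],[-0.224,-0.003,-0.168,0,-0.045,0.001],[-0.244,-0.003,-0.134,0.001,-0.044,0] ]
plan 9 D 0.365 [ [-0.251,0.148,-0.17,0,-0.035,0],[-0.268,0.148,-0.141,0,-0.035,0],[-0.282,0.148,-0.111,0,-0.034,0],[-0.293,0.148,-0.08,0,-0.035,0],[-0.3,0.148,-0.048,0,-0.034,0],[-0.303,0.148,-0.015,0,-0.035,0],[-0.303,0.148,0.018,0,-0.034,0],[-0.299,0.149,0.05,0,-0.035,0],[-0.292,0.148,0.083,0,-0.034,0] ]
```

View pics/w22.png

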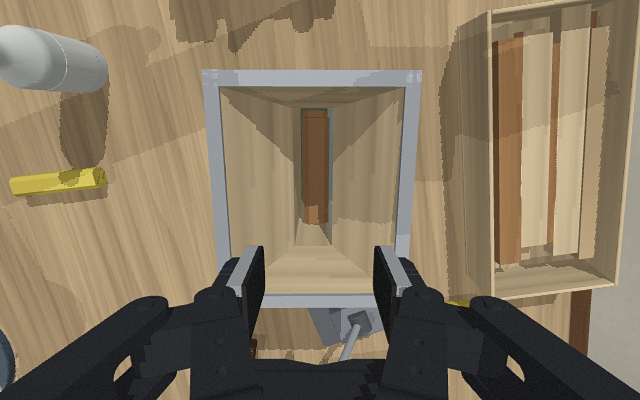

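Fourth is in and flat (lower end at row ~223, predicted 217). Now b5.

>>> {"method": "step_arm", "body": {
  "targets": [
    [-0.1,-0.003,-0.26,0,-0.045,0],
    [-0.136,-0.003,-0.244,0,-0.044,0],
    [-0.168,-0.003,-0.222,0,-0.045,0],
    [-0.198,-0.003,-0.196,0,-0.044,0],
    [-0.224,-0.003,-0.168,0,-0.045,0],
    [-0.244,-0.003,-0.134,0,-0.044,0]
  ],
  "grip": 0.6
}}

```text
clock: 35.5
eef_pos: [0.5172, 0.047, 0.3536]
tcp_rot: [[0.74, -0.004, -0.673], [0.673, 0.001, 0.74], [-0.002, -1.0, 0.003]]
contact_force: [0.0, -0.5, -0.2]
opening: 0.0682
```

>>> {"method": "step_arm", "body": {
  "targets": [
    [-0.251,0.148,-0.17,0,-0.035,0],
    [-0.268,0.148,-0.141,0,-0.035,0],
    [-0.282,0.148,-0.111,0,-0.034,0],
    [-0.293,0.148,-0.08,0,-0.035,0],
    [-0.3,0.148,-0.048,0,-0.034,0],
    [-0.303,0.148,-0.015,0,-0.035,0],
    [-0.303,0.148,0.018,0,-0.034,0],
    [-0.299,0.149,0.05,0,-0.035,0],
    [-0.25,0.148,0.083,0,-0.034,0],
    [0,0,0,0,0,0]
  ]
}}

```text
clock: 36.5
eef_pos: [0.4338, -0.2784, 0.1805]
tcp_rot: [[-0.186, -0.011, -0.983], [0.983, 0.008, -0.186], [0.01, -1.0, 0.01]]
contact_force: [-0.0, -0.1, -0.3]
opening: 0.0684
```

```bash
python3 look.py w23
```

```text
t 36.5 pos [ 0.4338 -0.2784  0.1805] yaw 100.7 tilt 0.79 F [-0.0218 -0.0973 -0.3119] op 0.0684 q [ -45.0499   28.458   101.4861   -0.1874   50.836  -145.637 ]
```

View pics/w23.png

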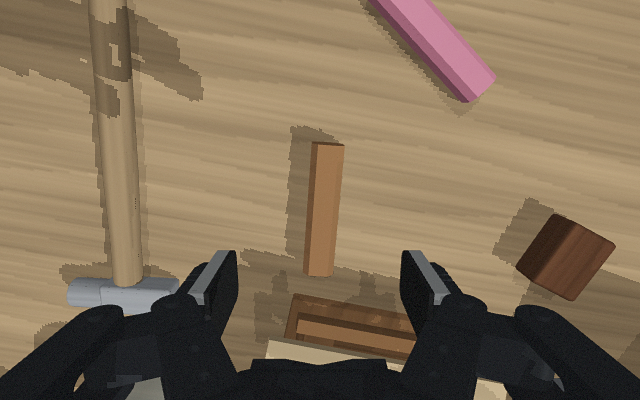

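Run:
```python
from meas import *
c,y=seg((328,144),(319,275));plan([c[0]-.002,c[1],.055],down(90+y),n=4)
```

```text
blank [ 0.449  -0.2677] len 0.1108 yaw 7.09
plan 4 D 0.127 [ [0.011,0.263,-0.032,-0.001,0.005,0.001],[0.012,0.263,-0.032,-0.001,0.005,0.001],[0.013,0.263,-0.03,-0.001,0.005,0.001],[0.015,0.262,-0.03,0,0.005,0] ]
```

>>> {"method": "step_arm", "body": {
  "targets": [
    [0.011,0.263,-0.032,-0.001,0.005,0.001],
    [0.012,0.263,-0.03,-0.001,0.005,0.001],
    [0.013,0.263,-0.02,-0.001,0.005,0.001],
    [0.015,0.262,-0.01,0,0.005,0],
    [0,0,0,0,0,0]
  ]
}}

```text
clock: 37.05
eef_pos: [0.4455, -0.2639, 0.0537]
tcp_rot: [[-0.117, 0.003, -0.993], [0.993, -0.0, -0.117], [-0.0, -1.0, -0.003]]
contact_force: [-0.4, -0.2, 0.4]
opening: 0.0683
```

```bash
python3 look.py w24
python3 - <<'E'
from meas import *
plan([.447,-.267,.026],down(97.),n=2)
E
```

```text
t 37.05 pos [ 0.4455 -0.2639  0.0537] yaw 96.71 tilt 0.16 F [-0.392  -0.2403  0.3604] op 0.0683 q [ -43.0797   41.263   105.7962    0.2009   32.8238 -139.9583]
plan 2 D 0.03 [ [-0.01,0.123,-0.001,0.001,-0.001,0],[-0.009,0.122,-0.002,0.001,0,-0.001] ]
```

View pics/w24.png

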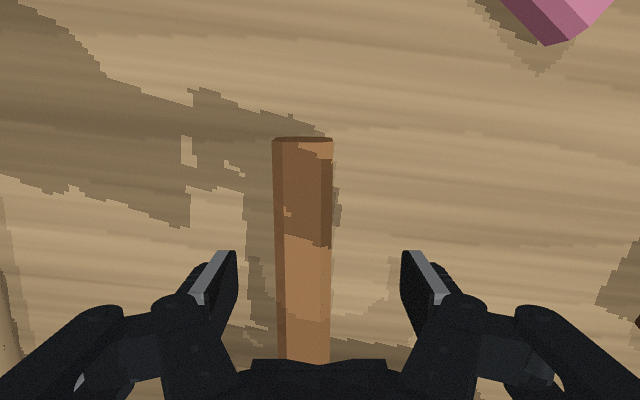

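>>> {"method": "step_arm", "body": {
  "targets": [
    [-0.02,0.123,-0.001,0.001,0,0],
    [-0.02,0.122,-0.002,0.001,0,0],
    [0,0.02,0,0,0,0]
  ]
}}

```text
clock: 37.4
eef_pos: [0.4503, -0.2698, 0.0276]
tcp_rot: [[-0.12, 0.005, -0.993], [0.993, -0.008, -0.12], [-0.009, -1.0, -0.004]]
contact_force: [0.5, -0.3, 0.4]
opening: 0.0685
```

>>> {"method": "step_arm", "body": {
  "targets": [
    [0,0.01,0,0,0,0],
    [0,0.01,0,0,0,0],
    [0,0.01,0,0,0,0],
    [0,0.005,0,0,0,0],
    [0,0.005,0,0,0,0]
  ],
  "grip": -1
}}

```text
clock: 37.9
eef_pos: [0.4515, -0.2705, 0.0265]
tcp_rot: [[-0.119, 0.008, -0.993], [0.993, -0.011, -0.12], [-0.012, -1.0, -0.007]]
contact_force: [-0.9, 0.8, 4.0]
opening: 0.0256
```

Run:
```python
from meas import *
st();a=plan([0.44,-0.26,0.16],down(94));a=plan([0.47,-0.1,0.37],down(58),start=a);a=plan([0.61,0.225,0.37],down(-5),start=a)
```

```text
t 37.9 pos [ 0.4515 -0.2705  0.0265] yaw 96.86 tilt 0.8 F [-0.9221  0.7618  4.0226] op 0.0256 q [ -43.0174   44.4582  105.2437   -0.3132   29.5156 -139.6083]
plan 3 D 0.134 [ [0.028,-0.372,0.026,0.001,0.005,-0.001],[0.029,-0.371,0.027,0.001,0.005,-0.001],[0.03,-0.371,0.029,0,0.006,-0.002] ]
plan 6 D 0.266 [ [0.219,-0.292,-0.057,0,0.033,0],[0.223,-0.292,-0.034,0,0.033,0],[0.226,-0.292,-0.011,0,0.034,0],[0.226,-0.291,0.013,0,0.033,0],[0.223,-0.292,0.037,0,0.033,0],[0.218,-0.291,0.059,0,0.034,0] ]
plan 8 D 0.354 [ [0.364,0,0.056,0,0.044,0],[0.353,0,0.105,0,0.044,0],[0.335,0,0.153,0,0.044,0],[0.311,0,0.198,0,0.044,0],[0.281,0,0.239,0,0.044,0],[0.245,0,0.275,0,0.043,0],[0.206,0,0.306,0,0.044,0],[0.163,0,0.332,0,0.043,0] ]
```

>>> {"method": "step_arm", "body": {
  "targets": [
    [0.028,-0.372,0.026,0.001,0.005,-0.001],
    [0.029,-0.371,0.027,0.001,0.005,-0.001],
    [0.03,-0.371,0.029,0,0.006,-0.002],
    [0.219,-0.292,-0.057,0,0.033,0],
    [0.223,-0.292,-0.034,0,0.033,0],
    [0.226,-0.292,-0.011,0,0.034,0],
    [0.226,-0.291,0.013,0,0.033,0],
    [0.223,-0.292,0.037,0,0.033,0],
    [0.218,-0.291,0.059,0,0.034,0]
  ]
}}

```text
clock: 38.8
eef_pos: [0.4708, -0.0985, 0.375]
tcp_rot: [[0.56, -0.012, -0.828], [0.828, 0.012, 0.56], [0.004, -1.0, 0.017]]
contact_force: [0.9, 0.0, -0.2]
opening: 0.025
```

>>> {"method": "step_arm", "body": {
  "targets": [
    [0.364,0,0.056,0,0.044,0],
    [0.353,0,0.105,0,0.044,0],
    [0.335,0,0.153,0,0.044,0],
    [0.311,0,0.198,0,0.044,0],
    [0.281,0,0.239,0,0.044,0],
    [0.245,0,0.275,0,0.043,0],
    [0.206,0,0.306,0,0.044,0],
    [0.163,0,0.332,0,0.043,0],
    [0,0,0,0,0,0]
  ]
}}

```text
clock: 39.7
eef_pos: [0.6217, 0.2264, 0.3814]
tcp_rot: [[0.991, 0.001, 0.133], [-0.133, 0.007, 0.991], [0.0, -1.0, 0.007]]
contact_force: [-0.2, -0.6, -0.3]
opening: 0.0252
```

Run:
```python
from meas import *
st();a=plan([0.617,0.228,0.27],down(-8.1),n=4)
```

```text
t 39.7 pos [0.6217 0.2264 0.3814] yaw -7.66 tilt 0.42 F [-0.1882 -0.6374 -0.2988] op 0.0252 q [10.1931 27.2785 67.1128  0.3921 85.4681 17.827 ]
plan 4 D 0.111 [ [-0.01,0.232,0,-0.001,0.001,0],[-0.01,0.232,0.001,0,0,0],[-0.01,0.232,0.001,-0.001,0.001,0],[-0.011,0.232,0.002,0,0,0] ]
```

>>> {"method": "step_arm", "body": {
  "targets": [
    [-0.01,0.25,0,0,0.001,0],
    [-0.01,0.28,0,0,0,0],
    [-0.01,0.28,0,0,0.001,0],
    [-0.01,0.25,0,0,0,0],
    [0,0.08,0,0,0,0]
  ]
}}

```text
clock: 40.2
eef_pos: [0.6169, 0.2279, 0.241]
tcp_rot: [[0.991, 0.005, 0.132], [-0.132, 0.006, 0.991], [0.004, -1.0, 0.006]]
contact_force: [-0.2, -0.3, -1.3]
opening: 0.0255
```

Run:
```python
from meas import *
st();a=plan([0.617,0.228,0.24],down(-8.1),n=1)
```

```text
t 40.2 pos [0.6169 0.2279 0.241 ] yaw -7.6 tilt 0.42 F [-0.2179 -0.2935 -1.2549] op 0.0255 q [10.4398 33.5761 78.226   0.2973 67.8823 17.929 ]
plan 1 D 0.001 [ [0.001,0.008,0.001,-0.002,0.003,0.001] ]
```

>>> {"method": "step_arm", "body": {
  "targets": [
    [0,0.015,0,0,0.002,0],
    [0,0,0,0,0,0],
    [0,0,0,0,0,0],
    [0,0,0,0,0,0]
  ],
  "grip": 0.1
}}

```text
clock: 40.6
eef_pos: [0.6183, 0.2267, 0.2417]
tcp_rot: [[0.99, 0.008, 0.139], [-0.139, 0.006, 0.99], [0.007, -1.0, 0.007]]
contact_force: [-0.0, -0.4, 1.0]
opening: 0.0473
```

>>> {"method": "step_arm", "body": {
  "targets": [
    [0,-0.25,0,0,0,0],
    [0,-0.35,0,0,0,0],
    [0,-0.35,0,0,0,0],
    [0,0,0,0,0,0]
  ]
}}

```text
clock: 41.0
eef_pos: [0.6188, 0.226, 0.3643]
tcp_rot: [[0.99, 0.015, 0.139], [-0.139, 0.007, 0.99], [0.014, -1.0, 0.009]]
contact_force: [0.5, -0.4, 0.6]
opening: 0.0468
```

```bash
python3 look.py w25
python3 - <<'E'
from fz import *
p=manip.camera_params('wrist')
for q in[(0,.055,.142),(0,-.055,.142),(0,.061,.177),(0,-.061,.177)]: print(q,proj(p,F(*q)))
im=manip.camera('scene')[170:350,180:440,::-1];cv2.imwrite('pics/s25c.png',cv2.resize(im,None,fx=3,fy=3,interpolation=2))
im=manip.camera('side')[110:350,200:470,::-1];cv2.imwrite('pics/d25c.png',cv2.resize(im,None,fx=2.5,fy=2.5,interpolation=2))
E
```

```text
t 41.0 pos [0.6188 0.226  0.3643] yaw -7.99 tilt 0.95 F [ 0.5185 -0.4407  0.6396] op 0.0468 q [10.2629 27.3158 69.6373  0.2442 82.1294 18.2196]
(0, 0.055, 0.142) [[315.3336 114.3467]]
(0, -0.055, 0.142) [[315.3636 226.4076]]
(0, 0.061, 0.177) [[315.3578 107.7979]]
(0, -0.061, 0.177) [[315.3921 245.0374]]
```

View pics/w25.png

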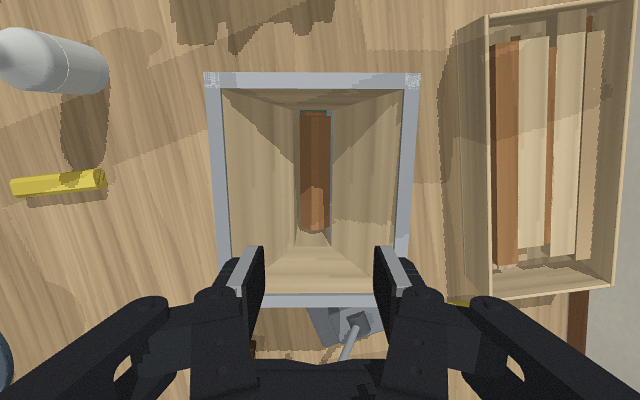

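View pics/s25c.png

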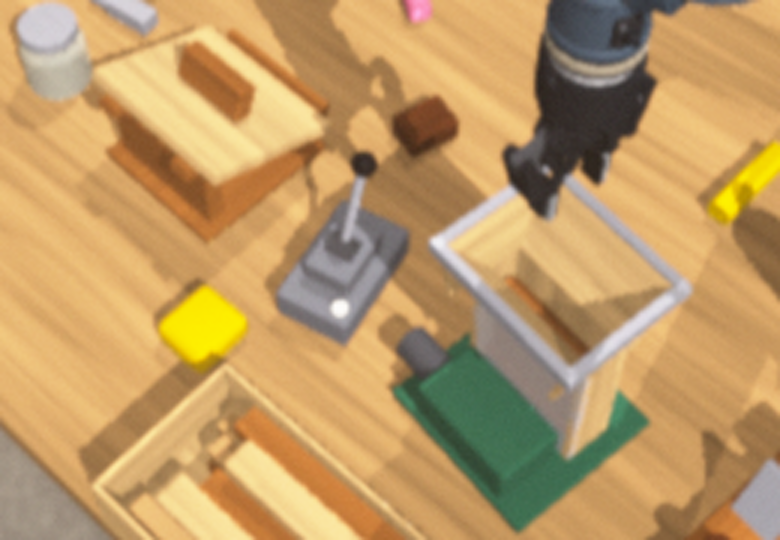

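View pics/d25c.png

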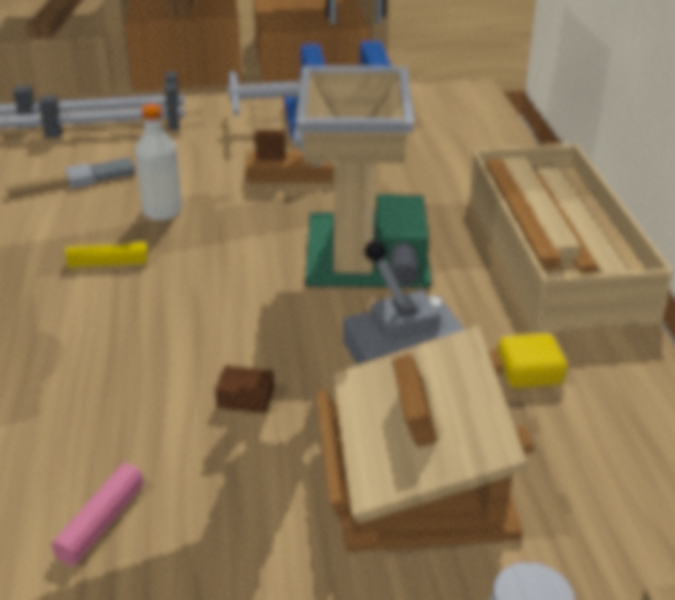

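```bash
python3 -c "
import cv2
a=cv2.imread('pics/w25.png')[70:300,200:430];cv2.imwrite('pics/w25c.png',cv2.resize(a,None,fx=2.6,fy=2.6,interpolation=2))
b=cv2.imread('pics/w22.png')[70:300,200:430];cv2.imwrite('pics/w22c.png',cv2.resize(b,None,fx=2.6,fy=2.6,interpolation=2))"
```

```text
(no output)
```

View pics/w25c.png

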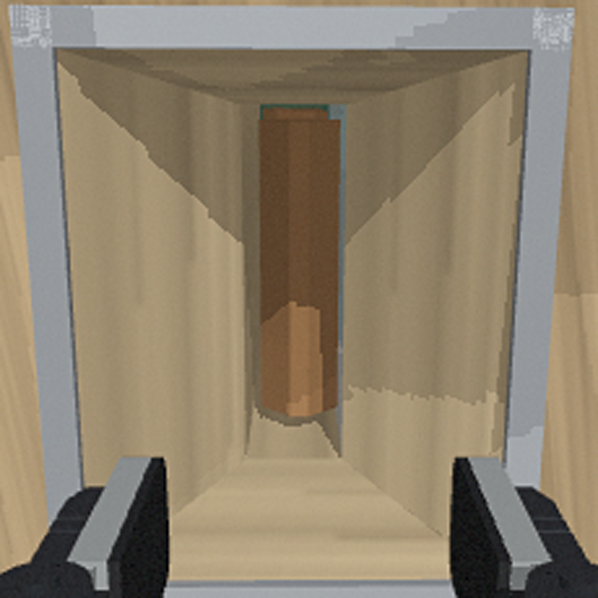

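View pics/w22c.png

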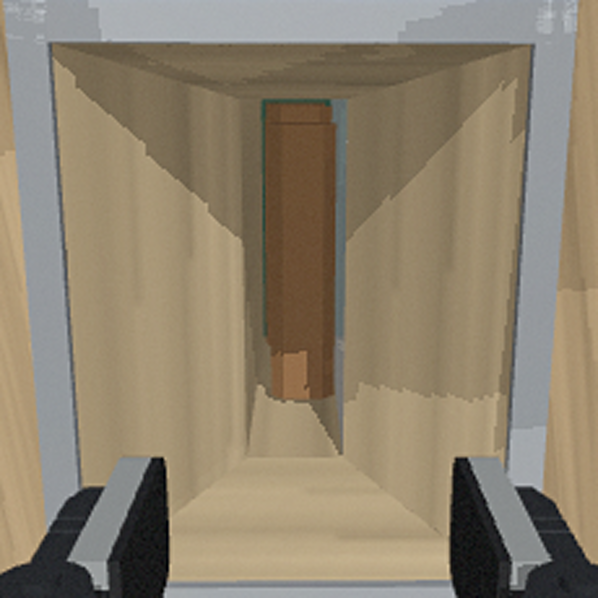

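Run:
```python
from placeplan import *
a=plan([.57,0,.38],down(-5));plan(R@np.array([0.0,0,.2])+t,TR,start=a)
```

```text
plan 6 D 0.231 [ [-0.019,-0.034,-0.319,0,-0.003,0],[-0.022,-0.035,-0.318,0,-0.003,0],[-0.025,-0.034,-0.318,0,-0.003,0],[-0.028,-0.035,-0.318,0,-0.003,0],[-0.03,-0.034,-0.317,-0.001,-0.002,0],[-0.033,-0.034,-0.318,0,-0.003,0] ]
plan 6 D 0.227 [ [0.004,0.149,-0.277,0,-0.003,-0.019],[-0.007,0.149,-0.277,0.001,-0.003,-0.018],[-0.019,0.147,-0.278,0,-0.002,-0.019],[-0.029,0.145,-0.278,0.001,-0.003,-0.018],[-0.04,0.143,-0.278,0,-0.002,-0.019],[-0.05,0.14,-0.277,0.001,-0.003,-0.018] ]
```

>>> {"method": "step_arm", "body": {
  "targets": [
    [-0.019,-0.034,-0.319,0,-0.003,0],
    [-0.022,-0.035,-0.318,0,-0.003,0],
    [-0.025,-0.034,-0.318,0,-0.003,0],
    [-0.028,-0.035,-0.318,0,-0.003,0],
    [-0.03,-0.034,-0.317,0,-0.002,0],
    [-0.033,-0.034,-0.318,0,-0.003,0]
  ],
  "grip": 1
}}

```text
clock: 41.75
eef_pos: [0.5646, -0.0019, 0.3688]
tcp_rot: [[0.997, -0.021, 0.074], [-0.073, 0.007, 0.997], [-0.021, -1.0, 0.005]]
contact_force: [-0.2, -0.7, 0.1]
opening: 0.0854
```

>>> {"method": "step_arm", "body": {
  "targets": [
    [0.004,0.149,-0.277,0,-0.003,-0.019],
    [-0.007,0.149,-0.277,0.001,-0.003,-0.018],
    [-0.019,0.147,-0.278,0,-0.002,-0.019],
    [-0.029,0.145,-0.278,0.001,-0.003,-0.018],
    [-0.04,0.143,-0.278,0,-0.002,-0.019],
    [-0.05,0.14,-0.277,0,-0.003,-0.018],
    [0,0,0,0,0,0]
  ]
}}

```text
clock: 42.45
eef_pos: [0.5438, -0.2103, 0.2478]
tcp_rot: [[0.946, 0.322, 0.028], [-0.029, -0.001, 1.0], [0.322, -0.947, 0.008]]
contact_force: [0.2, 0.9, 0.0]
opening: 0.0851
```

```bash
python3 look.py w26
python3 - <<'E'
from placeplan import *
s=manip.sense();print(R.T@(s['eef_pos']-t))
inrack()
p=manip.camera_params('wrist')
for q in [(-.01,.045,.052),(-.01,-.045,.052),(-.09,-.095,.012),(.07,-.095,.012),(.07,.095,.012),(-.09,.095,.012)]: print(q,proj(p,R@np.array(q)+t))
E
```

```text
t 42.45 pos [ 0.5438 -0.2103  0.2478] yaw -1.78 tilt 18.77 F [0.1723 0.931  0.0326] op 0.0851 q [-37.4608  22.6778 100.8998  16.7352  42.5142 -46.7594]
[-0.0183 -0.0099  0.181 ]
grip in rack [-0.0188 -0.0097  0.16  ] ang err [ 0.6672 -0.3617  1.2922]
(-0.01, 0.045, 0.052) [[334.8389 125.9002]]
(-0.01, -0.045, 0.052) [[332.6416 248.009 ]]
(-0.09, -0.095, 0.012) [[242.3109 281.4887]]
(0.07, -0.095, 0.012) [[420.5329 284.4483]]
(0.07, 0.095, 0.012) [[440.6603  56.6873]]
(-0.09, 0.095, 0.012) [[230.3177  55.8543]]
```

View pics/w26.png

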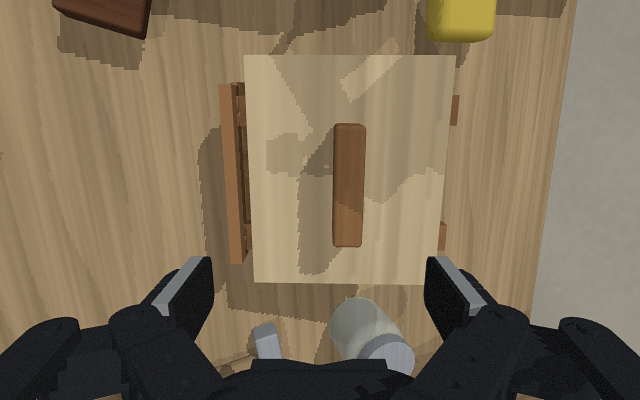

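Run:
```python
from placeplan import *
plan(R@np.array([0.0005,0,.075])+t,TR,n=4)
```

```text
plan 4 D 0.108 [ [0.044,0.22,0.018,-0.001,0.001,-0.002],[0.043,0.22,0.019,-0.001,0,-0.002],[0.041,0.221,0.019,-0.001,0.001,-0.002],[0.041,0.221,0.02,-0.001,0,-0.001] ]
```

>>> {"method": "step_arm", "body": {
  "targets": [
    [0.044,0.22,0.018,-0.001,0.001,-0.002],
    [0.043,0.22,0.019,-0.001,0,-0.002],
    [0.041,0.221,0.019,-0.001,0.001,-0.002],
    [0.041,0.221,0.02,-0.001,0,-0.001],
    [0,0,0,0,0,0]
  ]
}}

```text
clock: 43.0
eef_pos: [0.6014, -0.1953, 0.1531]
tcp_rot: [[0.94, 0.34, 0.035], [-0.033, -0.01, 0.999], [0.341, -0.94, 0.002]]
contact_force: [-0.9, 0.1, 0.1]
opening: 0.0855
```

```bash
python3 look.py w27
python3 - <<'E'
from placeplan import *
s=manip.sense();print(R.T@(s['eef_pos']-t))
plan(R@np.array([0.0005,0,.044])+t,TR,n=3)
E
```

```text
t 43.0 pos [ 0.6014 -0.1953  0.1531] yaw -2.02 tilt 19.91 F [-0.9381  0.0776  0.1393] op 0.0855 q [-32.4965  33.9721  99.7742  20.0786  30.5184 -46.4456]
[0.0024 0.0053 0.0732]
plan 3 D 0.03 [ [-0.005,0.081,-0.015,0,0,0],[-0.005,0.081,-0.015,0,0,0],[-0.005,0.081,-0.014,-0.001,0.001,0] ]
```

View pics/w27.png

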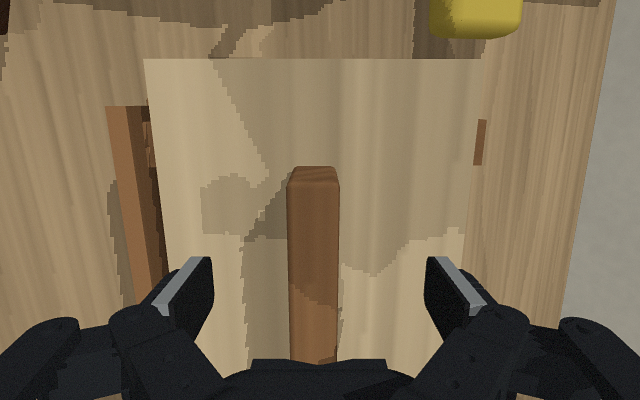

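>>> {"method": "step_arm", "body": {
  "targets": [
    [-0.005,0.081,-0.015,0,0,0],
    [-0.005,0.081,-0.015,0,0,0],
    [-0.005,0.081,-0.014,0,0,0],
    [0,0,0,0,0,0]
  ]
}}

```text
clock: 43.45
eef_pos: [0.6109, -0.2007, 0.1283]
tcp_rot: [[0.938, 0.345, 0.033], [-0.03, -0.012, 0.999], [0.346, -0.938, -0.001]]
contact_force: [-0.7, 0.2, -0.1]
opening: 0.0855
```

>>> {"method": "step_arm", "body": {
  "targets": [
    [0,0.01,0,0,0,0],
    [0,0.01,0,0,0,0],
    [0,0.005,0,0,0,0],
    [0,0.005,0,0,0,0],
    [0,0.005,0,0,0,0],
    [0,0,0,0,0,0]
  ],
  "grip": -1,
  "force": 70
}}

```text
clock: 44.05
eef_pos: [0.6116, -0.2014, 0.1255]
tcp_rot: [[0.938, 0.346, 0.033], [-0.031, -0.013, 0.999], [0.346, -0.938, -0.001]]
contact_force: [-1.1, 0.0, -1.9]
opening: 0.0214
```

Run:
```python
from placeplan import *
st();s=manip.sense();T=s['tcp_rot'];print('TCP in rack',R.T@(s['eef_pos']-t)); inrack()
v=s['eef_pos']
plan(v+R[:,2]*.11,T)
```

```text
t 44.05 pos [ 0.6116 -0.2014  0.1255] yaw -1.88 tilt 20.23 F [-1.1152  0.0014 -1.9004] op 0.0214 q [-32.4748  37.1791  99.1866  22.0437  27.7495 -48.7311]
TCP in rack [ 0.0022 -0.0002  0.0423]
grip in rack [ 0.0023 -0.0002  0.0213] ang err [-0.0028 -0.2156 -0.174 ]
plan 3 D 0.11 [ [0.001,-0.306,0,0,0,0],[0.001,-0.305,0,0,0,0],[0.001,-0.306,0,0,0,0] ]
```

>>> {"method": "step_arm", "body": {
  "targets": [
    [0.0,-0.2,0,0,0,0],
    [0.0,-0.3,0,0,0,0],
    [0.0,-0.35,0,0,0,0],
    [0,-0.35,0,0,0,0]
  ]
}}

```text
clock: 44.45
eef_pos: [0.5577, -0.197, 0.2549]
tcp_rot: [[0.944, 0.329, 0.032], [-0.033, -0.002, 0.999], [0.329, -0.944, 0.009]]
contact_force: [1.0, -0.3, -2.1]
opening: 0.021
```

```bash
python3 look.py w28
python3 - <<'E'
from placeplan import *
a=plan([.59,-0.15,.38],down(-4));b=plan([.617,.231,.38],down(-8.1),start=a)
E
```

```text
t 44.45 pos [ 0.5577 -0.197   0.2549] yaw -2.01 tilt 19.2 F [ 1.0379 -0.2596 -2.0844] op 0.021 q [-35.3848  22.5546  99.7507  16.111   42.9267 -43.8875]
plan 3 D 0.131 [ [0.188,-0.281,0.138,-0.001,0.004,0.036],[0.154,-0.301,0.139,-0.001,0.004,0.037],[0.116,-0.316,0.139,-0.001,0.004,0.036] ]
plan 9 D 0.382 [ [0,0,0.354,0,0.003,0],[-0.003,0,0.354,0,0.002,0],[-0.005,0,0.354,0,0.003,0],[-0.009,0,0.353,0,0.002,0],[-0.011,0,0.353,0,0.003,0],[-0.014,0,0.353,0,0.002,0],[-0.016,0,0.353,0,0.003,0],[-0.019,0,0.353,0,0.002,0],[-0.022,0,0.354,0,0.003,0] ]
```

View pics/w28.png

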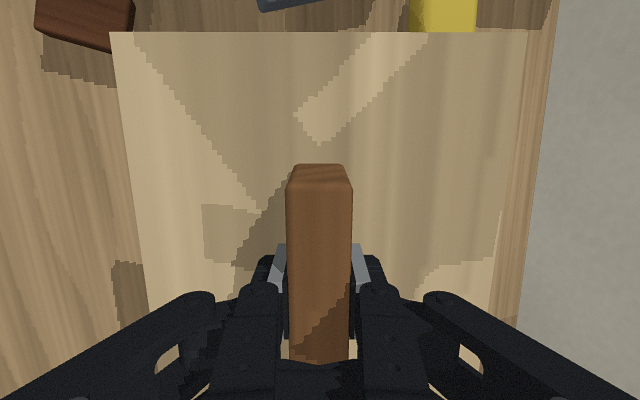

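Run:
```python
from h import *
p=manip.camera_params('wrist');s=manip.sense();T=s['tcp_rot'];P=s['eef_pos']
def ontool(u,v,y):
    o,d=ray(p,u,v);o=T.T@(o-P);d=T.T@d;return o+d*(y-o[1])/d[1]
for a in[(109,32),(528,32),(110,40),(500,210),(143,240)]:print(ontool(*a,.0303))
print('bar',ontool(295,166,-.0097),ontool(343,166,-.0097))
```

```text
[-0.0807  0.0303  0.0947]
[0.0814 0.0303 0.0948]
[-0.0807  0.0303  0.0919]
[0.0804 0.0303 0.0228]
[-0.0789  0.0303  0.0087]
bar [-0.007  -0.0097  0.0493] [ 0.008  -0.0097  0.0493]
```

>>> {"method": "step_arm", "body": {
  "targets": [
    [0.188,-0.281,0.138,0,0.004,0.036],
    [0.154,-0.301,0.139,0,0.004,0.037],
    [0.116,-0.316,0.139,0,0.004,0.036],
    [0,0,0,0,0,0]
  ]
}}

```text
clock: 44.9
eef_pos: [0.5842, -0.1502, 0.3736]
tcp_rot: [[0.997, 0.008, 0.071], [-0.071, 0.015, 0.997], [0.007, -1.0, 0.016]]
contact_force: [1.4, -0.9, -1.8]
opening: 0.0212
```

>>> {"method": "step_arm", "body": {
  "targets": [
    [0,0,0.354,0,0.003,0],
    [-0.003,0,0.354,0,0.002,0],
    [-0.005,0,0.354,0,0.003,0],
    [-0.009,0,0.353,0,0.002,0],
    [-0.011,0,0.353,0,0.003,0],
    [-0.014,0,0.353,0,0.002,0],
    [-0.016,0,0.353,0,0.003,0],
    [-0.019,0,0.353,0,0.002,0],
    [0,0,0,0,0,0]
  ]
}}

```text
clock: 45.8
eef_pos: [0.6061, 0.198, 0.3614]
tcp_rot: [[0.99, -0.005, 0.139], [-0.139, 0.019, 0.99], [-0.007, -1.0, 0.018]]
contact_force: [0.3, -0.9, -3.0]
opening: 0.0212
```

Run:
```python
from h import *
st();plan([.617,.231,.32],down(-8.1))
```

```text
t 45.8 pos [0.6061 0.198  0.3614] yaw -7.96 tilt 1.12 F [ 0.338  -0.8816 -3.0132] op 0.0212 q [ 7.5854 25.8975 72.5105  1.1193 81.7313 15.3904]
plan 2 D 0.054 [ [0.027,0.175,0.139,-0.003,0,-0.001],[0.027,0.173,0.141,-0.003,0.001,-0.001] ]
```

Cover is centred in the tool (±81 mm, edge at 94.7 mm). Approach above the hopper.

>>> {"method": "step_arm", "body": {
  "targets": [
    [0.027,0.1,0.139,-0.003,0,-0.001],
    [0.027,0.17,0.141,-0.003,0.001,-0.001],
    [0,0,0,0,0,0]
  ]
}}

```text
clock: 46.1
eef_pos: [0.6149, 0.2315, 0.3226]
tcp_rot: [[0.99, -0.007, 0.139], [-0.139, -0.003, 0.99], [-0.007, -1.0, -0.004]]
contact_force: [-0.7, -0.9, -3.6]
opening: 0.0211
```

Run:
```python
from h import *
st();plan([.617,.231,.295],down(-8.1),n=3);im=manip.camera('scene')[170:350,250:470,::-1];cv2.imwrite('pics/s29c.png',cv2.resize(im,None,fx=3,fy=3,interpolation=2))
```

```text
t 46.1 pos [0.6149 0.2315 0.3226] yaw -7.98 tilt 0.43 F [-0.6964 -0.9101 -3.6005] op 0.0211 q [10.9303 29.4979 72.2905 -0.0731 78.6401 18.9215]
plan 3 D 0.028 [ [0.006,0.077,0,0,0,-0.001],[0.006,0.076,0,0.001,0,-0.001],[0.007,0.077,-0.001,0,0.001,0] ]
```

View pics/s29c.png

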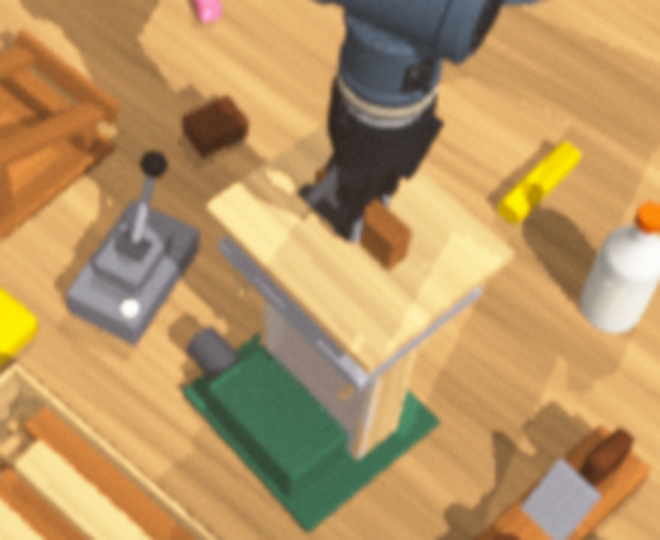

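>>> {"method": "step_arm", "body": {
  "targets": [
    [0.006,0.077,0,0,0,-0.001],
    [0.006,0.076,0,0,0,-0.001],
    [0.007,0.077,0,0,0,0],
    [0,0.02,0,0,0,0]
  ]
}}

```text
clock: 46.55
eef_pos: [0.618, 0.226, 0.2923]
tcp_rot: [[0.99, 0.003, 0.143], [-0.143, -0.005, 0.99], [0.003, -1.0, -0.005]]
contact_force: [0.5, -1.0, -3.1]
opening: 0.0207
```

Run:
```python
from h import *
st();plan([.617,.231,.283],down(-8.1),n=2)
```

```text
t 46.55 pos [0.618  0.226  0.2923] yaw -8.21 tilt 0.32 F [ 0.5404 -1.031  -3.0651] op 0.0207 q [10.5044 30.8656 74.6882 -0.3192 74.3485 18.7973]
plan 2 D 0.011 [ [-0.007,0.039,0.02,0.001,0,0.001],[-0.008,0.038,0.02,0,-0.001,0] ]
```

>>> {"method": "step_arm", "body": {
  "targets": [
    [-0.007,0.03,0.025,0,0,0.001],
    [-0.008,0.03,0.02,0,0,0],
    [0,0.015,0,0,0,0]
  ]
}}

```text
clock: 46.85
eef_pos: [0.6174, 0.2311, 0.2831]
tcp_rot: [[0.99, 0.0, 0.144], [-0.144, -0.004, 0.99], [0.001, -1.0, -0.004]]
contact_force: [-5.2, -0.6, 5.5]
opening: 0.0213
```

Run:
```python
from h import *
st();plan([.617,.231,.283],down(-8.1),n=2)
```

```text
t 46.85 pos [0.6174 0.2311 0.2831] yaw -8.29 tilt 0.23 F [-5.2394 -0.5511  5.4964] op 0.0213 q [10.9244 31.4898 75.0431 -0.2382 73.5049 19.2855]
plan 2 D 0.0 [ [-0.002,0,-0.001,0.001,-0.001,0],[-0.001,0.001,0,0,0,0] ]
```

Contact at exactly the expected height. Release and retreat up.

>>> {"method": "step_arm", "body": {
  "targets": [
    [0,0.0,0,0,0,0],
    [0,0,0,0,0,0],
    [0,0,0,0,0,0],
    [0,0,0,0,0,0],
    [0,0,0,0,0,0]
  ],
  "grip": 1
}}

```text
clock: 47.35
eef_pos: [0.6192, 0.2319, 0.2865]
tcp_rot: [[0.99, 0.007, 0.143], [-0.143, -0.003, 0.99], [0.008, -1.0, -0.002]]
contact_force: [-0.4, -0.2, 0.8]
opening: 0.0855
```

>>> {"method": "step_arm", "body": {
  "targets": [
    [0,-0.15,0,0,0,0],
    [0,-0.3,0,0,0,0],
    [0,-0.35,0,0,0,0],
    [0,-0.3,0,0,0,0],
    [0,0,0,0,0,0],
    [0,0,0,0,0,0]
  ]
}}

```text
clock: 47.95
eef_pos: [0.6178, 0.232, 0.4223]
tcp_rot: [[0.99, 0.005, 0.144], [-0.144, -0.004, 0.99], [0.005, -1.0, -0.003]]
contact_force: [-0.6, 0.2, -1.4]
opening: 0.0854
```

```bash
python3 look.py w30
python3 - <<'E'
from fz import *
p=manip.camera_params('wrist')
for q in[(-.08,.095,.253),(.08,.095,.253),(.08,-.095,.253),(-.08,-.095,.253)]: print(q,proj(p,F(*q)))
im=manip.camera('scene')[170:350,180:440,::-1];cv2.imwrite('pics/s30c.png',cv2.resize(im,None,fx=3,fy=3,interpolation=2))
E
```

```text
t 47.95 pos [0.6178 0.232  0.4223] yaw -8.26 tilt 0.34 F [-0.6437  0.1915 -1.3525] op 0.0854 q [11.0023 25.8741 63.4196 -0.2486 90.4797 19.2586]
(-0.08, 0.095, 0.253) [[211.3125  68.4447]]
(0.08, 0.095, 0.253) [[420.0713  68.0047]]
(0.08, -0.095, 0.253) [[404.5477 289.8008]]
(-0.08, -0.095, 0.253) [[228.8581 290.7988]]
```

View pics/w30.png

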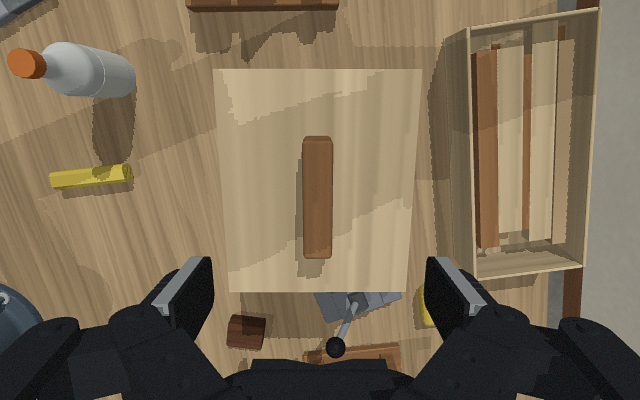

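View pics/s30c.png

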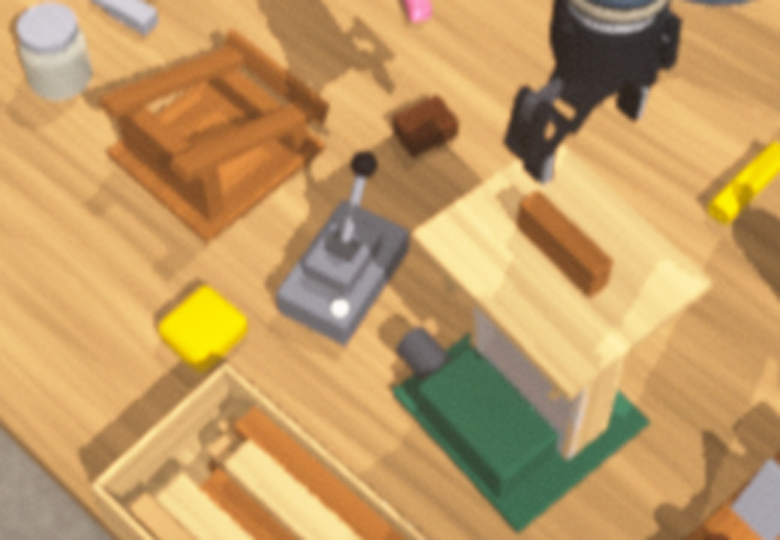

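Run:
```python
from h import *
d=np.load('w3.npz');p={k:d[k] for k in('mtx','R','t')}
A=lambda u,v:np.array((u/2.4+180,v/2.4+150))
for z in(.03,.05):
  P=[onz(p,*A(*x),z) for x in [(527,183),(632,150),(578,350),(662,240)]]
  an=lambda a,b:np.degrees(np.arctan2(*(P[b]-P[a])[[1,0]]))
  print(z,an(0,1),an(0,2),an(1,3),np.array(P)[:,:2].tolist())
d=np.load('w9.npz');p={k:d[k] for k in('mtx','R','t')}
for z in(.03,.05):
  P=[onz(p,u,v,z) for u,v in [(143,176),(194,155),(178,243),(224,227)]]
  print('w9',z,an(0,1),an(0,2),an(1,3),P[0][:2],P[3][:2])
q=manip.camera_params('wrist');sc=manip.camera_params('scene')
print(tri([(q,336,347),(sc,364/3+180,162/3+170)]),tri([(q,336,347),(p,132,198),(sc,364/3+180,162/3+170)]))
plan([0.53,-0.02,.36],down(50))
```

```text
0.03 104.24346000413584 14.824758187262908 18.048035435164174 [[0.587101405866508, -0.047449502099328744], [0.5686677006896894, 0.02516812738099239], [0.7218737123795234, -0.011778813547277112], [0.6380259594606548, 0.04776829650141515]]
0.05 104.24346000413588 14.824758187262889 18.048035435164167 [[0.5793777128546636, -0.051785341859182835], [0.5616060792630371, 0.01822412672229748], [0.7093094887333227, -0.01739581458686426], [0.6284732418658587, 0.040012580039975015]]
w9 0.03 104.25872902232825 13.348229879553912 10.385148834662267 [ 0.5986 -0.0472] [0.701  0.0647]
w9 0.05 104.25872902232825 13.348229879553909 10.385148834662282 [ 0.5959 -0.0366] [0.6946 0.0713]
[0.6072 0.0002 0.159 ] [ 0.6069 -0.0005  0.1583]
plan 7 D 0.274 [ [-0.061,0.074,-0.312,0,-0.046,0],[-0.105,0.074,-0.3,0,-0.046,0],[-0.147,0.074,-0.281,0,-0.046,0],[-0.186,0.074,-0.257,0,-0.046,0],[-0.221,0.075,-0.228,0.001,-0.047,0],[-0.252,0.074,-0.193,0,-0.046,0],[-0.278,0.073,-0.156,0.001,-0.047,0] ]
```

>>> {"method": "step_arm", "body": {
  "targets": [
    [-0.061,0.0,-0.312,0,-0.046,0],
    [-0.105,0.05,-0.3,0,-0.046,0],
    [-0.147,0.074,-0.281,0,-0.046,0],
    [-0.186,0.074,-0.257,0,-0.046,0],
    [-0.221,0.075,-0.228,0,-0.047,0],
    [-0.252,0.074,-0.193,0,-0.046,0],
    [-0.278,0.073,-0.156,0,-0.047,0]
  ],
  "grip": -0.67
}}

```text
clock: 48.75
eef_pos: [0.5271, -0.0232, 0.3593]
tcp_rot: [[0.62, -0.013, -0.784], [0.785, -0.001, 0.62], [-0.009, -1.0, 0.01]]
contact_force: [1.1, -0.6, 0.0]
opening: 0.014
```

Run:
```python
from h import *
st();a=plan([0.555,-0.0135,.25],down(104))
```

```text
t 48.75 pos [ 0.5271 -0.0232  0.3593] yaw 51.68 tilt 0.76 F [ 1.0578 -0.6109  0.0031] op 0.014 q [-14.5297  16.5778  87.6398  -0.2596  76.5006 -66.1473]
plan 7 D 0.113 [ [0.031,0.13,-0.02,-0.001,-0.042,0],[0.028,0.13,-0.024,-0.001,-0.041,0],[0.025,0.13,-0.027,0,-0.042,0],[0.021,0.13,-0.03,-0.001,-0.041,0],[0.017,0.129,-0.031,-0.001,-0.042,-0.001],[0.012,0.13,-0.033,0,-0.041,0],[0.008,0.13,-0.034,-0.001,-0.042,-0.001] ]
```

>>> {"method": "step_arm", "body": {
  "targets": [
    [0.031,0.13,-0.02,0,-0.042,0],
    [0.028,0.13,-0.024,0,-0.041,0],
    [0.025,0.13,-0.027,0,-0.042,0],
    [0.021,0.13,-0.03,0,-0.041,0],
    [0.017,0.129,-0.031,0,-0.042,0],
    [0.012,0.13,-0.033,0,-0.041,0],
    [0.008,0.13,-0.02,0,-0.042,0],
    [0,0,0,0,0,0]
  ]
}}

```text
clock: 49.55
eef_pos: [0.5415, -0.0178, 0.2326]
tcp_rot: [[-0.27, -0.041, -0.962], [0.963, 0.004, -0.27], [0.015, -0.999, 0.039]]
contact_force: [-0.9, 0.5, 0.3]
opening: 0.0143
```

```bash
python3 look.py w31
python3 - <<'E'
from h import *
a=plan([0.563,-0.0115,.158],down(104))
E
```

```text
t 49.55 pos [ 0.5415 -0.0178  0.2326] yaw 105.66 tilt 2.38 F [-0.9327  0.491   0.3427] op 0.0143 q [ -13.5366   26.4327   93.9724   -0.375    61.9531 -119.0318]
plan 2 D 0.079 [ [-0.002,0.311,-0.103,-0.006,0.004,0.002],[0.002,0.314,-0.097,-0.006,0.005,0.002] ]
```

View pics/w31.png

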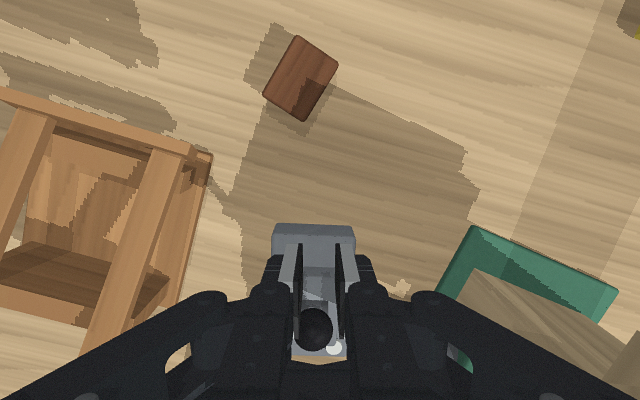

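>>> {"method": "step_arm", "body": {
  "targets": [
    [0,0.2,-0.05,-0.006,0.003,0.002],
    [0,0.2,-0.05,-0.006,0.003,0.002],
    [0,0.2,-0.03,0,0,0],
    [0,0,0,0,0,0]
  ]
}}

```text
clock: 50.0
eef_pos: [0.5575, -0.0143, 0.1617]
tcp_rot: [[-0.238, 0.006, -0.971], [0.971, -0.0, -0.238], [-0.002, -1.0, -0.005]]
contact_force: [-0.7, 0.2, -1.2]
opening: 0.0141
```

Run:
```python
from h import *
st();a=plan([0.676,0.0165,.158],down(104),sp=.012)
```

```text
t 50.0 pos [ 0.5575 -0.0143  0.1617] yaw 103.75 tilt 0.32 F [-0.698   0.1946 -1.1622] op 0.0141 q [ -12.9811   32.4198   97.0754    0.079    50.1873 -116.7839]
plan 11 D 0.123 [ [0.001,0.003,-0.093,0,0,0],[0.001,0.003,-0.093,0,0,0],[0.001,0.003,-0.093,0,0,0],[0.001,0.003,-0.093,0,0,0],[0.002,0.003,-0.093,0,0,0],[0.001,0.004,-0.093,0,0,0],[0.002,0.003,-0.092,0,0,0],[0.001,0.004,-0.093,0,0,0],[0.002,0.003,-0.092,0.001,0,0],[0.001,0.003,-0.093,0,-0.001,0],[0.001,0.004,-0.092,0.001,0,0] ]
```

>>> {"method": "step_arm", "body": {
  "targets": [
    [0,0.01,-0.093,0,0,0],
    [0,0.01,-0.093,0,0,0],
    [0,0.01,-0.093,0,0,0],
    [0,0.01,-0.093,0,0,0],
    [0,0.01,-0.093,0,0,0],
    [0,0.01,-0.093,0,0,0]
  ]
}}

```text
clock: 50.6
eef_pos: [0.6298, 0.0024, 0.1631]
tcp_rot: [[-0.232, 0.014, -0.973], [0.973, -0.002, -0.232], [-0.005, -1.0, -0.013]]
contact_force: [-0.6, -0.0, 0.7]
opening: 0.0144
```

```bash
python3 look.py w32
python3 - <<'E'
from h import *
a=plan([0.676,0.0165,.156],down(104),sp=.011)
E
```

```text
t 50.6 pos [0.6298 0.0024 0.1631] yaw 103.43 tilt 0.8 F [-0.5641 -0.0339  0.7487] op 0.0144 q [  -9.9561   36.7288   86.6248    0.0562   55.849  -113.4227]
plan 5 D 0.046 [ [0.006,0.014,-0.076,0.001,-0.001,0],[0.005,0.013,-0.076,0.001,-0.001,0],[0.005,0.013,-0.076,0.001,0,-0.001],[0.005,0.013,-0.076,0.001,-0.001,0],[0.006,0.013,-0.077,0.001,0,-0.001] ]
```

View pics/w32.png

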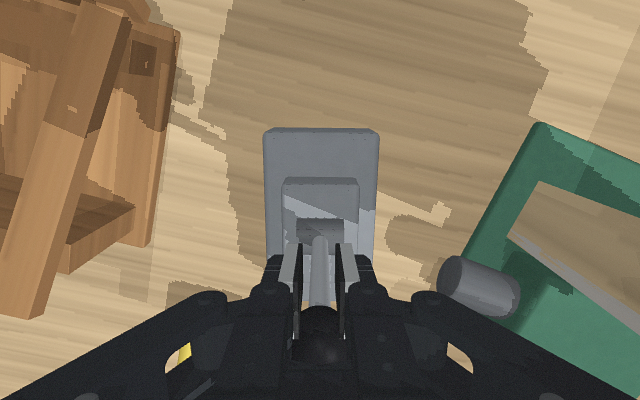

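>>> {"method": "step_arm", "body": {
  "targets": [
    [0.005,0.014,-0.076,0.001,0,0],
    [0.005,0.013,-0.076,0.001,0,0],
    [0.005,0.013,-0.076,0.001,0,0],
    [0.005,0.013,-0.076,0,0,0],
    [0.005,0.013,-0.06,0,0,0]
  ]
}}

```text
clock: 51.15
eef_pos: [0.6735, 0.0138, 0.1593]
tcp_rot: [[-0.233, -0.001, -0.972], [0.972, -0.011, -0.233], [-0.011, -1.0, 0.004]]
contact_force: [-18.6, -14.4, 9.8]
opening: 0.0139
```

Run:
```python
from h import *
st();a=plan([0.676,0.0165,.156],down(104),sp=.011)
im=manip.camera('scene')[170:350,180:440,::-1];cv2.imwrite('pics/s33c.png',cv2.resize(im,None,fx=3,fy=3,interpolation=2))
```

```text
t 51.15 pos [0.6735 0.0138 0.1593] yaw 103.5 tilt 0.65 F [-18.5976 -14.398    9.7746] op 0.0139 q [  -8.0445   40.2499   79.2139   -0.7458   60.5239 -111.1802]
plan 1 D 0.005 [ [0.017,0.027,-0.026,-0.001,-0.003,-0.003] ]
```

View pics/s33c.png

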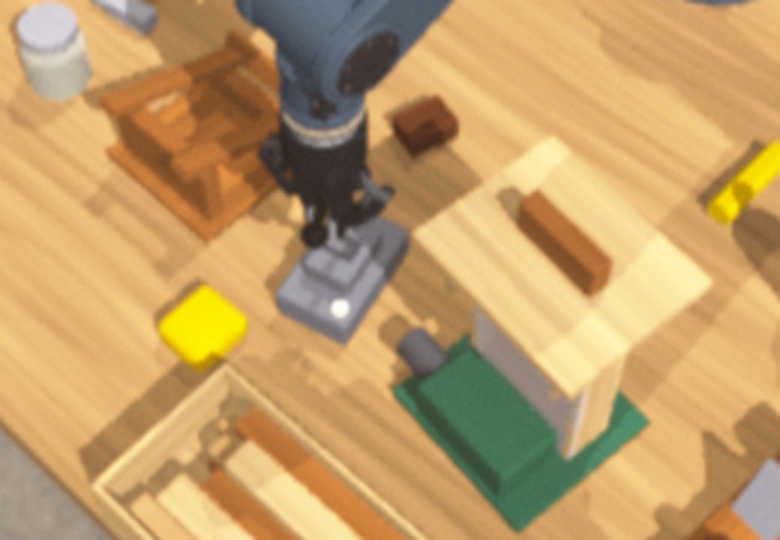

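>>> {"method": "step_arm", "body": {
  "targets": [
    [0,0,0.03,0,0,0],
    [0,0,0.1,0,0,0],
    [0,0,0.2,0,0,0],
    [0,-0.1,0.2,0,0,0],
    [0,-0.3,0.1,0,0,0],
    [0,-0.4,0,0,0,0],
    [0,-0.4,0,0,0,0],
    [0,0,0,0,0,0]
  ]
}}

```text
clock: 52.0
eef_pos: [0.6009, -0.0022, 0.3073]
tcp_rot: [[-0.231, 0.0, -0.973], [0.973, -0.009, -0.231], [-0.009, -1.0, 0.002]]
contact_force: [0.3, -0.5, -0.4]
opening: 0.0141
```

```bash
python3 look.py w34
python3 - <<'E'
from h import *
for n,c in(('scene',(180,170,440,350)),('side',(200,110,470,290))):
    im=manip.camera(n)[c[1]:c[3],c[0]:c[2],::-1];cv2.imwrite(f'pics/{n}34c.png',cv2.resize(im,None,fx=2.9,fy=2.9,interpolation=2))
E
```

```text
t 52.0 pos [ 0.6009 -0.0022  0.3073] yaw 103.38 tilt 0.51 F [ 0.2674 -0.4517 -0.3641] op 0.0141 q [ -10.6259   25.31     82.2213   -0.5271   72.3597 -113.8453]
```

View pics/w34.png

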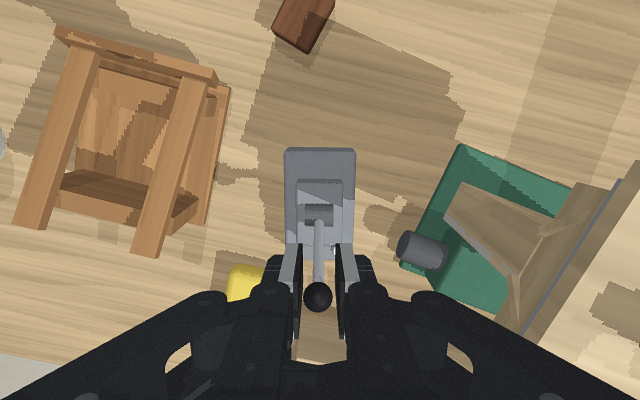

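View pics/scene34c.png

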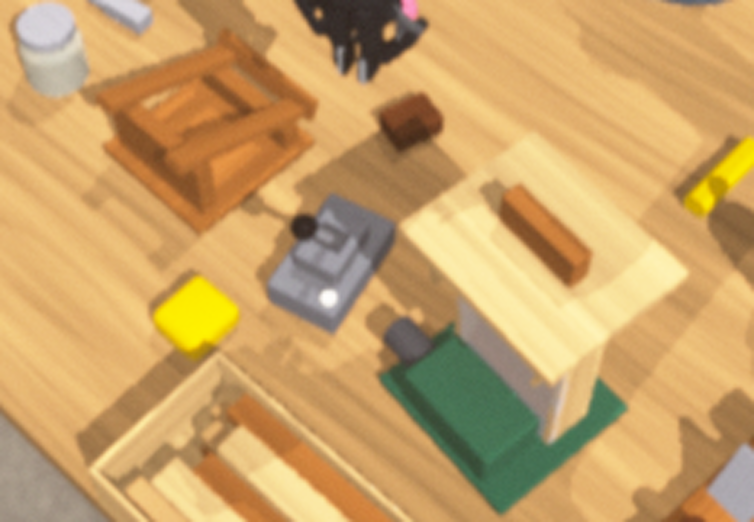

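View pics/side34c.png

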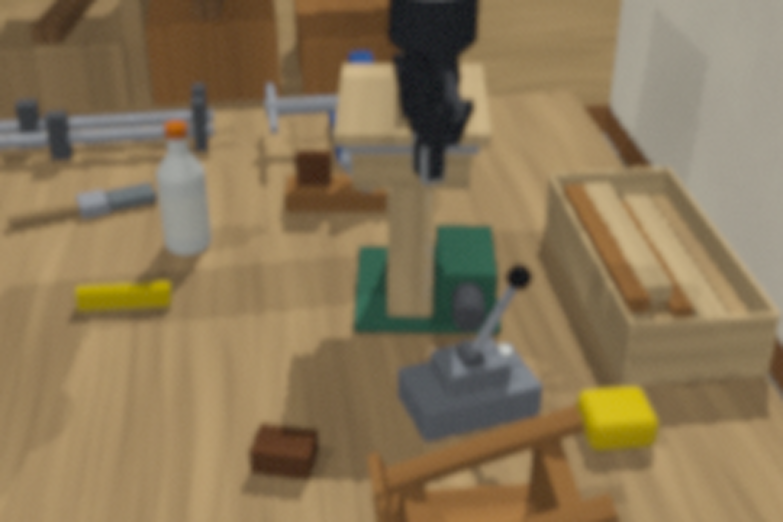

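Measure the ball position to confirm the lever angle.

Run:
```python
from h import *
w=manip.camera_params('wrist');sc=manip.camera_params('scene');sd=manip.camera_params('side')
X=tri([(w,318,297),(sc,304/2.9+180,227/2.9+170),(sd,518/2.9+200,277/2.9+110)])
d=(X-np.array([.607,-.0005,.15]))[:2]@np.array([np.cos(np.radians(14)),np.sin(np.radians(14))])
print(X,'travel',d,'angle',.5+np.arcsin((d-.048)/.1))
```

```text
[0.69   0.0176 0.1465] travel 0.08487899268905774 angle 0.8777068480305064
```

Run:
```python
from h import *
a=plan([.632,.0045,.20],down(102.5),n=4);b=plan([.640,.0065,.167],down(102.5),n=3,start=a)
```

```text
plan 4 D 0.106 [ [-0.004,0.206,-0.078,-0.001,0.001,0],[-0.004,0.206,-0.078,-0.001,0.001,0],[-0.004,0.207,-0.077,-0.002,0.001,0],[-0.003,0.207,-0.076,-0.001,0.002,-0.001] ]
plan 3 D 0.034 [ [0.001,0.092,-0.023,0,0,0],[0,0.092,-0.023,0,0,0],[0.001,0.091,-0.023,0,0,0] ]
```

>>> {"method": "step_arm", "body": {
  "targets": [
    [-0.004,0.206,-0.05,-0.001,0.001,0],
    [-0.004,0.206,-0.05,-0.001,0.001,0],
    [-0.004,0.207,-0.05,-0.001,0.001,0],
    [-0.003,0.207,-0.05,-0.001,0.001,0],
    [0,0.092,-0.02,0,0,0],
    [0,0.092,-0.02,0,0,0],
    [0,0.091,0,0,0,0],
    [0,0,0,0,0,0]
  ],
  "grip": -1,
  "force": 20
}}

```text
clock: 52.95
eef_pos: [0.6186, 0.0048, 0.1501]
tcp_rot: [[-0.219, -0.022, -0.976], [0.976, 0.001, -0.219], [0.006, -1.0, 0.022]]
contact_force: [-0.7, 0.1, 0.7]
opening: 0.0001
```

Run:
```python
from h import *
st();a=plan([.668,.0125,.167],down(102.5),n=4)
```

```text
t 52.95 pos [0.6186 0.0048 0.1501] yaw 102.62 tilt 1.29 F [-0.6529  0.1494  0.6977] op 0.0001 q [  -9.8307   37.65     87.3186   -0.1762   56.3097 -112.3593]
plan 4 D 0.053 [ [-0.007,-0.037,-0.103,-0.002,0,0],[-0.006,-0.037,-0.103,-0.002,0,0.001],[-0.007,-0.036,-0.104,-0.001,0,0],[-0.006,-0.036,-0.104,-0.002,0.001,0.001] ]
```

>>> {"method": "step_arm", "body": {
  "targets": [
    [-0.007,-0.06,-0.1,-0.002,0,0],
    [-0.006,-0.05,-0.1,-0.002,0,0],
    [-0.007,-0.036,-0.09,-0.001,0,0],
    [-0.006,0,-0.08,-0.001,0,0]
  ]
}}

```text
clock: 53.35
eef_pos: [0.6646, 0.0115, 0.1701]
tcp_rot: [[-0.218, -0.001, -0.976], [0.976, 0.005, -0.218], [0.005, -1.0, 0.0]]
contact_force: [-0.3, -0.1, 0.8]
opening: 0.0
```

Run:
```python
from h import *
st();a=plan([.674,.0135,.167],down(102.5),n=2)
```

```text
t 53.35 pos [0.6646 0.0115 0.1701] yaw 102.61 tilt 0.31 F [-0.2847 -0.0562  0.7873] op 0.0 q [  -8.7432   38.8653   80.2399    0.3288   61.018  -111.508 ]
plan 2 D 0.01 [ [0,0.013,-0.04,0,0,0.001],[-0.001,0.013,-0.04,0,0.001,0.001] ]
```

>>> {"method": "step_arm", "body": {
  "targets": [
    [0,0.013,-0.04,0,0,0],
    [0,0.013,-0.03,0,0,0]
  ]
}}

```text
clock: 53.55
eef_pos: [0.6705, 0.0127, 0.1684]
tcp_rot: [[-0.22, -0.01, -0.976], [0.976, 0.003, -0.22], [0.005, -1.0, 0.009]]
contact_force: [-12.3, -3.1, 9.4]
opening: 0.0001
```

Run:
```python
from h import *
st()
```

```text
t 53.55 pos [0.6705 0.0127 0.1684] yaw 102.69 tilt 0.59 F [-12.29    -3.1398   9.3594] op 0.0001 q [  -8.4777   39.5628   78.9868    0.0917   62.0386 -111.2168]
```

>>> {"method": "step_arm", "body": {
  "targets": [
    [0,0,0.03,0,0,0],
    [0,0,0.1,0,0,0],
    [0,0,0.2,0,0,0],
    [0,-0.1,0.3,0,0,0],
    [0,-0.3,0.3,0,0,0],
    [0,-0.4,0.2,0,0,0],
    [0,-0.4,0.2,0,0,0],
    [0,-0.4,0,0,0,0],
    [0,0,0,0,0,0],
    [0,0,0,0,0,0]
  ]
}}

```text
clock: 54.55
eef_pos: [0.5131, -0.0228, 0.3601]
tcp_rot: [[-0.219, -0.008, -0.976], [0.976, 0.004, -0.219], [0.006, -1.0, 0.007]]
contact_force: [0.1, 0.6, -0.1]
opening: 0.0003
```

```bash
python3 look.py w35
python3 - <<'E'
from h import *
for n,c in(('scene',(180,170,440,350)),('side',(200,110,470,290))):
    im=manip.camera(n);cv2.imwrite(f'pics/{n}35.png',im[:,:,::-1]);im=im[c[1]:c[3],c[0]:c[2],::-1];cv2.imwrite(f'pics/{n}35c.png',cv2.resize(im,None,fx=2.9,fy=2.9,interpolation=2))
E
```

```text
t 54.55 pos [ 0.5131 -0.0228  0.3601] yaw 102.66 tilt 0.53 F [ 0.0712  0.5813 -0.1119] op 0.0003 q [ -15.067    15.1819   89.532     0.0847   75.8108 -117.748 ]
```

View pics/w35.png

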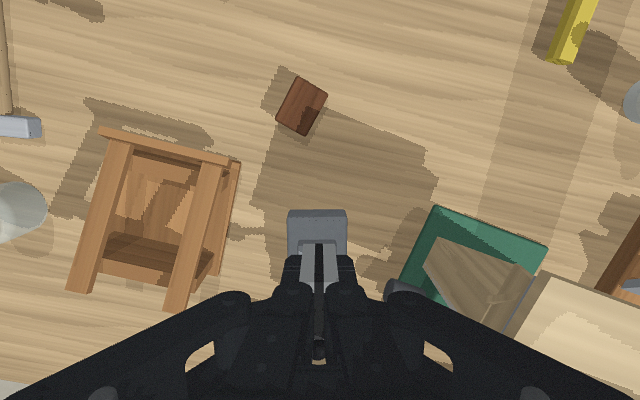

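View pics/scene35.png

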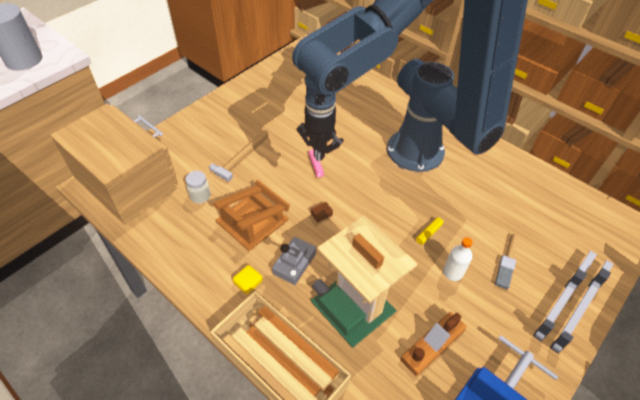

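View pics/side35c.png

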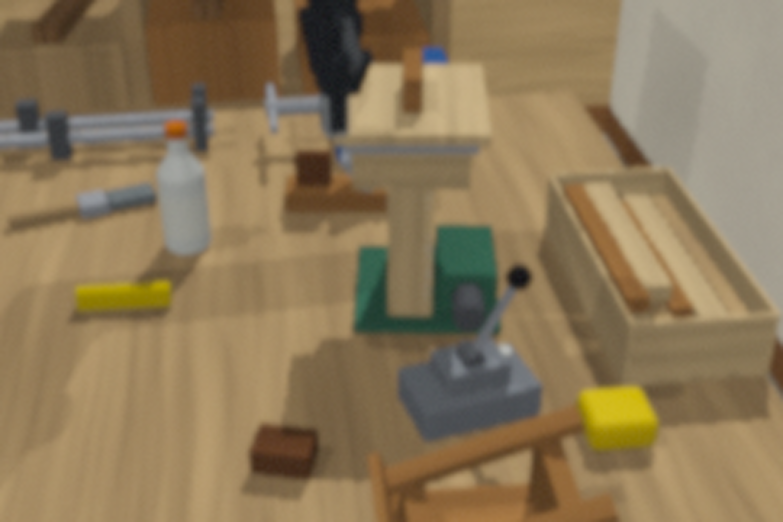

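Run:
```python
from h import *
sc=manip.camera_params('scene');sd=manip.camera_params('side')
h=np.array([.607,-.0005,.062])+.048*np.array([np.cos(.244),np.sin(.244),0])
for th in(0,.8,.85,.9,.95,1.0):
    X=h+.1*np.array([np.sin(th-.5)*np.cos(.244),np.sin(th-.5)*np.sin(.244),np.cos(th-.5)]);print(th,proj(sc,X),proj(sd,X))
print('obs0 scene 301.2 224.8 side 350 210; now scene',304/2.9+180,227/2.9+170,'side',518/2.9+200,277/2.9+110)
```

```text
0 [[301.3114 226.1241]] [[349.5169 210.7373]]
0.8 [[287.5115 244.7083]] [[374.7854 203.019 ]]
0.85 [[286.6573 246.3079]] [[376.2589 203.1719]]
0.9 [[285.8199 247.9349]] [[377.6941 203.3997]]
0.95 [[285.0018 249.5843]] [[379.0871 203.7013]]
1.0 [[284.2055 251.2512]] [[380.4346 204.0753]]
obs0 scene 301.2 224.8 side 350 210; now scene 284.82758620689657 248.27586206896552 side 378.62068965517244 205.51724137931035
```

Run:
```python
from h import *
st();print(manip.sign_off())
```

```text
t 54.7 pos [ 0.5132 -0.0227  0.3584] yaw 102.68 tilt 0.72 F [-0.6452  0.5095 -0.471 ] op -0.0001 q [ -15.0497   15.3543   89.5631    0.0796   75.7957 -117.7494]
the job is handed in; nothing more can be done
None
```

I did all four steps in order and handed the job in at 54.7 s. The hand-in gives no verdict, so everything below rests on my own last checks.

- **Cover on rack:** The cover lay flat on the two rails, about 0–2 mm off centre, and was let go before I loaded anything.
- **Blanks:** All five blanks went into the magazine, and I checked the wrist camera after each drop. The fifth sits slightly rolled. I put its centre at about 0.135 m up from the length it shows in the picture. A first, rougher reading gave 0.159 m; both are under the 0.175 m limit.
- **Cover back:** The cover closes the hopper with its corners within about 3 pixels of where a centred cover should appear, roughly 2 mm. It touched the rim at the expected height.
- **Lever:** I pushed the lever over twice until it stopped, meeting 12–18 N where it should move with under 3 N. The images put it at about 0.93 rad; an earlier triangulation gave 0.88 rad. Both are above 0.85 rad, but neither reads the full 1.0 rad.
- **Everything else:** The offcut, the yellow and pink look-alikes and the bystanders look unmoved in the final pictures, and the gripper was clear of everything.

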